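# Draw a circuit-board module home with its cam lock

## Task

Push the circuit-board module gently along its rails until it meets the two spring plungers, so that the ball head of its bolt is inside the cam lock. Then take the flat screwdriver from the stand, seat its blade in the slot of the cam disc and turn the disc clockwise until the module is drawn fully home against its stop: the turn goes firm there, so stop then and do not force it, nor bear down hard with the blade. Put the screwdriver back upright in its hole in the stand and leave everything else where it is.

Things in the scene. Friction and masses are not known exactly. Their poses are not given: they have to be found in the camera images.
- fixture: Fixed aluminium base plate, 100 mm (x) by 250 mm (y), 10 mm thick; origin on the mat, midway between two low rails (80 mm apart, tops 22 mm above the mat); the plate runs from y = -135 to +115 mm. The module slides on it along +y. At the +y end a grey ring, 68 mm across, top 42 mm above the mat, surrounds the cam disc, whose axis is at x = 0, y = +75 mm.
- cam: Steel cam disc 52 mm across, level and flush in the grey ring, on an upright axle. Origin: on the axis at the slot's mouth, 42 mm above the mat; x runs along the slot, z up. The slot is a closed pocket 15.5 mm long, 4 mm wide, 6 mm deep, at the start within 0.1 rad of the fixture's x axis. It stays where it is left. More than 65 N on it in all (pressing, plus both edges of the twisted blade) damages it.
- stop: Dark steel stop with a face left and right of the bolt; part of the fixture, 40 mm before the cam's axis. Axes as the fixture's. More than 40 N from the module on it cracks the board.
- stop_face (a point): Point midway between the two faces of the stop, in their plane, 24 mm above the mat; axes as the fixture's. A brass sprung plunger stands 2.5 mm out of each face (towards -y); the two together push back with 1.5 N at first touch and 5 N when the module is home.
- cam_axis (a point): Same place and axes as cam; how it turns: clockwise from above it first runs free (0.05 N m), catches behind the ball at 0.5 to 1.1 rad, then draws the module in about 8 mm per rad (about 0.12 N m). The module comes home after 0.9 to 1.5 rad, depending on the bolt; the torque then climbs: at 0.22 N m it is home, near 0.3 N m is too much.
- module_front (a point): Centre of the module's front (+y) face, 24 mm above the mat, which comes to rest on the stop's faces. When the module is home this point coincides with stop_face. A steel bolt with a ball head 14 mm across points from here along +y; it is screwed in by a different amount each time, the ball's centre 28 to 32 mm out. Axes: as the module's, y towards the cam.
- module_back (a point): Centre of the outer side of the module's back wall (78 mm wide, from 10 to 40 mm above the mat, 6 mm thick), 28 mm above the mat; push here along the fixture's +y. The module is a loose aluminium tray 78 x 100 mm, 0.28 to 0.46 kg, carrying a green circuit board; 20 to 50 mm short of the plungers at the start. Sliding it takes 1 to 3.5 N. Axes: as the module's.
- driver_grip (a point): Centre of the handle of the flat screwdriver, which stands blade down in one of the stand's two holes. The handle is black, of square section 24 x 24 mm, 55 mm tall, its faces along this frame's x and y; this point is half-way up it and 87.5 mm above the blade's tip. The shaft is 8 mm thick, 60 mm from the handle's underside to the tip; 0.09 kg. The handle's underside rests on the top of the stand.
- driver_tip (a point): Middle of the tip of the screwdriver's blade; x runs along the blade's width (14 mm), y across its thickness (3 mm), z up the handle. Seated in the slot it has about 0.1 rad of play, and a held handle twists a little in the fingers under load, so the cam lags behind the hand.
- stand_hole0 (a point): Mouth of one hole of the tool stand, a fixed grey block 52 x 136 mm, 65 mm tall: hole 18 mm across, through to the mat. The holes lie 80 mm apart.
- stand_hole1 (a point): Mouth of the other hole, alike. The screwdriver stands in one hole, the nut driver in the other.
- nutdriver_center (a point): Middle of the nut driver (round black handle 20 mm thick with a ball end, about 110 mm long), which stands in the other hole, its top 115 mm above the mat; leave it there.
- spool: Bystander: yellow spool of desoldering braid, 60 mm across, 14 mm tall; origin under its centre.
- cutters: Bystander: side cutters with black grips, about 125 mm long, 12 mm tall; origin under the middle.
- spare_board: Bystander: bare circuit board 100 x 140 mm on four posts, 22 mm tall; origin under its centre.
- parts_tray: Bystander: black divided tray 90 x 120 mm, 25 mm tall; origin under its centre.
- tape: Bystander: white roll of tape, 72 mm across, 19 mm tall; origin under its centre.
- cleaner_tin: Bystander: brass tin, 62 mm across, 34 mm tall; origin under its centre.
- spare_bolts: Bystander: white block 60 x 30 mm with two spare ball bolts; 18 mm tall; origin under its centre.
Mind the look-alikes: they are no part of the job. Leave any pink look-alike of the part that bears module_front alone.

How it is judged:
On the way, in this order (a step that is already met when the one before it is completed fails the run):
1. the module is pushed up to the plungers: its front within 3.5 mm of the stop (y of module_front in the frame of stop_face above -0.0035 m), for 0.2 s.
2. the screwdriver's blade is seated in the cam's slot, more than 3.5 mm deep (horizontal distance between driver_tip and cam below 0.0035 m and z of driver_tip in the frame of cam below -0.0035 m), for 0.2 s.
3. the cam, turned with the screwdriver in its slot, has drawn the module home: front within 1 mm of the stop (all of step 2 and y of module_front in the frame of stop_face above -0.001 m), for 0.2 s.
At the end, for the whole second after the job is handed in: The module's front is within 1 mm of the stop and flat on the base (within 3 mm), held there by the cam, which stands turned by more than 0.7 rad; the screwdriver stands upright (within 0.15 rad) in a hole of the stand, its tip more than 55 mm below the hole's mouth; nothing is being touched (y of module_front in the frame of stop_face above -0.001 m and angle between the x axis of cam and the x axis of fixture, either way round above 0.7 rad and ((horizontal distance between driver_tip and stand_hole0 below 0.007 m and z of driver_tip in the frame of stand_hole0 below -0.055 m) or (horizontal distance between driver_tip and stand_hole1 below 0.007 m and z of driver_tip in the frame of stand_hole1 below -0.055 m)) and angle between driver_tip's own z axis and vertical below 0.15 rad and z of module_front in the frame of stop_face below 0.003 m).
It fails at once if a bystander is moved by more than 30 mm (distance of any of spool, cutters, spare_board, parts_tray, tape, cleaner_tin, spare_bolts from where it was at the start of the episode above 0.03 m).
It fails at once if the nut driver is moved by more than 20 mm (distance of nutdriver_center from where it was at the start of the episode above 0.02 m).
It fails at once if the module is clamped against the stop with more than 40 N (contact force between module and stop above 40 N).
It fails at once if the blade is pressed down hard or twisted: more than 65 N on the cam (contact force between driver and cam above 65 N).
It also fails if it takes over 72 s, if anything falls off the work surface, if the arm or the gripper's body presses on something with over 40 N, if the wrist force passes 120 N, or if a joint passes its speed limit or range.

## Robot

A 6-joint arm with a two-finger parallel gripper is mounted at the origin on the work surface. World frame = base frame: x ahead of the robot, y to its left, z up, the work surface at z = 0. Lengths are in m, angles in rad, forces in N, time in s.
With the tool pointing down it reaches from about 0.35 to 0.975 m from the base axis. Payload 4.9 kg.
Tool frame: the origin (TCP) lies on the front face of the gripper's body, between the roots of the fingers; the fingertips stand 73 mm ahead of it and the grasp point (between the pads) lies 54 mm ahead of it (tip_extent is the distance from the TCP to the fingertips, in m); y points along the fingers, x is the direction in which the jaws open and shut, and the axes are right-handed (so a half turn about y gives the same grasp; the last joint's range is limited). The gripper opens to 85 mm and grips with 20 to 120 N. Pads are 22 mm wide; open, the fingers measure 114 mm over their backs; the gripper's body (76 mm by 85 mm) begins 54 mm behind the grasp point. The pads swing forward as they close: fully open they stand 13 mm farther back than shut.
Start: joints at [1.024, 0.053, 1.613, -0, 1.476, -0.119], TCP at [0.259, 0.569, 0.304] pointing down, gripper open.
Joint ranges: [-3.01, 3.01], [-1.01, 2.22], [0.06, 2.58], [-1.02, 4.17], [0.09, 2.62], [-3.14, 3.14]. Speed limits (rad/s): [2.57, 2.57, 3.14, 3.14, 3.14, 3.14].

## Interface

Orientations are given as a unit quaternion [w, x, y, z].
In Python, from plant import state, grab_frame, camera_info, job_done, tip_extent gives the robot as it stands.
- The arm moves only by the tool carry_out, never from a script. Its argument "rows" is a list that holds one entry, the list of rows, each a list of 7 numbers: the turn, a rotation vector about the world's x, y, z as a fraction of full scale, then the shift along the world's x, y, z as a fraction of full scale, then the finger opening in mm, from 0 to 85.4. A call has 1 to 5 rows; each row shifts and turns the commanded pose from where the row before left it; what a row does not reach is not made up. Full scale, the value 1, is 40 mm for a shift and 4 degrees for a turn. A row lasts 1/10 s, in which the tool goes at most 50 mm and 8.59 degrees, less where a joint would pass 70% of its speed; a pose out of reach is approached as far as the arm can. A call with a number of a shift or a turn outside -1 to 1 is refused whole. A call with a gripper value outside its range is refused whole. The fingers move at their own pace and stop on an object; the grip force is fixed at half the most. Time passes only in rows, so rows that do not move let the fingers close. It gives the time, the measured TCP pose, the force and the opening at its end, in the units of the state.
- state(): the state, without advancing time (a new reading comes with each control period).
- grab_frame(name): name is "scene" or "side" or "wrist"; returns the picture (400x640x3 uint8, blue, green, red); there is no depth.
- camera_info(name): a dict with "intrinsics" (3x3 intrinsics, pixels), "k1" (the pictures are not rectified: a ray, as slopes to the right and down, at radius r is drawn at 1 + k1 r^2 times it, then the intrinsics apply), "xyz" and "rotation" of the camera in the world; the wrist camera has in their place "tool_from_camera" (4x4, takes a point from camera to tool coordinates, whose origin is the TCP and whose axes are the tool frame's). Camera axes: x right, y down, z forward; pixel columns grow to the right and rows downward; lengths in m; the calibration is good to about 2 mm. A picture is of the moment at which its call begins: read the wrist's pose just before it. camera_info takes no time and is no camera call.
- job_done(): hands the job in, once; it reports no verdict.
The state is a dict: "time": time; "joint_pos": joint angles; "joint_vel": joint speeds; "joint_efforts": joint torques, N m; "tool_pos": TCP position; "tool_rot": TCP orientation; "contact_force": force on the tool from outside, world axes, zero at the start; "ft_torque": the same for the moment, N m; "gripper_width": opening from 0.0 (shut) to 1.0 (fully open).
Only numpy, scipy, OpenCV 4.12 (cv2) and the standard library are available. Lean on these libraries where they do the work, as an engineer would, in place of code of your own. Each camera call takes 0.05 s, during which the arm holds its last target.

## Working session

There is one attempt and no reset: what is moved stays moved. The work goes in short steps, Python scripts to look and compute and a tool call to move; the robot and the scene stay as the last step left them, time stands still between calls to the robot, and variables do not carry over. Pictures are saved under pics/ and viewed, and the job is handed in when it is done.

Besides the shell and the picture viewer there is one more tool, called after "Request:" by a JSON object that holds its "method" and its "body", one argument or row to a line. carry_out: Moves the arm, as the interface text tells. Shift numbers are shares of 40 mm and turn numbers shares of 4 degrees, none past 1 either way. Its arguments: {"type":"object","properties":{"rows":{"type":"array"}},"required":["rows"]}

```bash
ls; mkdir -p pics; python3 - <<'E'
from plant import *
import cv2
s=state();print(s);print(tip_extent if not callable(tip_extent) else tip_extent())
for n in("scene","side","wrist"):
    print(n,camera_info(n)); cv2.imwrite(f"pics/{n}0.png",grab_frame(n))
E
```

```text
pics
{'time': 0.0, 'joint_pos': array([ 1.02398752e+00,  5.33714915e-02,  1.61428140e+00,  7.35972921e-07,
        1.47597549e+00, -1.18993406e-01]), 'joint_vel': array([ 1.71630701e-03, -1.40083653e-03,  1.19396977e-04,  5.25713958e-05,
        7.75671962e-04,  6.91161913e-04]), 'joint_efforts': array([ 1.99218761e-03, -3.93693030e+01, -3.70174062e+01, -7.50699019e-05,
        7.33627821e-03,  9.24059634e-06]), 'tool_pos': array([0.25905521, 0.56827406, 0.30266131]), 'tool_rot': array([-0.59442976,  0.59505865,  0.38181672, -0.38311155]), 'contact_force': array([-0.12717634,  0.08210075,  1.15689519]), 'ft_torque': array([0.00626549, 0.01008555, 0.00129419]), 'gripper_width': 0.9997840391244948}
0.0726
scene {'intrinsics': array([[436.80101479,   0.        , 322.9293819 ],
       [  0.        , 436.80101479, 200.79514519],
       [  0.        ,   0.        ,   1.        ]]), 'k1': 0.027355013927293996, 'xyz': array([0.96771603, 0.56110125, 1.14184696]), 'rotation': array([-0.09262343,  0.3096927 ,  0.89859001, -0.29672769])}
side {'intrinsics': array([[469.07571778,   0.        , 314.44962061],
       [  0.        , 469.07571778, 202.48575092],
       [  0.        ,   0.        ,   1.        ]]), 'k1': -0.07236074167159774, 'xyz': array([-0.19049746, -0.98529951,  0.94417697]), 'rotation': array([-0.43353018,  0.84366051, -0.27915328,  0.14953922])}
wrist {'intrinsics': array([[277.86215412,   0.        , 318.02942388],
       [  0.        , 277.86215412, 201.04116185],
       [  0.        ,   0.        ,   1.        ]]), 'k1': -0.003959689634818723, 'tool_from_camera': array([[ 9.99999838e-01, -8.81041669e-05, -5.61497977e-04,
         2.34457120e-04],
       [ 5.07272587e-04, -3.07231732e-01,  9.51634597e-01,
        -6.96407922e-02],
       [-2.56352969e-04, -9.51634728e-01, -3.07231638e-01,
         7.76915347e-02],
       [ 0.00000000e+00,  0.00000000e+00,  0.00000000e+00,
         1.00000000e+00]])}
```

View pics/scene0.png

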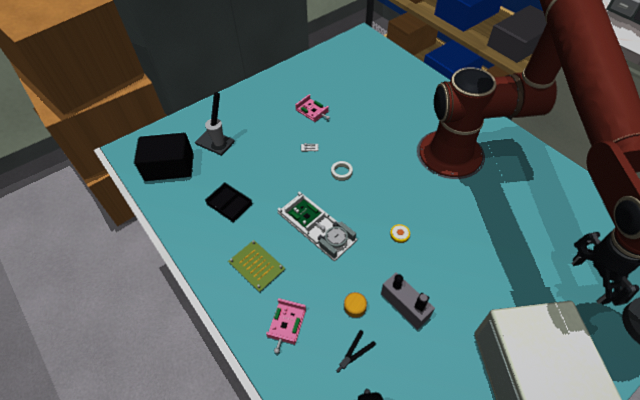

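View pics/side0.png

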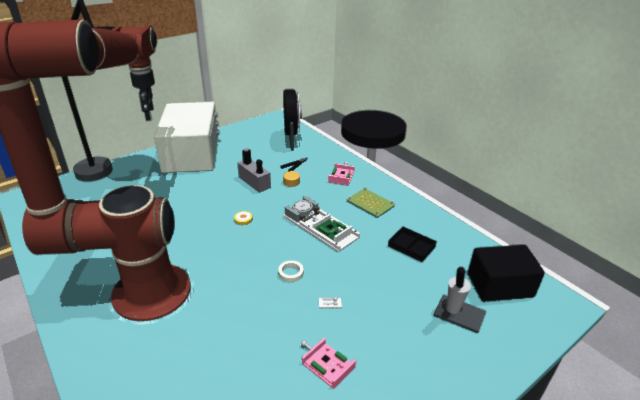

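View pics/wrist0.png

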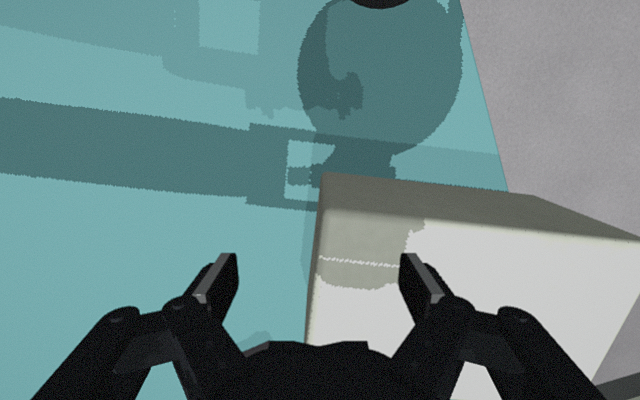

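```bash
cat > h.py <<'E'
from plant import *
import numpy as np, cv2
from scipy.spatial.transform import Rotation as R
def q2R(q): return R.from_quat([q[1],q[2],q[3],q[0]])
def cam(name,st=None):
    c=camera_info(name)
    K=c["intrinsics"];k1=c["k1"]
    if name=="wrist":
        st=st or state(); T=c["tool_from_camera"]; Rt=q2R(st["tool_rot"]).as_matrix()
        return K,k1,Rt@T[:3,:3],Rt@T[:3,3]+st["tool_pos"]
    q=c["rotation"]; return K,k1,(q2R(q).as_matrix() if np.size(q)==4 else np.array(q)),np.array(c["xyz"])
def pix(C,uv,z):
    K,k1,Rm,p=C
    D=np.array([k1,0,0,0,0.])
    x=cv2.undistortPoints(np.array([[uv]],float),K,D)[0,0]
    d=Rm@np.array([x[0],x[1],1]); return p+d*(z-p[2])/d[2]
def proj(C,P):
    K,k1,Rm,p=C
    c=Rm.T@(np.array(P,float)-p); s=c[:2]/c[2]; s=s*(1+k1*(s@s)); return K[:2,:2]@s+K[:2,2]
E
python3 - <<'E'
import cv2
a=cv2.imread('pics/scene0.png')
cv2.imwrite('pics/c1.png',cv2.resize(a[185:265,270:370],None,fx=7,fy=7,interpolation=2))
cv2.imwrite('pics/c2.png',cv2.resize(a[260:335,370:450],None,fx=8,fy=8,interpolation=2))
a=cv2.imread('pics/side0.png')
cv2.imwrite('pics/c3.png',cv2.resize(a[140:255,230:370],None,fx=5,fy=5,interpolation=2))
E
```

```text
(no output)
```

View pics/c1.png

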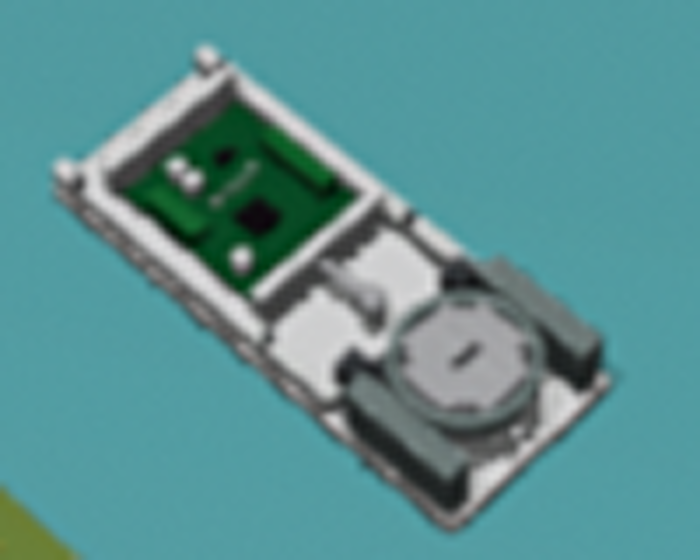

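View pics/c2.png

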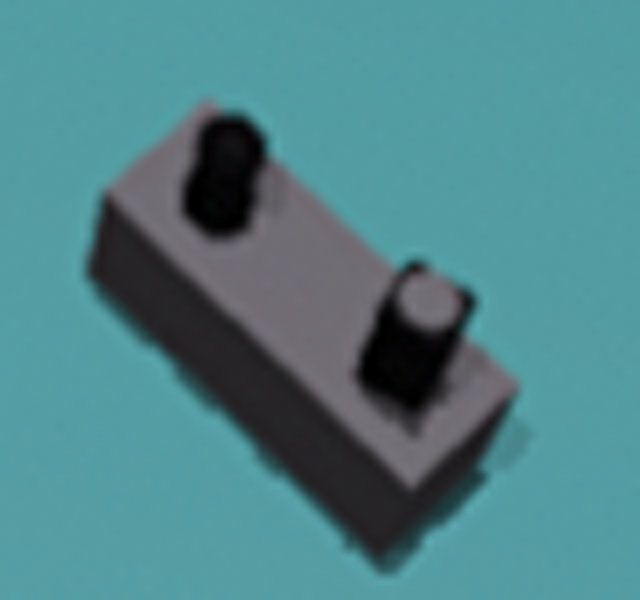

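View pics/c3.png

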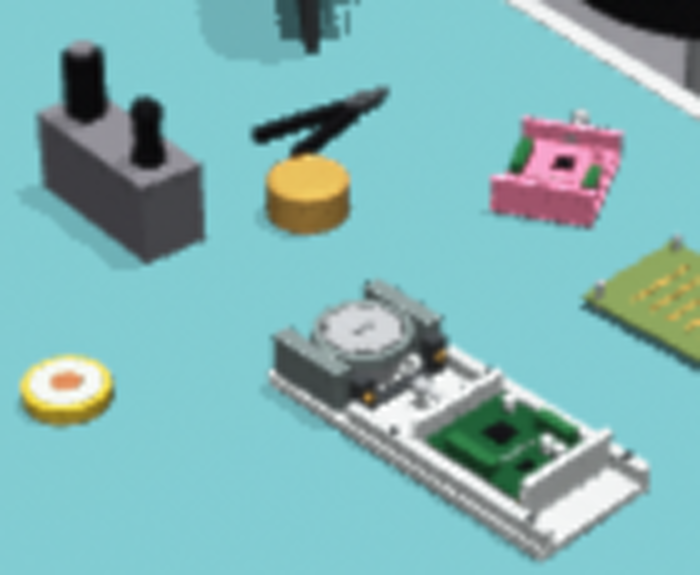

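```bash
python3 - <<'E'
from h import *
C=cam("scene");S=cam("side")
f=lambda u,v:(270+u/7,185+v/7)
g=lambda u,v:(370+u/8,260+v/8)
k=lambda u,v:(230+u/5,140+v/5)
print("cam",pix(C,f(465,355),.042),pix(S,k(363,329),.042))
for p,z in[((455,525),.01),((605,378),.01),((60,192),.01),((465,465),.042)]:print("fx",pix(C,f(*p),z))
for p in[(540,558),(645,470),(272,375)]:print("fx side",pix(S,k(*p),.005))
for p in[(205,100),(105,195),(412,490),(518,385)]:print("st",pix(C,g(*p),.065))
for p in[(42,117),(148,185),(203,163)]:print("st side",pix(S,k(*p),.065))
print("top",pix(C,g(430,300),.120),pix(S,k(85,48),.12))
print("nut",pix(C,g(235,140),.11))
E
```

```text
cam [0.53704067 0.03789651 0.042     ] [0.53654208 0.03166855 0.042     ]
fx [0.57972097 0.08477852 0.01      ]
fx [0.48450092 0.06903955 0.01      ]
fx [ 0.61385435 -0.1576286   0.01      ]
fx [0.57013357 0.07911294 0.042     ]
fx side [ 0.51466545 -0.18118082  0.005     ]
fx side [ 0.62141567 -0.15556718  0.005     ]
fx side [0.48685813 0.06659471 0.005     ]
st [0.49313513 0.23954768 0.065     ]
st [0.54343589 0.24459054 0.065     ]
st [0.53575254 0.37885398 0.065     ]
st [0.484132   0.37509562 0.065     ]
st side [0.4829783  0.35966396 0.065     ]
st side [0.49701167 0.23417368 0.065     ]
st side [0.54385683 0.2361737  0.065     ]
top [0.50998257 0.34873756 0.12      ] [0.51388856 0.3426904  0.12      ]
nut [0.51521959 0.26934527 0.11      ]
```

```bash
python3 - <<'E'
from h import *
s=state();M=q2R(s["tool_rot"]).as_matrix();print(M.round(3)); C=cam("wrist");print(C[3],C[2].round(3))
E
```

```text
[[ 0.415 -0.001 -0.91 ]
 [ 0.91  -0.001  0.415]
 [-0.002 -1.     0.   ]]
[0.18857665 0.6008979  0.37259333] [[ 0.415  0.866  0.279]
 [ 0.91  -0.394 -0.129]
 [-0.002  0.307 -0.952]]
```

Request:
{"method": "carry_out", "body": {
  "rows": [
    [[0, 0, -1, 0.9, -0.9, 0, 85], [0, 0, -1, 0.9, -0.9, 0, 85], [0, 0, -1, 0.9, -0.9, 0, 85], [0, 0, -1, 0.9, -0.9, 0, 85], [0, 0, -1, 0.9, -0.9, 0, 85]]
  ]
}}

```text
time: 0.65
tool_pos: [0.437, 0.3903, 0.3036]
tool_rot: [0.652, -0.652, -0.272, 0.273]
contact_force: [0.2, 0.2, -0.4]
gripper_width: 0.993
```

Request:
{"method": "carry_out", "body": {
  "rows": [
    [[0, 0, -1, 0.9, -0.9, 0, 40], [0, 0, -1, 0.9, -0.9, 0, 20], [0, 0, -1, 0, -0.4, 0, 0], [0, 0, -1, 0, 0, 0, 0], [0, 0, 0, 0, 0, 0, 0]]
  ]
}}

```text
time: 1.15
tool_pos: [0.507, 0.3043, 0.3034]
tool_rot: [-0.684, 0.684, 0.179, -0.18]
contact_force: [-1.1, 0.1, -0.8]
gripper_width: 0.136
```

```bash
python3 - <<'E'
from h import *
import pickle
s=state();print(s["time"],s["tool_pos"],s["joint_pos"],s["contact_force"]);a=grab_frame("wrist");cv2.imwrite("pics/w1.png",a);pickle.dump(s,open("w1.pkl","wb"))
E
```

```text
1.15 [0.50701084 0.30434798 0.30340902] [ 4.14793007e-01 -2.58552067e-02  1.69303400e+00  6.59189420e-05
  1.47522481e+00 -9.85689334e-02] [-1.05497629  0.08083785 -0.75870418]
```

View pics/w1.png

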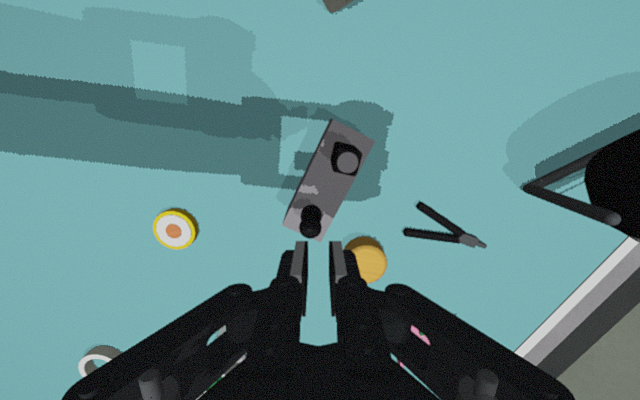

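```bash
python3 - <<'E'
import cv2
a=cv2.imread('pics/w1.png')
cv2.imwrite('pics/w1c.png',cv2.resize(a[110:250,270:390],None,fx=4.2,fy=4.2,interpolation=2))
E
```

```text
(no output)
```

View pics/w1c.png

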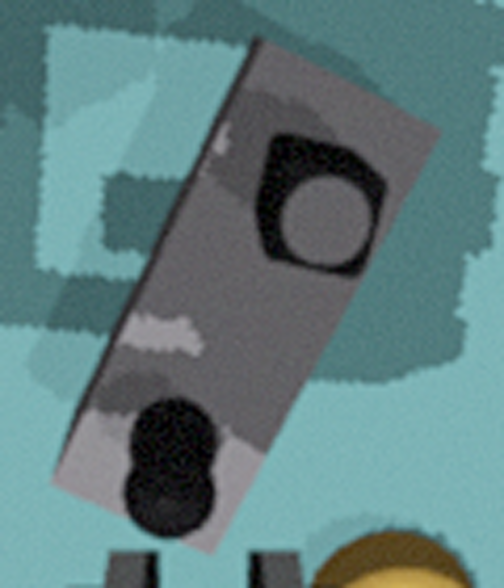

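Request:
{"method": "carry_out", "body": {
  "rows": [
    [[0, 0, -1, 0.1, -1, 0, 0], [0, 0, -1, 0.1, -1, 0, 0], [0, 0, -1, 0.1, -1, 0, 0], [0, 0, -1, 0.1, -1, 0, 0], [0, 0, -1, 0.1, -1, 0, 0]]
  ]
}}

```text
time: 1.7
tool_pos: [0.5265, 0.1044, 0.3039]
tool_rot: [-0.705, 0.705, 0.059, -0.059]
contact_force: [-0.1, 0.5, 0.4]
gripper_width: 0.002
```

Request:
{"method": "carry_out", "body": {
  "rows": [
    [[0, 0, 0, 0.1, -1, 0, 0], [0, 0, 0, 0.1, -1, 0, 0], [0, 0, 0, 0.1, -1, 0, 0], [0, 0, 0, 0.1, -1, 0, 0], [0, 0, 0, 0, 0, 0, 0]]
  ]
}}

```text
time: 2.2
tool_pos: [0.543, -0.058, 0.3038]
tool_rot: [-0.704, 0.705, 0.057, -0.058]
contact_force: [-0.1, 0.5, 0.0]
gripper_width: -0.0
```

```bash
cat > snap.py <<'E'
from h import *
import pickle,sys
n=sys.argv[1]; which=sys.argv[2] if len(sys.argv)>2 else "wrist"
s=state();print(s["time"],s["tool_pos"].round(4),s["joint_pos"].round(3),s["contact_force"].round(1), s["gripper_width"])
M=q2R(s["tool_rot"]).as_matrix();print("yaw",np.degrees(np.arctan2(M[1,0],M[0,0])),"ydir",M[:,1].round(4))
a=grab_frame(which);cv2.imwrite(f"pics/{n}.png",a);pickle.dump(s,open(n+".pkl","wb"))
if len(sys.argv)>3:
    x0,x1,y0,y1,f=map(float,sys.argv[3:8])
    cv2.imwrite(f"pics/{n}c.png",cv2.resize(a[int(y0):int(y1),int(x0):int(x1)],None,fx=f,fy=f,interpolation=2))
E
python3 snap.py w2
```

```text
2.2 [ 0.543  -0.058   0.3038] [-2.420e-01 -1.360e-01  1.796e+00 -1.000e-03  1.481e+00 -4.050e-01] [-0.1  0.5  0. ] -0.0003363383200636795
yaw 9.332289876758741 ydir [-1.0e-04 -1.4e-03 -1.0e+00]
```

View pics/w2.png

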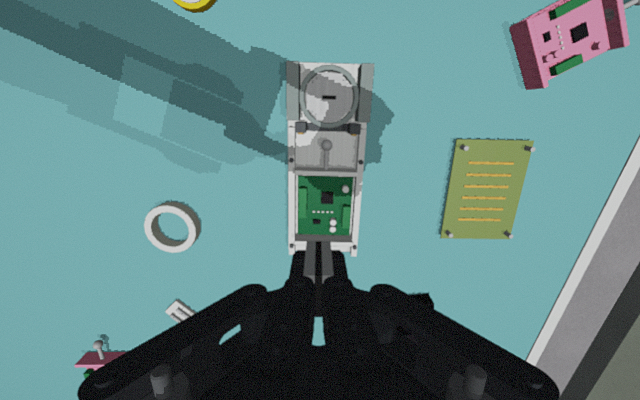

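```bash
python3 - <<'E'
import cv2
a=cv2.imread('pics/w2.png')
cv2.imwrite('pics/w2a.png',cv2.resize(a[55:155,280:380],None,fx=6,fy=6,interpolation=2))
cv2.imwrite('pics/w2b.png',cv2.resize(a[155:260,280:380],None,fx=5.7,fy=5.7,interpolation=2))
E
```

```text
(no output)
```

View pics/w2a.png

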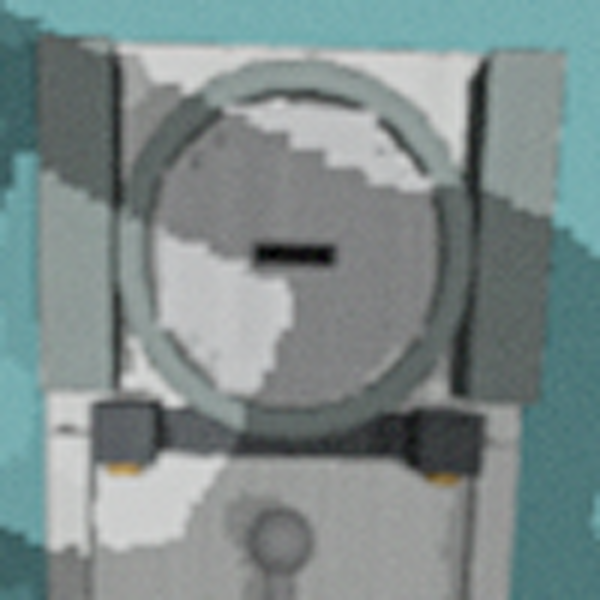

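View pics/w2b.png

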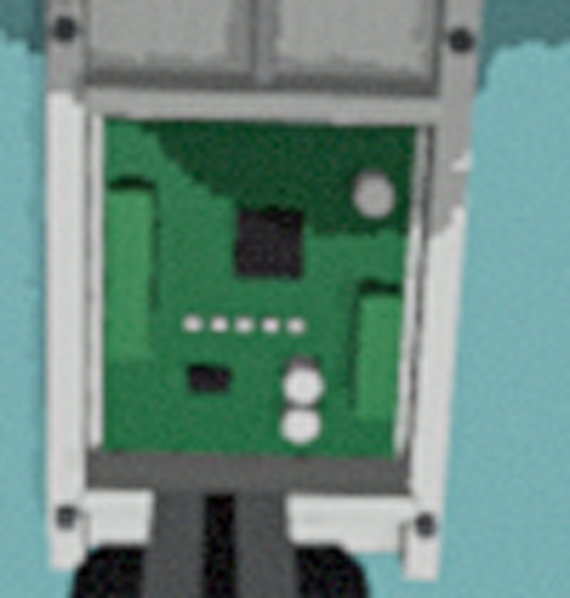

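```bash
python3 - <<'E'
from h import *
import pickle
C=cam("wrist",pickle.load(open("w2.pkl","rb")))
a=lambda u,v:(280+u/6,55+v/6)
b=lambda u,v:(280+u/5.7,155+v/5.7)
P={}
for n,p,z in[("slot",a(294,255),.042),("slotL",a(254,256),.042),("slotR",a(334,255),.042),("ringL",a(118,247),.042),("ringR",a(474,247),.042),("ringT",a(296,58),.042),("ringB",a(296,440),.042),
 ("Lf",b(65,28),.022),("Lb",b(66,517),.022),("Rf",b(460,40),.022),("Rb",b(424,524),.022),
 ("backwalltop outerL",b(85,490),.04),("outerR",b(408,492),.04),("backtop inner",b(250,455),.04),("front wall top in",b(260,122),.04),("front wall top outerL",b(90,85),.04),("front outer R",b(440,95),.04),("stopL",a(125,465),.034),("stopR",a(445,475),.034),("ball",a(280,540),.03)]:
    P[n]=pix(C,p,z);print(n,P[n].round(4))
d=np.mean([P["Lf"]-P["Lb"],P["Rf"]-P["Rb"]],axis=0);print(np.degrees(np.arctan2(-d[0],d[1])),[np.degrees(np.arctan2(-e[0],e[1])) for e in(P["Lf"]-P["Lb"],P["Rf"]-P["Rb"])])
th=np.arctan2(-d[0],d[1])
X=np.array([np.cos(th),np.sin(th),0]);Y=np.array([-np.sin(th),np.cos(th),0])
O=P["slot"]-.075*Y
for n in P: print(n,"fix",((P[n]-O)@X).round(4),((P[n]-O)@Y).round(4))
r=P["slotR"]-P["slotL"];print("slotang",np.degrees(np.arctan2(r[1],r[0])))
E
```

```text
slot [0.5409 0.0356 0.042 ]
slotL [0.5335 0.0342 0.042 ]
slotR [0.5482 0.0368 0.042 ]
ringL [0.5083 0.0316 0.042 ]
ringR [0.5737 0.0424 0.042 ]
ringT [0.5354 0.0685 0.042 ]
ringB [0.5471 0.0027 0.042 ]
Lf [ 0.5073 -0.0444  0.022 ]
Lb [ 0.5236 -0.1641  0.022 ]
Rf [ 0.5946 -0.0328  0.022 ]
Rb [ 0.6109 -0.1517  0.022 ]
backwalltop outerL [ 0.5274 -0.1471  0.04  ]
outerR [ 0.6015 -0.1354  0.04  ]
backtop inner [ 0.5637 -0.1321  0.04  ]
front wall top in [ 0.5526 -0.0544  0.04  ]
front wall top outerL [ 0.5154 -0.0524  0.04  ]
front outer R [ 0.5896 -0.0424  0.04  ]
stopL [ 0.5148 -0.0079  0.034 ]
stopR [5.778e-01 4.000e-04 3.400e-02]
ball [ 0.5479 -0.0179  0.03  ]
7.768605948510447 [np.float64(7.737081489544303), np.float64(7.800339979327945)]
slot fix 0.0 0.075
slotL fix -0.0075 0.0746
slotR fix 0.0075 0.0752
ringL fix -0.0328 0.0755
ringR fix 0.0335 0.0773
ringT fix -0.0009 0.1084
ringB fix 0.0017 0.0416
Lf fix -0.0441 0.0003
Lb fix -0.0441 -0.1205
Rf fix 0.044 0.0
Rb fix 0.0441 -0.12
backwalltop outerL fix -0.038 -0.1041
outerR fix 0.037 -0.1026
backtop inner fix -0.0 -0.0942
front wall top in fix -0.0005 -0.0158
front wall top outerL fix -0.0371 -0.0087
front outer R fix 0.0378 -0.0088
stopL fix -0.0317 0.0354
stopR fix 0.0319 0.0352
ball fix -0.0003 0.0211
slotang 9.994090704658822
```

Request:
{"method": "carry_out", "body": {
  "rows": [
    [[0, 0, -0.39, 0.13, -0.56, -0.3, 0], [0, 0, 0, 0.13, -0.56, -0.6, 0], [0, 0, 0, 0.13, -0.56, -0.7, 0], [0, 0, 0, 0.13, -0.56, -0.7, 0], [0, 0, 0, 0.13, -0.55, -0.7, 0]]
  ]
}}

```text
time: 2.75
tool_pos: [0.5693, -0.1653, 0.1829]
tool_rot: [0.705, -0.705, -0.05, 0.05]
contact_force: [-0.2, -1.1, -0.5]
gripper_width: 0.002
```

Request:
{"method": "carry_out", "body": {
  "rows": [
    [[0, 0, 0, 0, 0, -0.9, 0], [0, 0, 0, 0, 0, -0.5, 0], [0, 0, 0, 0, 0, 0, 0]]
  ]
}}

```text
time: 3.05
tool_pos: [0.5666, -0.1638, 0.1236]
tool_rot: [0.707, -0.704, -0.047, 0.052]
contact_force: [-0.6, 0.9, -0.4]
gripper_width: 0.0
```

```bash
python3 snap.py w3
```

```text
3.05 [ 0.5666 -0.1638  0.1236] [-0.408  0.152  1.825  0.     1.173 -0.549] [-0.6  0.9 -0.4] 0.00042824847648009046
yaw 8.076924855935317 ydir [-0.0075  0.0037 -1.    ]
```

View pics/w3.png

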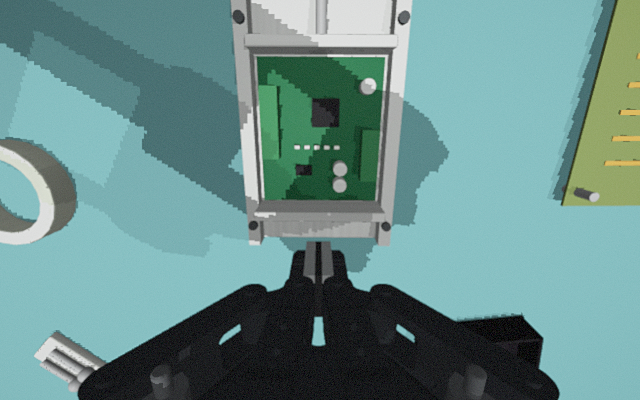

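Request:
{"method": "carry_out", "body": {
  "rows": [
    [[0, 0, 0, 0.04, -0.15, 0, 0], [0, 0, 0, 0.02, 0, -0.35, 0], [0, 0, 0, 0, 0, -0.35, 0], [0, 0, 0, 0, 0, -0.08, 0], [0, 0, 0, 0, 0, 0, 0]]
  ]
}}

```text
time: 3.6
tool_pos: [0.5703, -0.172, 0.0952]
tool_rot: [0.706, -0.705, -0.048, 0.05]
contact_force: [-0.2, -0.1, -0.7]
gripper_width: -0.0
```

```bash
python3 snap.py w4 wrist 200 440 0 260 2.3
```

```text
3.6 [ 0.5703 -0.172   0.0952] [-0.418  0.202  1.823  0.     1.119 -0.556] [-0.2 -0.1 -0.7] -0.0003023571096065385
yaw 7.929589368047667 ydir [-0.0024  0.0011 -1.    ]
```

View pics/w4c.png

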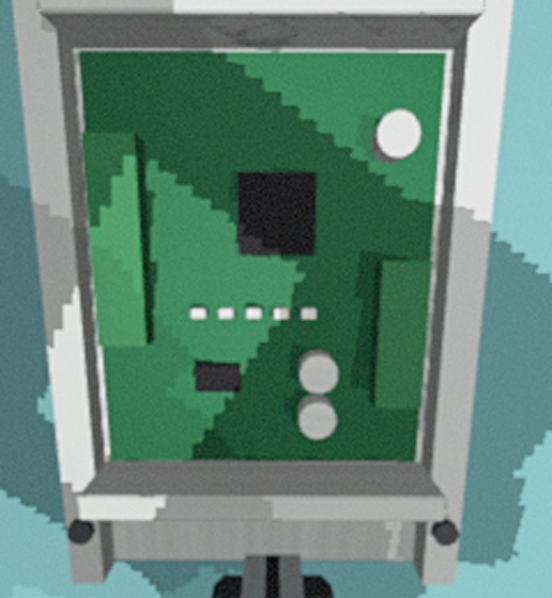

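```bash
cat >> h.py <<'E'
th=np.radians(7.77);X=np.array([np.cos(th),np.sin(th),0]);Y=np.array([-np.sin(th),np.cos(th),0]);O=np.array([0.5409,0.0356,0])-.075*Y
def fx(p): p=np.array(p); return np.array([(p-O)@X,(p-O)@Y,p[2]])
def unfx(x,y,z): return O+x*X+y*Y+np.array([0,0,z])
E
python3 - <<'E'
from h import *
import pickle
C=cam("wrist",pickle.load(open("w4.pkl","rb")))
b=lambda u,v:(200+u/2.3,v/2.3)
for p,z in[((260,520),.04),((260,497),.04),((260,12),.04),((81,532),.022),((445,532),.022)]:print(fx(pix(C,b(*p),z)).round(4))
E
```

```text
[-0.0005 -0.1094  0.04  ]
[-0.0005 -0.1042  0.04  ]
[-0.0003 -0.0173  0.04  ]
[-0.0446 -0.1204  0.022 ]
[ 0.0441 -0.1201  0.022 ]
```

Request:
{"method": "carry_out", "body": {
  "rows": [
    [[0, 0, 0, -0.034, 0.25, 0, 0], [0, 0, 0, -0.02, 0.15, 0, 0], [0, 0, 0, -0.027, 0.2, 0, 0], [0, 0, 0, -0.027, 0.2, 0, 0], [0, 0, 0, -0.027, 0.2, 0, 0]]
  ]
}}

```text
time: 4.15
tool_pos: [0.5659, -0.1318, 0.0971]
tool_rot: [-0.705, 0.706, 0.049, -0.049]
contact_force: [-0.4, -1.2, -0.6]
gripper_width: 0.003
```

```bash
python3 snap.py w5 wrist 220 420 0 240 2.5;  python3 -c "
from h import *
print(fx(state()['tool_pos']))"
```

```text
4.15 [ 0.5659 -0.1318  0.0971] [-0.357  0.166  1.86  -0.     1.114 -0.495] [-0.4 -1.2 -0.6] 0.003337133220939231
yaw 7.944671964040283 ydir [ 7.e-04 -5.e-04 -1.e+00]
[ 0.00192382 -0.0929678   0.09678701]
```

View pics/w5c.png

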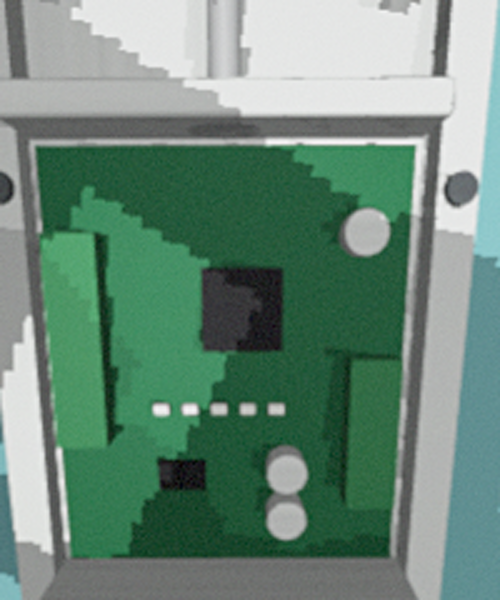

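```bash
python3 - <<'E'
from h import *
import pickle
C=cam("wrist",pickle.load(open("w5.pkl","rb")))
b=lambda u,v:(220+u/2.5,v/2.5)
for p,z in[((215,79),.04),((215,116),.04),((2,188),.022),((461,188),.022)]:print(fx(pix(C,b(*p),z)).round(4))
E
```

```text
[-0.0019  0.0145  0.04  ]
[-0.002   0.0093  0.04  ]
[-0.0436  0.0004  0.022 ]
[0.0442 0.0007 0.022 ]
```

Request:
{"method": "carry_out", "body": {
  "rows": [
    [[0, 0, 0, -0.014, 0.1, 0, 0], [0, 0, 0, -0.014, 0.1, 0, 0], [0, 0, 0, -0.014, 0.1, 0, 0], [0, 0, 0, -0.007, 0.05, 0, 0], [0, 0, 0, 0, 0, 0, 0]]
  ]
}}

```text
time: 4.7
tool_pos: [0.5637, -0.118, 0.0966]
tool_rot: [0.706, -0.705, -0.049, 0.049]
contact_force: [0.0, 0.7, -0.4]
gripper_width: 0.0
```

```bash
python3 snap.py w6 wrist 220 420 0 240 2.5;  python3 -c "
from h import *
print(fx(state()['tool_pos']))"
```

```text
4.7 [ 0.5637 -0.118   0.0966] [-0.336  0.157  1.872  0.     1.113 -0.474] [ 0.   0.7 -0.4] 1.0037828771957333e-05
yaw 7.933072468581891 ydir [-4.e-04  6.e-04 -1.e+00]
[ 0.00177966 -0.08041023  0.09654923]
```

View pics/w6c.png

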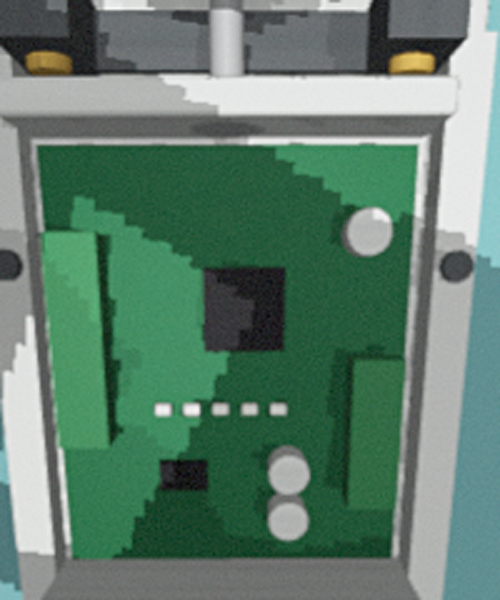

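Request:
{"method": "carry_out", "body": {
  "rows": [
    [[0, 0, 0, -0.007, 0.05, 0, 0], [0, 0, 0, -0.007, 0.05, 0, 0], [0, 0, 0, 0, 0, 0, 0]]
  ]
}}

```text
time: 5.05
tool_pos: [0.5632, -0.1145, 0.0966]
tool_rot: [-0.705, 0.706, 0.049, -0.049]
contact_force: [-0.0, -2.2, -0.2]
gripper_width: 0.005
```

```bash
python3 snap.py w7 wrist 220 420 0 120 3;  python3 - <<'E'
from h import *
import pickle
for n in ("w6","w7"):
  s=pickle.load(open(n+".pkl","rb"));print(fx(s['tool_pos']))
C=cam("wrist",s)
E
```

```text
5.05 [ 0.5632 -0.1145  0.0966] [-0.33   0.154  1.875 -0.     1.112 -0.468] [-0.  -2.2 -0.2] 0.004795036739303661
yaw 7.9352186962798665 ydir [-1.e-04 -4.e-04 -1.e+00]
[ 0.00179794 -0.08031528  0.096566  ]
[ 0.00177043 -0.07671914  0.09660752]
```

View pics/w7c.png

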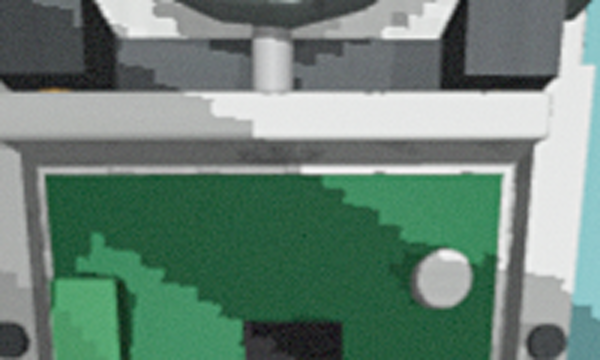

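```bash
python3 - <<'E'
from h import *
import pickle
C=cam("wrist",pickle.load(open("w7.pkl","rb")))
b=lambda u,v:(220+u/3,v/3)
for p,z in[((275,92.5),.04),((275,138),.04),((11,340),.022),((547,340),.022),((80,77),.034),((515,77),.034)]:print(fx(pix(C,b(*p),z)).round(4))
E
```

```text
[-0.0001  0.0322  0.04  ]
[-0.0001  0.0268  0.04  ]
[-0.0442  0.0006  0.022 ]
[0.0443 0.0008 0.022 ]
[-0.0272  0.0355  0.034 ]
[0.0331 0.0357 0.034 ]
```

Request:
{"method": "carry_out", "body": {
  "rows": [
    [[0, 0, 0, -0.003, 0.02, 0, 0], [0, 0, 0, 0, 0, 0, 0]]
  ]
}}

```text
time: 5.3
tool_pos: [0.5631, -0.114, 0.0967]
tool_rot: [-0.705, 0.706, 0.049, -0.049]
contact_force: [0.5, -2.4, -2.2]
gripper_width: -0.0
```

```bash
python3 snap.py w8 wrist 220 420 0 120 3;  python3 - <<'E'
from h import *
import pickle
s=pickle.load(open("w8.pkl","rb"));print(fx(s['tool_pos']))
E
```

```text
5.3 [ 0.5631 -0.114   0.0967] [-3.290e-01  1.530e-01  1.876e+00 -1.000e-03  1.112e+00 -4.670e-01] [ 0.5 -2.4 -2.2] -0.00018132203916369535
yaw 7.929638072686928 ydir [ 1.e-04 -8.e-04 -1.e+00]
[ 0.00181569 -0.07619935  0.0966709 ]
```

View pics/w8c.png

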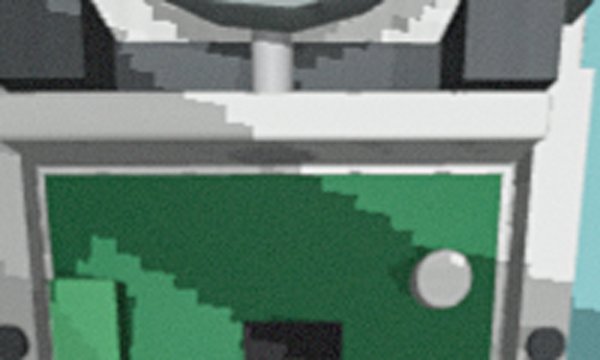

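Request:
{"method": "carry_out", "body": {
  "rows": [
    [[0, 0, 0, -0.003, 0.02, 0, 0], [0, 0, 0, 0, 0, 0, 0], [0, 0, 0, 0, 0, 0, 0]]
  ]
}}

```text
time: 5.65
tool_pos: [0.5631, -0.1131, 0.0968]
tool_rot: [-0.705, 0.706, 0.049, -0.049]
contact_force: [1.0, -4.4, -1.3]
gripper_width: 0.003
```

```bash
python3 snap.py w9 wrist 220 420 0 120 3;  python3 - <<'E'
from h import *
import pickle
s=pickle.load(open("w9.pkl","rb"));print(fx(s['tool_pos']))
E
```

```text
5.65 [ 0.5631 -0.1131  0.0968] [-0.328  0.153  1.877 -0.     1.112 -0.466] [ 1.  -4.4 -1.3] 0.003495438337530319
yaw 7.928077678726157 ydir [ 3.e-04 -5.e-04 -1.e+00]
[ 0.00189045 -0.07530358  0.09677965]
```

View pics/w9c.png

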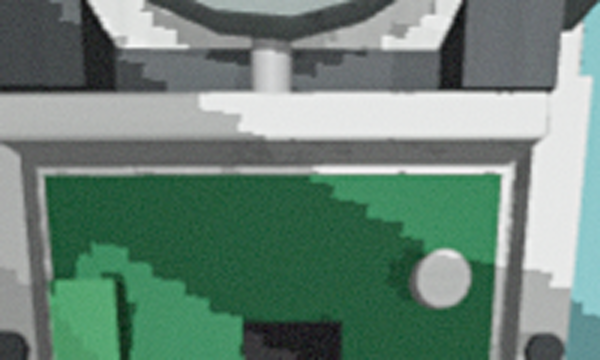

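Request:
{"method": "carry_out", "body": {
  "rows": [
    [[0, 0, 0, 0.01, -0.08, 0, 0], [0, 0, 0, 0.03, -0.3, 0.2, 0], [0, 0, 0, 0, 0, 1, 0], [0, 0, 0, 0, 0, 1, 0], [0, 0, 0, 0, 0, 1, 0]]
  ]
}}

```text
time: 6.2
tool_pos: [0.5644, -0.1281, 0.2266]
tool_rot: [0.706, -0.705, -0.049, 0.049]
contact_force: [0.5, -0.1, -0.8]
gripper_width: 0.001
```

```bash
python3 - <<'E'
from h import *
import pickle
C=cam("wrist",pickle.load(open("w1.pkl","rb")))
b=lambda u,v:(270+u/4.2,110+v/4.2)
for n,p,z in[("disc",(328,222),.12),("c1",(385,187),.118),("c2",(362,273),.118),("c3",(272,257),.118),("s1",(255,38),.065),("s2",(440,130),.065),("s3",(265,452),.065),("s4",(55,480),.065),("s5",(212,553),.065),("nutball",(171,492),.107)]:print(n,pix(C,b(*p),z).round(4))
p=[pix(C,b(*q),.118) for q in((385,187),(362,273),(272,257))]
for a,c in((1,0),(1,2)):
  e=p[a]-p[c];print(np.linalg.norm(e),np.degrees(np.arctan2(e[1],e[0])))
s=[pix(C,b(*q),.065) for q in((255,38),(55,480),(440,130),(212,553))]
e=s[0]-s[1];print(np.linalg.norm(e),np.degrees(np.arctan2(e[1],e[0])));print("ctr",sum(s)/4)
E
```

```text
disc [0.5153 0.3473 0.12  ]
c1 [0.5225 0.3598 0.118 ]
c2 [0.5282 0.3411 0.118 ]
c3 [0.5089 0.3343 0.118 ]
s1 [0.4848 0.3727 0.065 ]
s2 [0.5381 0.3765 0.065 ]
s3 [0.5438 0.277  0.065 ]
s4 [0.4959 0.2402 0.065 ]
s5 [0.5463 0.2422 0.065 ]
nutball [0.5188 0.2695 0.107 ]
0.019576302156748868 -73.00944553889347
0.020451266132269875 19.216207191112655
0.1330381234960068 94.81498856844156
ctr [0.51627065 0.30789826 0.065     ]
```

Request:
{"method": "carry_out", "body": {
  "rows": [
    [[0, 0, 0.5, -0.1, 0.95, 0.2, 0], [0, 0, 0.5, -0.1, 0.95, 0.2, 0], [0, 0, 0.5, -0.1, 0.95, 0.2, 0], [0, 0, 0.5, -0.1, 0.95, 0.2, 0], [0, 0, 0.5, -0.1, 0.95, 0, 0]]
  ]
}}

```text
time: 6.7
tool_pos: [0.545, 0.0633, 0.2592]
tool_rot: [0.699, -0.698, -0.112, 0.109]
contact_force: [0.9, -0.7, -0.4]
gripper_width: 0.0
```

Request:
{"method": "carry_out", "body": {
  "rows": [
    [[0, 0, 0, -0.1, 0.95, 0, 0], [0, 0, 0, -0.1, 0.95, 0, 0], [0, 0, 0, -0.1, 0.95, 0, 20], [0, 0, 0, -0.1, 0.95, 0, 40], [0, 0, 0, -0.1, 0.95, 0, 50]]
  ]
}}

```text
time: 7.2
tool_pos: [0.5243, 0.2534, 0.2575]
tool_rot: [0.699, -0.698, -0.11, 0.11]
contact_force: [1.1, 0.3, 0.8]
gripper_width: 0.508
```

Request:
{"method": "carry_out", "body": {
  "rows": [
    [[0, 0, 0, -0.2, 1, 0, 50], [0, 0, 0, -0.15, 0.6, 0, 50], [0, 0, 0, 0, 0, 0, 50]]
  ]
}}

```text
time: 7.5
tool_pos: [0.5098, 0.3185, 0.2573]
tool_rot: [0.699, -0.698, -0.111, 0.112]
contact_force: [0.8, -0.2, 0.2]
gripper_width: 0.581
```

```bash
python3 snap.py w10 wrist 240 400 60 260 3
```

```text
7.5 [0.5098 0.3185 0.2573] [0.434 0.029 1.716 0.002 1.397 0.117] [ 0.8 -0.2  0.2] 0.5810095996066892
yaw 18.152998700221133 ydir [-7.0e-04  1.6e-03 -1.0e+00]
```

View pics/w10.png

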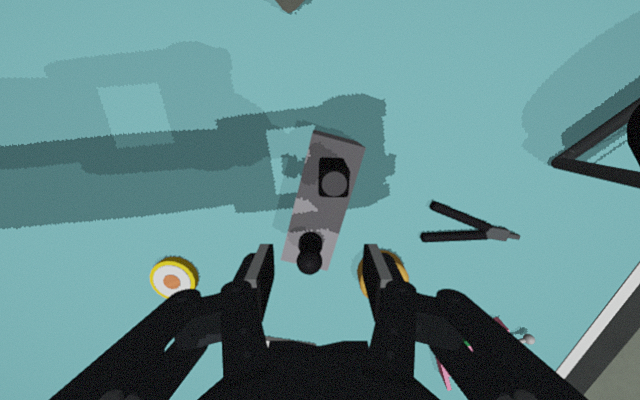

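View pics/w10c.png

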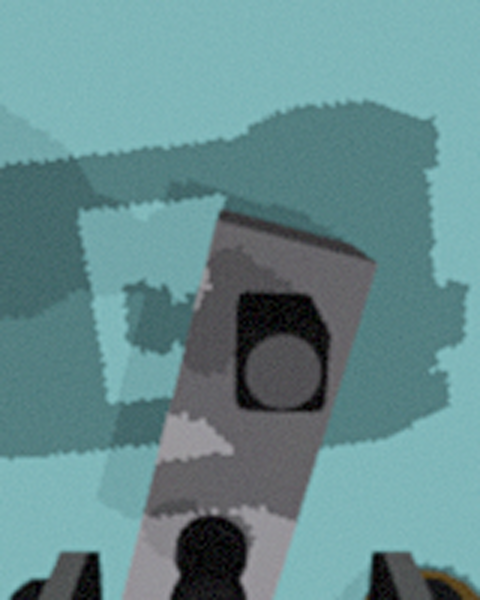

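```bash
python3 - <<'E'
from h import *
import pickle
s=pickle.load(open("w10.pkl","rb"));C=cam("wrist",s)
b=lambda u,v:(240+u/3,60+v/3)
for n,p,z in[("disc",(283,370),.12),("L",(237,405),.12),("R",(327,409),.12),("Lb",(239,293),.066),("s1",(222,215),.065),("s2",(375,262),.065)]:print(n,pix(C,b(*p),z).round(4))
L,Rr=pix(C,b(237,405),.12),pix(C,b(327,409),.12);e=Rr-L;print(np.linalg.norm(e),np.degrees(np.arctan2(e[1],e[0])))
print("delta",pix(C,b(283,370),.12)-s["tool_pos"])
E
```

```text
disc [0.5144 0.3472 0.12  ]
L [0.5062 0.3347 0.12  ]
R [0.5287 0.3409 0.12  ]
Lb [0.5005 0.3544 0.066 ]
s1 [0.4881 0.3753 0.065 ]
s2 [0.5377 0.3766 0.065 ]
0.02338651068800235 15.498553183611476
delta [ 0.00464851  0.02868649 -0.13733795]
```

Request:
{"method": "carry_out", "body": {
  "rows": [
    [[0, 0, -0.2, 0.11, 0.74, 0, 50], [0, 0, 0, 0, 0, -0.4, 50], [0, 0, 0, 0, 0, -0.7, 50], [0, 0, 0, 0, 0, -0.7, 50], [0, 0, 0, 0, 0, 0, 50]]
  ]
}}

```text
time: 8.05
tool_pos: [0.5127, 0.3427, 0.179]
tool_rot: [-0.698, 0.701, 0.101, -0.108]
contact_force: [-0.8, -0.2, 0.0]
gripper_width: 0.586
```

```bash
python3 snap.py w11; python3 snap.py s11 side 210 310 130 210 6
```

```text
8.05 [0.5127 0.3427 0.179 ] [ 0.469  0.144  1.731 -0.     1.277  0.171] [-0.8 -0.2  0. ] 0.5861775174783207
yaw 17.057772483671872 ydir [-0.0094 -0.005  -0.9999]
8.1 [0.5138 0.3435 0.1817] [ 0.469  0.142  1.728 -0.     1.278  0.171] [ 0.7 -0.5  0.6] 0.5850652437406587
yaw 17.060405747426653 ydir [-0.0057 -0.003  -1.    ]
```

View pics/w11.png

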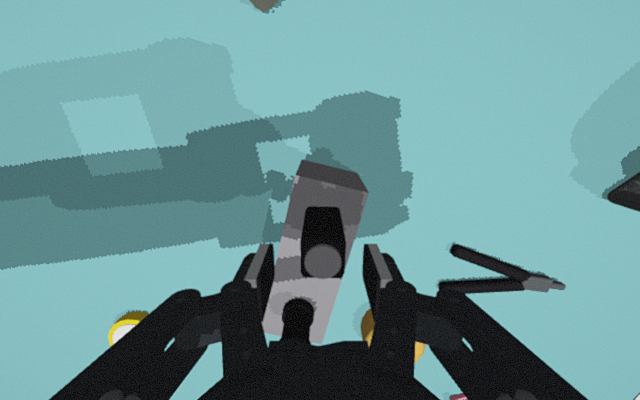

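View pics/s11c.png

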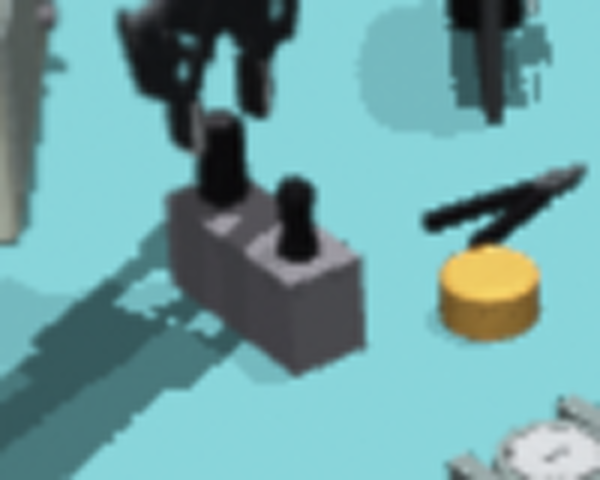

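Request:
{"method": "carry_out", "body": {
  "rows": [
    [[0, 0, 0, 0.01, 0.1, 0, 50], [0, 0, 0, 0, 0, -0.3, 50], [0, 0, 0, 0, 0, -0.3, 50], [0, 0, 0, 0, 0, -0.25, 50], [0, 0, 0, 0, 0, 0, 50]]
  ]
}}

```text
time: 8.65
tool_pos: [0.5141, 0.3489, 0.1478]
tool_rot: [-0.699, 0.7, 0.104, -0.107]
contact_force: [0.3, -1.3, -0.9]
gripper_width: 0.584
```

```bash
python3 snap.py w12 wrist 220 420 200 340 3.5
```

```text
8.65 [0.5141 0.3489 0.1478] [ 0.477  0.187  1.739 -0.     1.22   0.178] [ 0.3 -1.3 -0.9] 0.5843574244916281
yaw 17.134986006038428 ydir [-0.0042 -0.0022 -1.    ]
```

View pics/w12c.png

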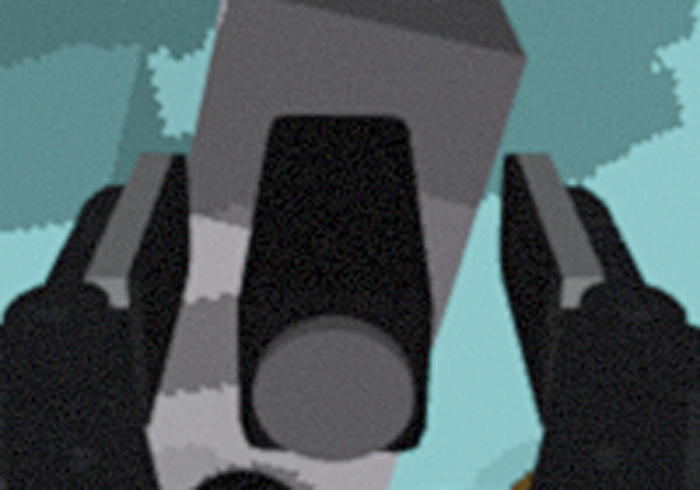

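Request:
{"method": "carry_out", "body": {
  "rows": [
    [[0, 0, 0, -0.02, 0, 0, 35], [0, 0, 0, 0, 0, 0, 20], [0, 0, 0, 0, 0, 0, 10], [0, 0, 0, 0, 0, 0, 10], [0, 0, 0, 0, 0, 0, 10]]
  ]
}}

```text
time: 9.2
tool_pos: [0.5147, 0.3497, 0.1513]
tool_rot: [0.699, -0.699, -0.105, 0.105]
contact_force: [-1.5, -1.5, 2.9]
gripper_width: 0.274
```

Request:
{"method": "carry_out", "body": {
  "rows": [
    [[0, 0, 0, 0, 0, 0, 10], [0, 0, 0, 0, 0, 0.1, 10], [0, 0, 0, 0, 0, 0.3, 10], [0, 0, 0, 0, 0, 0.6, 10], [0, 0, 0, 0, 0, 0.8, 10]]
  ]
}}

```text
time: 9.7
tool_pos: [0.5139, 0.349, 0.222]
tool_rot: [-0.699, 0.7, 0.104, -0.106]
contact_force: [0.4, 1.3, -0.2]
gripper_width: 0.27
```

Request:
{"method": "carry_out", "body": {
  "rows": [
    [[0, 0, 0, 0, 0, 0.7, 10], [0, 0, 0, 0, 0, 0, 10]]
  ]
}}

```text
time: 9.9
tool_pos: [0.5169, 0.3507, 0.2574]
tool_rot: [0.7, -0.698, -0.109, 0.102]
contact_force: [-0.2, 0.3, 0.5]
gripper_width: 0.274
```

```bash
python3 snap.py w13; python3 snap.py s13 side 210 310 90 190 6
```

```text
9.9 [0.5169 0.3507 0.2574] [ 0.477  0.079  1.664 -0.     1.388  0.178] [-0.2  0.3  0.5] 0.2736093135066741
yaw 17.126698354466928 ydir [ 0.0099  0.0049 -0.9999]
9.95 [0.5159 0.3502 0.2543] [ 0.477  0.081  1.668 -0.     1.387  0.178] [ 0.1  0.4 -0.7] 0.27656159152145776
yaw 17.12855862705217 ydir [ 0.0059  0.0029 -1.    ]
```

View pics/w13.png

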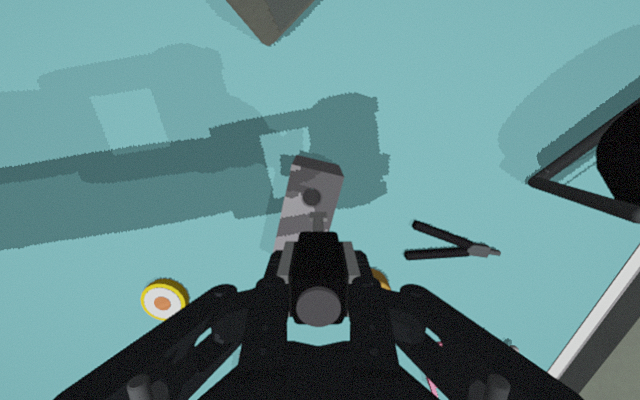

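View pics/s13c.png

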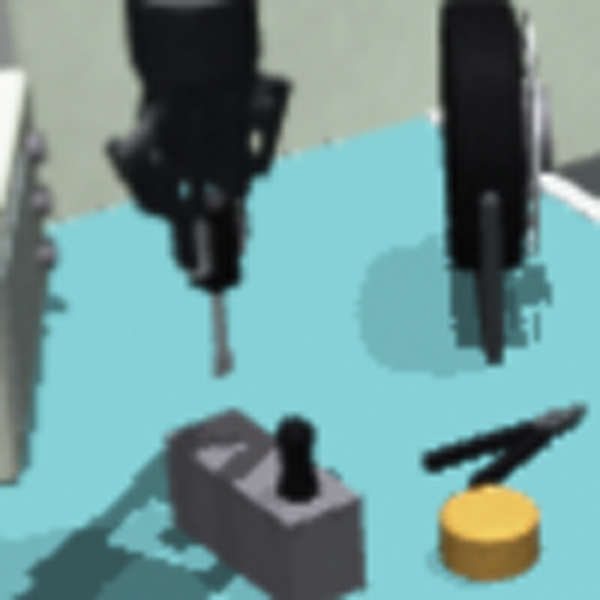

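```bash
python3 - <<'E'
import cv2
a=cv2.imread('pics/w13.png')
cv2.imwrite('pics/w13c.png',cv2.resize(a[150:250,270:370],None,fx=6,fy=6,interpolation=2))
E
```

```text
(no output)
```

View pics/w13c.png

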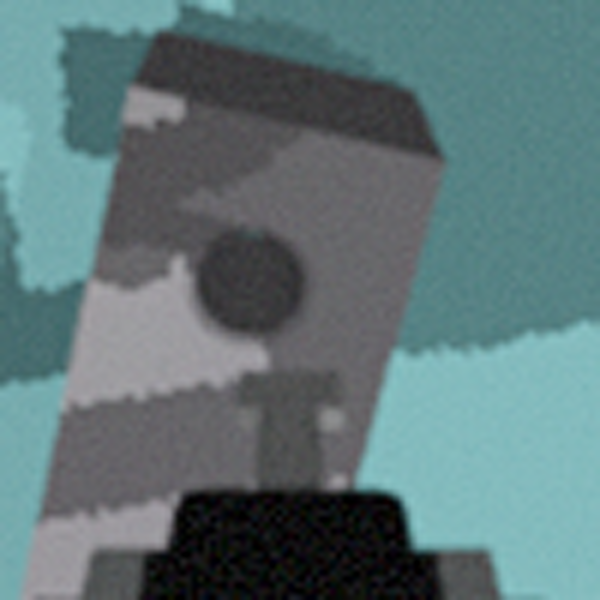

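Request:
{"method": "carry_out", "body": {
  "rows": [
    [[0, 0, 0, 0, 0, 0.7, 10], [0, 0, 0, 0, 0, 0.6, 10], [0, 0, -0.4, 0.08, -0.7, 0, 10], [0, 0, -0.4, 0.08, -0.9, 0, 10], [0, 0, -0.4, 0.08, -0.9, 0, 10]]
  ]
}}

```text
time: 10.5
tool_pos: [0.5234, 0.2485, 0.3003]
tool_rot: [-0.703, 0.703, 0.075, -0.077]
contact_force: [0.9, -0.7, -1.3]
gripper_width: 0.272
```

Request:
{"method": "carry_out", "body": {
  "rows": [
    [[0, 0, -0.4, 0.08, -0.9, 0, 10], [0, 0, -0.2, 0.08, -0.9, 0, 10], [0, 0, 0, 0.08, -0.9, 0, 10], [0, 0, 0, 0.08, -0.9, -0.3, 10], [0, 0, 0, 0.05, -0.9, -0.5, 10]]
  ]
}}

```text
time: 11.0
tool_pos: [0.539, 0.0681, 0.2698]
tool_rot: [-0.704, 0.704, 0.061, -0.061]
contact_force: [0.6, -0.4, -1.5]
gripper_width: 0.273
```

Request:
{"method": "carry_out", "body": {
  "rows": [
    [[0, 0, 0, 0.02, -0.5, -0.5, 10], [0, 0, 0, 0, 0, -0.5, 10], [0, 0, 0, 0, 0, 0, 10]]
  ]
}}

```text
time: 11.3
tool_pos: [0.537, 0.0489, 0.2249]
tool_rot: [0.705, -0.704, -0.057, 0.064]
contact_force: [-0.3, 0.4, -1.7]
gripper_width: 0.274
```

```bash
python3 snap.py w14 wrist 270 370 170 270 6
```

```text
11.3 [0.537  0.0489 0.2249] [-0.047 -0.085  1.884  0.     1.353 -0.219] [-0.3  0.4 -1.7] 0.27371871340234216
yaw 9.83886886903441 ydir [-1.030e-02  6.000e-04 -9.999e-01]
```

View pics/w14c.png

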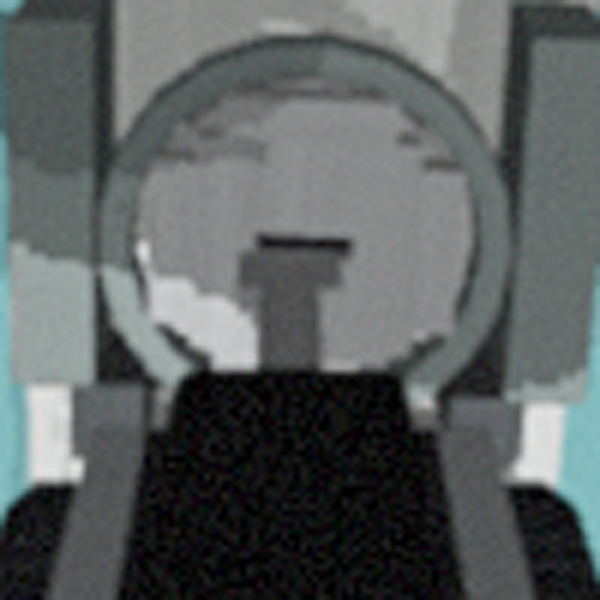

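```bash
cat > tip.py <<'E'
from h import *
def tipfrom(uv,d=.1445):
    c=camera_info("wrist");K=c["intrinsics"];x=cv2.undistortPoints(np.array([[uv]],float),K,np.array([c["k1"],0,0,0,0.]))[0,0]
    T=c["tool_from_camera"];v=T[:3,:3]@np.array([x[0],x[1],1]);o=T[:3,3];return o+v*(d-o[1])/v[1]
E
python3 - <<'E'
from tip import *
import pickle
for d in(.1425,.1445,.1465):print(tipfrom((318.5,212.2),d))
s=pickle.load(open("w14.pkl","rb"));C=cam("wrist",s)
b=lambda u,v:(270+u/6,170+v/6)
L=pix(C,b(257,241),.042);Rr=pix(C,b(352,247),.042);print(L,Rr,(L+Rr)/2); e=Rr-L;print(np.linalg.norm(e),np.degrees(np.arctan2(e[1],e[0])))
for w in[(257,241),(352,247)]:print(tipfrom(b(*w),.2249-.042))
E
```

```text
[0.00132326 0.1425     0.00022313]
[ 0.0013254   0.1445     -0.00051379]
[ 0.00132753  0.1465     -0.00125071]
[0.53317061 0.03591682 0.042     ] [0.54840719 0.03757387 0.042     ] [0.5407889  0.03674534 0.042     ]
0.015326415149901677 6.2067952361173475
[-0.00410565  0.1829     -0.01257192]
[ 0.01119377  0.1829     -0.0135993 ]
```

Request:
{"method": "carry_out", "body": {
  "rows": [
    [[0, 0, 0, 0.07, -0.4, 0, 10], [0, 0, 0, 0, 0, -0.4, 10], [0, 0, 0, 0, 0, -0.3, 10], [0, 0, 0, 0, 0, 0, 10], [0, 0, 0, 0, 0, 0, 10]]
  ]
}}

```text
time: 11.85
tool_pos: [0.5422, 0.0339, 0.2019]
tool_rot: [0.705, -0.704, -0.061, 0.062]
contact_force: [-0.1, -0.3, -0.8]
gripper_width: 0.273
```

```bash
python3 snap.py w15 wrist 280 360 180 245 9
```

```text
11.85 [0.5422 0.0339 0.2019] [-0.075 -0.056  1.897  0.     1.302 -0.248] [-0.1 -0.3 -0.8] 0.27335773112754114
yaw 9.954739768240163 ydir [-1.5e-03  2.0e-04 -1.0e+00]
```

View pics/w15c.png

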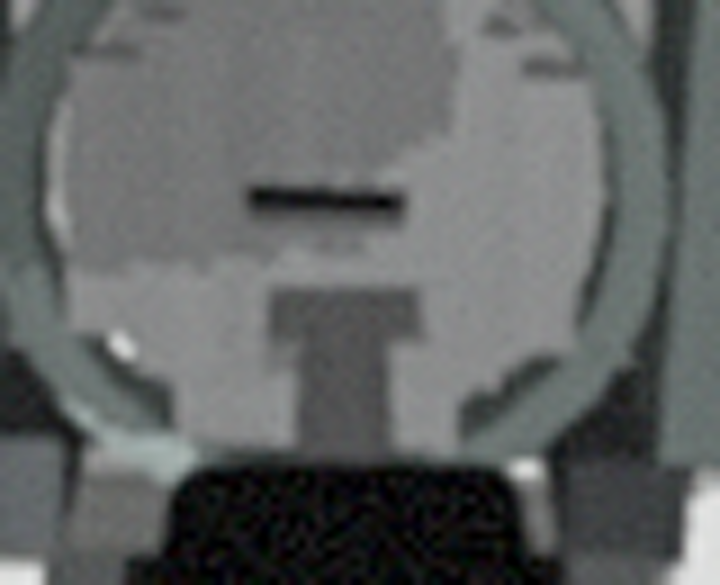

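```bash
cat > rel.py <<'E'
from tip import *
import pickle
def rel(n,b,slotL,slotR,bL,bR,d=.1445,zs=.042):
    s=pickle.load(open(n+".pkl","rb"));C=cam("wrist",s)
    L=pix(C,b(*slotL),zs);Rr=pix(C,b(*slotR),zs)
    M=q2R(s["tool_rot"]).as_matrix()
    tl=M@tipfrom(b(*bL),d)+s["tool_pos"];tr=M@tipfrom(b(*bR),d)+s["tool_pos"]
    sc=(L+Rr)/2; e=Rr-L; f=tr-tl
    a1=np.degrees(np.arctan2(e[1],e[0]));a2=np.degrees(np.arctan2(f[1],f[0]))
    t=(tl+tr)/2; f=f/np.linalg.norm(f); n_=np.array([-f[1],f[0],0]); t=t-n_*.0015
    D=sc-t
    print("slot",sc.round(4),"len",np.linalg.norm(e).round(4),"ang",a1,"blade",t.round(4),np.linalg.norm(tr-tl).round(4),a2,"\nmove xyz",D.round(4),"along/across",(D@f).round(4),(D@n_).round(4))
E
python3 - <<'E'
from rel import *
b=lambda u,v:(280+u/9,180+v/9)
for d in(.1425,.1445,.1465):rel("w15",b,(248,197),(405,206),(270,288),(420,291),d)
E
```

```text
slot [0.5409 0.0367 0.042 ] len 0.0152 ang 6.526017753105275 blade [0.5433 0.0329 0.0594] 0.0136 8.733489233022159 
move xyz [-0.0025  0.0038 -0.0174] along/across -0.0018 0.0041
slot [0.5409 0.0367 0.042 ] len 0.0152 ang 6.526017753105275 blade [0.5435 0.0322 0.0574] 0.0137 8.733489233022167 
move xyz [-0.0026  0.0045 -0.0154] along/across -0.0019 0.0048
slot [0.5409 0.0367 0.042 ] len 0.0152 ang 6.526017753105275 blade [0.5436 0.0315 0.0554] 0.0138 8.733489233022205 
move xyz [-0.0027  0.0052 -0.0134] along/across -0.0019 0.0056
```

Request:
{"method": "carry_out", "body": {
  "rows": [
    [[0, 0, -0.55, -0.05, 0.045, -0.1, 10], [0, 0, 0, 0, 0, -0.1, 10], [0, 0, 0, 0, 0, -0.1, 10], [0, 0, 0, 0, 0, 0, 10], [0, 0, 0, 0, 0, 0, 10]]
  ]
}}

```text
time: 12.4
tool_pos: [0.5406, 0.0354, 0.1907]
tool_rot: [-0.705, 0.705, 0.048, -0.048]
contact_force: [0.4, -0.3, -0.3]
gripper_width: 0.273
```

```bash
python3 snap.py w16 wrist 290 350 185 235 12;python3 snap.py s16 side 270 350 150 220 8
```

```text
12.4 [0.5406 0.0354 0.1907] [-0.072 -0.048  1.909 -0.     1.28  -0.207] [ 0.4 -0.3 -0.3] 0.27290029306284824
yaw 7.749921367915793 ydir [-1.e-04 -0.e+00 -1.e+00]
12.45 [0.5407 0.0354 0.1908] [-0.072 -0.048  1.909  0.     1.28  -0.207] [ 0.8 -0.8 -0.1] 0.27119617351871494
yaw 7.743279090069805 ydir [ 2.e-04 -0.e+00 -1.e+00]
```

View pics/w16c.png

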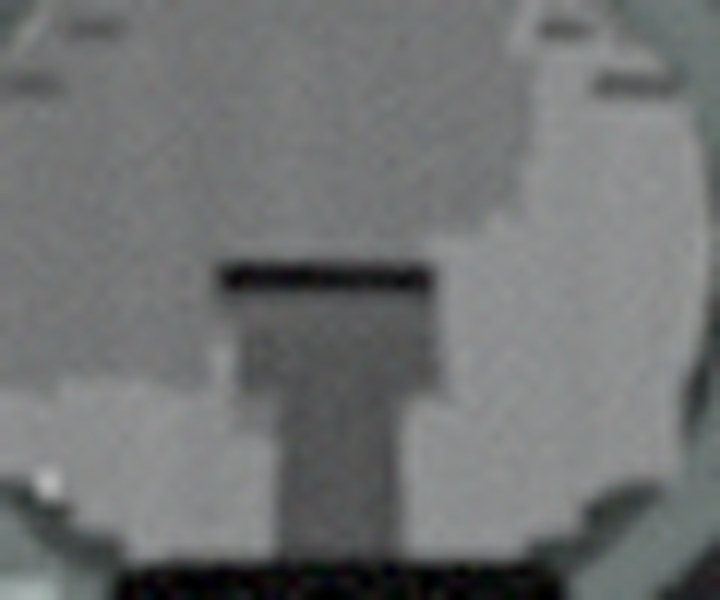

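View pics/s16c.png

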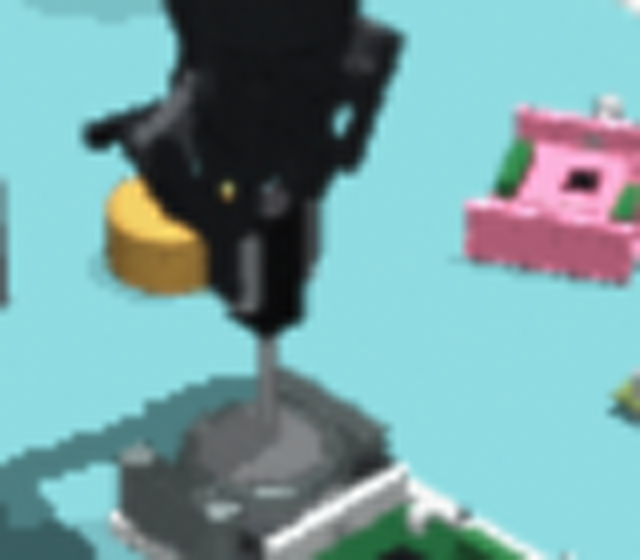

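```bash
cat >> rel.py <<'E'
def rel2(n,b,sL,sR,bL,bR,d=.1445,zs=.042):
    "slot +Y mouth edge ends; blade +Y tip edge ends"
    s=pickle.load(open(n+".pkl","rb"));C=cam("wrist",s);M=q2R(s["tool_rot"]).as_matrix()
    L=pix(C,b(*sL),zs);Rr=pix(C,b(*sR),zs)
    tl=M@tipfrom(b(*bL),d)+s["tool_pos"];tr=M@tipfrom(b(*bR),d)+s["tool_pos"]
    e=Rr-L;f=tr-tl;a=[np.degrees(np.arctan2(q[1],q[0])).round(2) for q in(e,f)]
    e/=np.linalg.norm(e);n_=np.array([-e[1],e[0],0])
    sc=(L+Rr)/2-n_*.002;t=(tl+tr)/2-n_*.0015;D=sc-t
    print("slot",sc.round(4),"tip",t.round(4),"ang",a,"move",D.round(4),"along/across",(D@e).round(4),(D@n_).round(4))
E
python3 - <<'E'
from rel import *
b=lambda u,v:(290+u/12,185+v/12)
for d in(.1425,.1445,.1465):rel2("w16",b,(220,262),(432,264),(240,322),(438,326),d)
b=lambda u,v:(280+u/9,180+v/9)
for d in(.1425,.1445,.1465):rel2("w15",b,(248,186),(405,195),(270,288),(420,291),d)
E
```

```text
slot [0.5408 0.036  0.042 ] tip [0.5419 0.0345 0.0482] ang [np.float64(7.18), np.float64(6.52)] move [-0.0011  0.0016 -0.0062] along/across -0.0009 0.0017
slot [0.5408 0.036  0.042 ] tip [0.542  0.0337 0.0462] ang [np.float64(7.18), np.float64(6.52)] move [-0.0012  0.0023 -0.0042] along/across -0.0009 0.0025
slot [0.5408 0.036  0.042 ] tip [0.5421 0.033  0.0442] ang [np.float64(7.18), np.float64(6.52)] move [-0.0013  0.003  -0.0022] along/across -0.0009 0.0032
slot [0.5409 0.0359 0.042 ] tip [0.5433 0.033  0.0594] ang [np.float64(6.53), np.float64(8.73)] move [-0.0024  0.0029 -0.0174] along/across -0.002 0.0032
slot [0.5409 0.0359 0.042 ] tip [0.5434 0.0322 0.0574] ang [np.float64(6.53), np.float64(8.73)] move [-0.0025  0.0036 -0.0154] along/across -0.0021 0.0039
slot [0.5409 0.0359 0.042 ] tip [0.5436 0.0315 0.0554] ang [np.float64(6.53), np.float64(8.73)] move [-0.0026  0.0044 -0.0134] along/across -0.0021 0.0046
```

Request:
{"method": "carry_out", "body": {
  "rows": [
    [[0, 0, 0.1, -0.033, 0.075, 0, 10], [0, 0, 0, 0, 0, -0.04, 10], [0, 0, 0, 0, 0, -0.03, 10], [0, 0, 0, 0, 0, 0, 10]]
  ]
}}

```text
time: 12.9
tool_pos: [0.5391, 0.0384, 0.1876]
tool_rot: [0.705, -0.705, -0.05, 0.05]
contact_force: [0.5, -0.6, -2.2]
gripper_width: 0.277
```

```bash
python3 snap.py w17 wrist 290 350 185 235 12
```

```text
12.9 [0.5391 0.0384 0.1876] [-0.067 -0.047  1.914 -0.     1.275 -0.209] [ 0.5 -0.6 -2.2] 0.27748783938770966
yaw 8.13342512796579 ydir [-6.e-04  0.e+00 -1.e+00]
```

View pics/w17c.png

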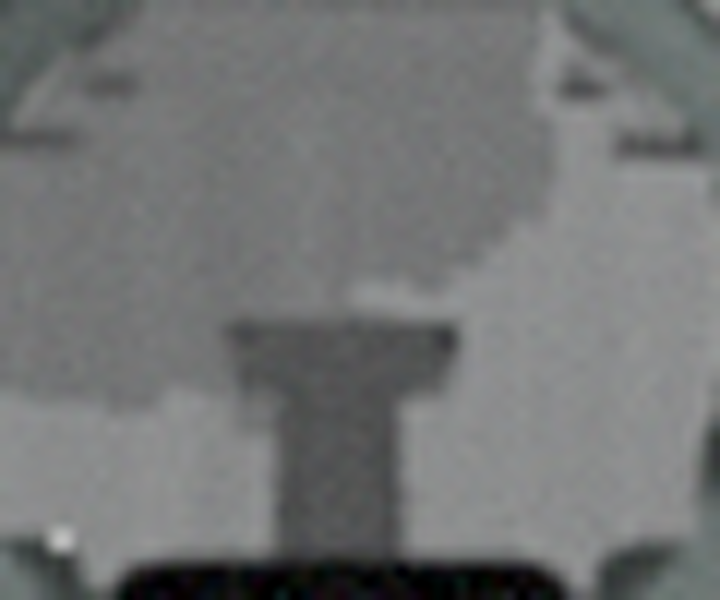

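Request:
{"method": "carry_out", "body": {
  "rows": [
    [[0, 0, 0, 0.008, 0, -0.03, 10], [0, 0, 0, 0, 0, -0.03, 10], [0, 0, 0, 0, 0, 0, 10]]
  ]
}}

```text
time: 13.25
tool_pos: [0.5395, 0.0383, 0.1852]
tool_rot: [0.705, -0.705, -0.05, 0.05]
contact_force: [0.0, 0.3, -1.0]
gripper_width: 0.277
```

```bash
python3 snap.py w18 wrist 290 350 185 235 12
```

```text
13.25 [0.5395 0.0383 0.1852] [-0.067 -0.043  1.914 -0.     1.271 -0.208] [ 0.   0.3 -1. ] 0.2772864054063979
yaw 8.12730178646592 ydir [-5.e-04 -0.e+00 -1.e+00]
```

View pics/w18c.png

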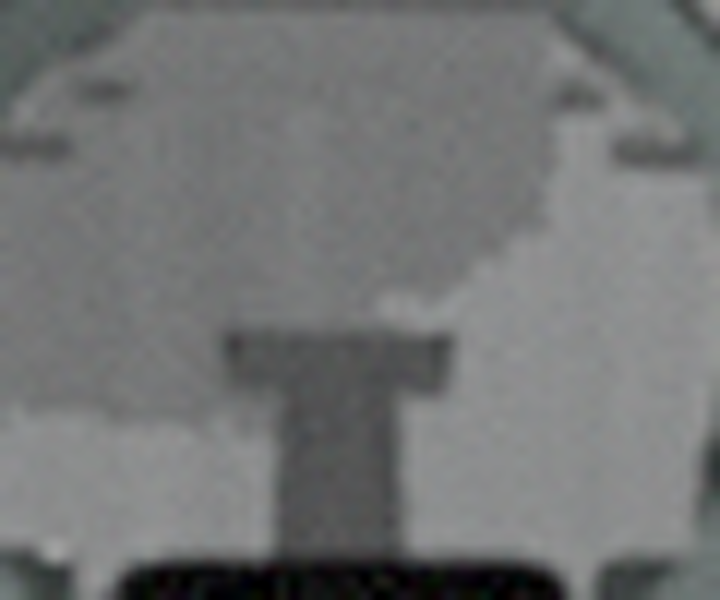

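Request:
{"method": "carry_out", "body": {
  "rows": [
    [[0, 0, 0, 0, 0, -0.03, 10], [0, 0, 0, 0, 0, -0.03, 10], [0, 0, 0, 0, 0, 0, 10]]
  ]
}}

```text
time: 13.6
tool_pos: [0.5395, 0.0384, 0.1828]
tool_rot: [0.705, -0.705, -0.05, 0.05]
contact_force: [0.3, -0.2, -1.3]
gripper_width: 0.273
```

```bash
python3 snap.py w19 wrist 290 350 185 235 12
```

```text
13.6 [0.5395 0.0384 0.1828] [-0.067 -0.04   1.916  0.     1.266 -0.208] [ 0.3 -0.2 -1.3] 0.2731170180220321
yaw 8.128591713024715 ydir [-4.e-04  0.e+00 -1.e+00]
```

View pics/w19c.png

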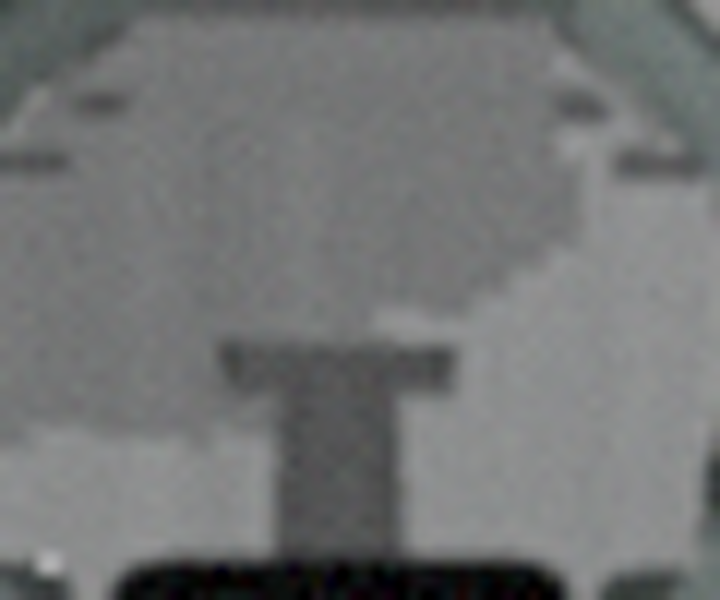

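Request:
{"method": "carry_out", "body": {
  "rows": [
    [[0, 0, 0, 0, 0, -0.02, 10], [0, 0, 0, 0, 0, -0.01, 10], [0, 0, 0, 0, 0, 0, 10]]
  ]
}}

```text
time: 13.95
tool_pos: [0.5397, 0.0384, 0.1822]
tool_rot: [-0.705, 0.705, 0.05, -0.05]
contact_force: [0.1, 0.5, 0.0]
gripper_width: 0.273
```

```bash
python3 snap.py w20 wrist 290 350 185 235 12
```

```text
13.95 [0.5397 0.0384 0.1822] [-0.067 -0.039  1.916 -0.     1.265 -0.208] [0.1 0.5 0. ] 0.2726772328282944
yaw 8.128505010231942 ydir [ 3.e-04 -0.e+00 -1.e+00]
```

View pics/w20c.png

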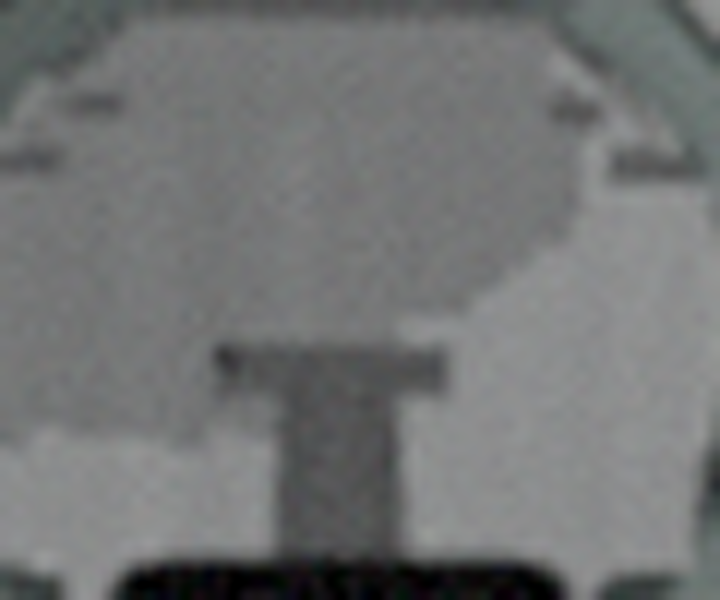

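Request:
{"method": "carry_out", "body": {
  "rows": [
    [[0, 0, 0, -0.01, 0, -0.02, 10], [0, 0, 0, 0, 0, -0.01, 10], [0, 0, 0, 0, 0, 0, 10]]
  ]
}}

```text
time: 14.3
tool_pos: [0.5397, 0.0384, 0.1821]
tool_rot: [-0.705, 0.705, 0.051, -0.05]
contact_force: [-2.1, 0.1, 6.7]
gripper_width: 0.271
```

```bash
python3 -c "
from h import *
s=state();print(s['tool_pos'],s['contact_force'],s['ft_torque'])"
```

```text
[0.53971615 0.03836589 0.18210112] [-2.07761387  0.07708368  6.67087857] [ 0.06302154  0.52500143 -0.00375616]
```

Request:
{"method": "carry_out", "body": {
  "rows": [
    [[0, 0, 0, 0.005, 0, 0.01, 10], [0, 0, -0.75, 0, 0, 0, 10], [0, 0, -0.75, 0, 0, 0, 10], [0, 0, -0.75, 0, 0, 0, 10], [0, 0, 0, 0, 0, 0, 10]]
  ]
}}

```text
time: 14.8
tool_pos: [0.5401, 0.0382, 0.1822]
tool_rot: [-0.707, 0.707, -0.005, 0.006]
contact_force: [-0.7, 0.4, 5.1]
gripper_width: 0.275
```

```bash
cat > f.py <<'E'
from h import *
s=state();M=q2R(s["tool_rot"]).as_matrix();print(s["time"],s['tool_pos'].round(5),s['contact_force'].round(2),s['ft_torque'].round(3),"yaw",np.degrees(np.arctan2(M[1,0],M[0,0])).round(2),M[:,1].round(4),"Fxf",(s['contact_force']@X).round(2),(s['contact_force']@Y).round(2))
E
python3 f.py
```

```text
14.8 [0.54012 0.03825 0.18218] [-0.7   0.44  5.13] [-0.12   0.063  0.026] yaw -0.86 [ 2.2e-03 -4.0e-04 -1.0e+00] Fxf -0.63 0.53
```

Request:
{"method": "carry_out", "body": {
  "rows": [
    [[0, 0, -0.75, 0, 0, 0, 10], [0, 0, -0.75, 0, 0, 0, 10], [0, 0, -0.75, 0, 0, 0, 10], [0, 0, -0.75, 0, 0, 0, 10], [0, 0, 0, 0, 0, 0, 10]]
  ]
}}

```text
time: 15.3
tool_pos: [0.5403, 0.0381, 0.1821]
tool_rot: [-0.703, 0.703, -0.078, 0.08]
contact_force: [0.5, -1.1, 5.4]
gripper_width: 0.274
```

```bash
python3 f.py;  python3 snap.py w21 wrist 290 350 185 235 12
```

```text
15.3 [0.54027 0.03811 0.18211] [ 0.5  -1.07  5.37] [-0.3   -0.148  0.046] yaw -12.8 [ 2.7e-03 -7.0e-04 -1.0e+00] Fxf 0.35 -1.13
15.3 [0.5403 0.0381 0.1821] [-6.700e-02 -3.900e-02  1.916e+00 -1.000e-03  1.262e+00  1.570e-01] [ 0.5 -1.1  5.4] 0.2737463809410098
yaw -12.804194967581797 ydir [ 2.7e-03 -7.0e-04 -1.0e+00]
```

View pics/w21c.png

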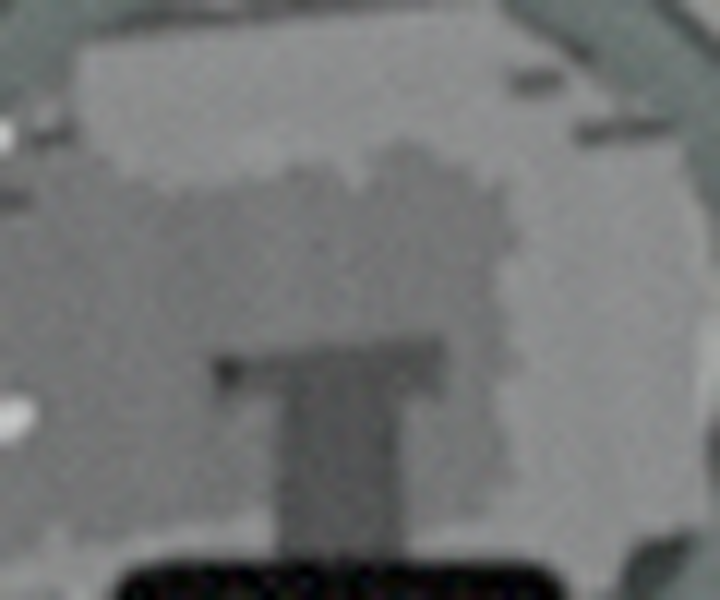

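Request:
{"method": "carry_out", "body": {
  "rows": [
    [[0, 0, -0.8, -0.01, 0, 0, 10], [0, 0, -0.8, 0, 0, 0, 10], [0, 0, -0.8, 0, 0, 0, 10], [0, 0, -0.8, 0, 0, 0, 10], [0, 0, 0, 0, 0, 0, 10]]
  ]
}}

```text
time: 15.85
tool_pos: [0.5402, 0.0379, 0.1821]
tool_rot: [-0.689, 0.69, -0.155, 0.158]
contact_force: [3.1, -1.7, 4.5]
gripper_width: 0.274
```

```bash
python3 f.py
```

```text
15.85 [0.54021 0.03793 0.18215] [ 3.07 -1.66  4.54] [-0.471 -0.672  0.055] yaw -25.57 [ 0.004  -0.0012 -1.    ] Fxf 2.82 -2.06
```

Request:
{"method": "carry_out", "body": {
  "rows": [
    [[0, 0, -0.4, 0.02, -0.01, 0, 10], [0, 0, -0.8, 0.005, -0.003, 0, 10], [0, 0, -0.8, 0.005, -0.003, 0, 10], [0, 0, 0, 0, 0, 0, 10]]
  ]
}}

```text
time: 16.25
tool_pos: [0.5408, 0.0376, 0.1821]
tool_rot: [0.677, -0.677, 0.204, -0.205]
contact_force: [0.3, -0.8, 6.6]
gripper_width: 0.273
```

```bash
python3 f.py;  python3 snap.py w22 wrist 290 350 185 235 12
```

```text
16.25 [0.54081 0.03758 0.18211] [ 0.26 -0.82  6.65] [-0.298 -0.203  0.089] yaw -33.62 [ 1.5e-03 -4.0e-04 -1.0e+00] Fxf 0.15 -0.85
16.25 [0.5408 0.0376 0.1821] [-0.068 -0.038  1.914 -0.     1.263  0.519] [ 0.3 -0.8  6.6] 0.27291291286328034
yaw -33.62111927400493 ydir [ 1.5e-03 -4.0e-04 -1.0e+00]
```

View pics/w22c.png

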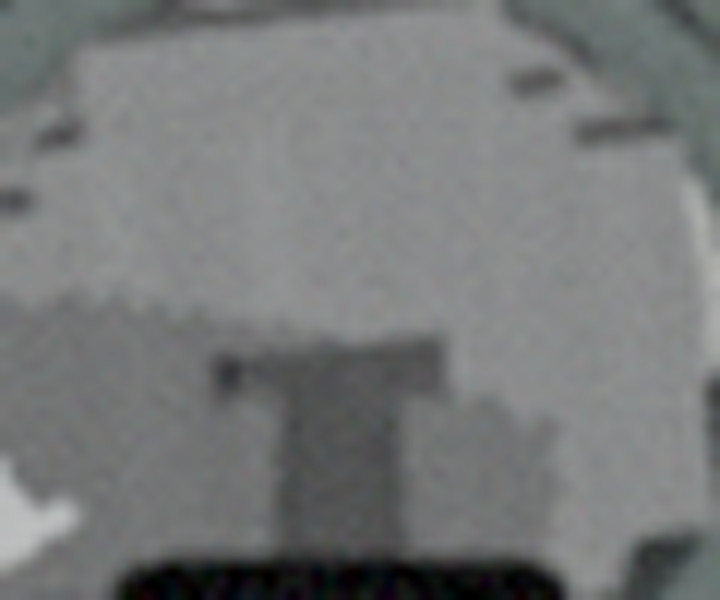

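Request:
{"method": "carry_out", "body": {
  "rows": [
    [[0, 0, -0.8, 0.002, -0.002, 0, 10], [0, 0, -0.8, 0.002, -0.002, 0, 10], [0, 0, -0.8, 0.002, -0.002, 0, 10], [0, 0, 0, 0, 0, 0, 10]]
  ]
}}

```text
time: 16.7
tool_pos: [0.541, 0.0373, 0.1821]
tool_rot: [0.657, -0.657, 0.26, -0.261]
contact_force: [-0.2, -0.5, 7.2]
gripper_width: 0.271
```

```bash
python3 f.py
```

```text
16.7 [0.54097 0.03731 0.1821 ] [-0.18 -0.54  7.2 ] [-0.369 -0.108  0.005] yaw -43.22 [ 1.3e-03 -5.0e-04 -1.0e+00] Fxf -0.25 -0.51
```

Request:
{"method": "carry_out", "body": {
  "rows": [
    [[0, 0, -0.8, 0.001, -0.002, 0, 10], [0, 0, -0.8, 0.001, -0.002, 0, 10], [0, 0, -0.8, 0.001, -0.002, 0, 10], [0, 0, 0, 0, 0, 0, 10]]
  ]
}}

```text
time: 17.1
tool_pos: [0.5411, 0.037, 0.1821]
tool_rot: [-0.633, 0.633, -0.314, 0.315]
contact_force: [0.1, -1.7, 7.3]
gripper_width: 0.27
```

```bash
python3 f.py;  python3 snap.py w23 wrist 240 400 120 260 5
```

```text
17.1 [0.54107 0.03703 0.1821 ] [ 0.08 -1.66  7.26] [-0.374 -0.035  0.035] yaw -52.82 [ 1.2e-03 -6.0e-04 -1.0e+00] Fxf -0.15 -1.65
17.1 [0.5411 0.037  0.1821] [-6.900e-02 -3.700e-02  1.914e+00 -1.000e-03  1.263e+00  8.530e-01] [ 0.1 -1.7  7.3] 0.2700751875945634
yaw -52.81978140022484 ydir [ 1.2e-03 -6.0e-04 -1.0e+00]
```

View pics/w23c.png

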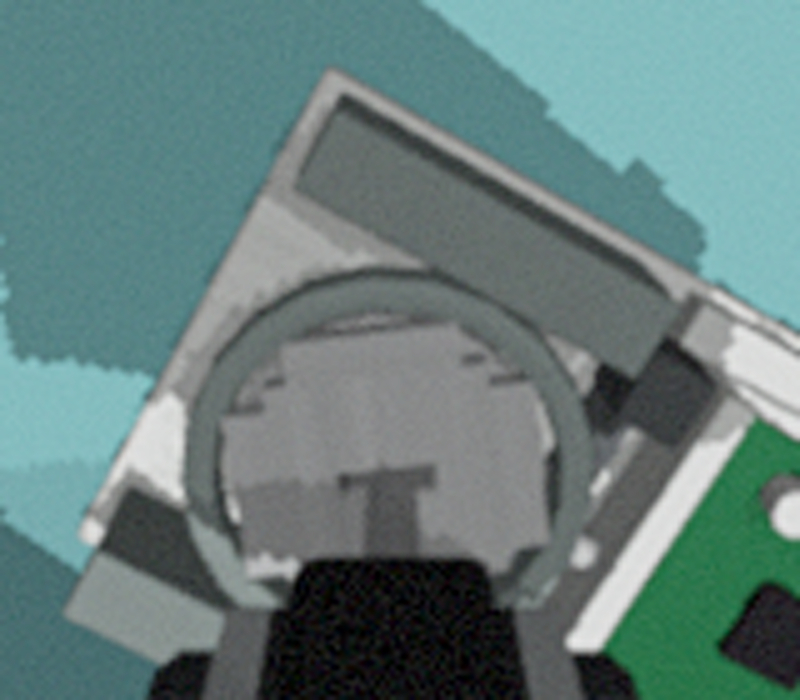

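Request:
{"method": "carry_out", "body": {
  "rows": [
    [[0, 0, -0.8, 0.001, -0.003, 0, 10], [0, 0, -0.8, 0.001, -0.003, 0, 10], [0, 0, 0, 0, 0, 0, 10]]
  ]
}}

```text
time: 17.45
tool_pos: [0.5411, 0.0368, 0.1821]
tool_rot: [0.615, -0.615, 0.349, -0.35]
contact_force: [0.1, -1.5, 7.2]
gripper_width: 0.279
```

```bash
python3 f.py
```

```text
17.45 [0.54112 0.03682 0.18207] [ 0.12 -1.53  7.25] [-0.387 -0.084  0.067] yaw -59.22 [ 1.1e-03 -5.0e-04 -1.0e+00] Fxf -0.08 -1.53
```

Request:
{"method": "carry_out", "body": {
  "rows": [
    [[0, 0, -0.8, 0, -0.004, 0, 10], [0, 0, -0.8, 0, -0.003, 0, 10], [0, 0, 0, 0, 0, 0, 10]]
  ]
}}

```text
time: 17.75
tool_pos: [0.5411, 0.0366, 0.1821]
tool_rot: [0.594, -0.594, 0.383, -0.384]
contact_force: [0.4, -0.5, 7.1]
gripper_width: 0.274
```

```bash
python3 f.py;  python3 snap.py w24 wrist 240 400 120 260 5
```

```text
17.75 [0.54111 0.03657 0.18209] [ 0.37 -0.53  7.08] [-0.34  -0.014  0.049] yaw -65.62 [ 1.1e-03 -4.0e-04 -1.0e+00] Fxf 0.29 -0.57
17.75 [0.5411 0.0366 0.1821] [-0.07  -0.037  1.914 -0.     1.263  1.076] [ 0.4 -0.5  7.1] 0.2737739207533706
yaw -65.61548220750568 ydir [ 1.1e-03 -4.0e-04 -1.0e+00]
```

View pics/w24c.png

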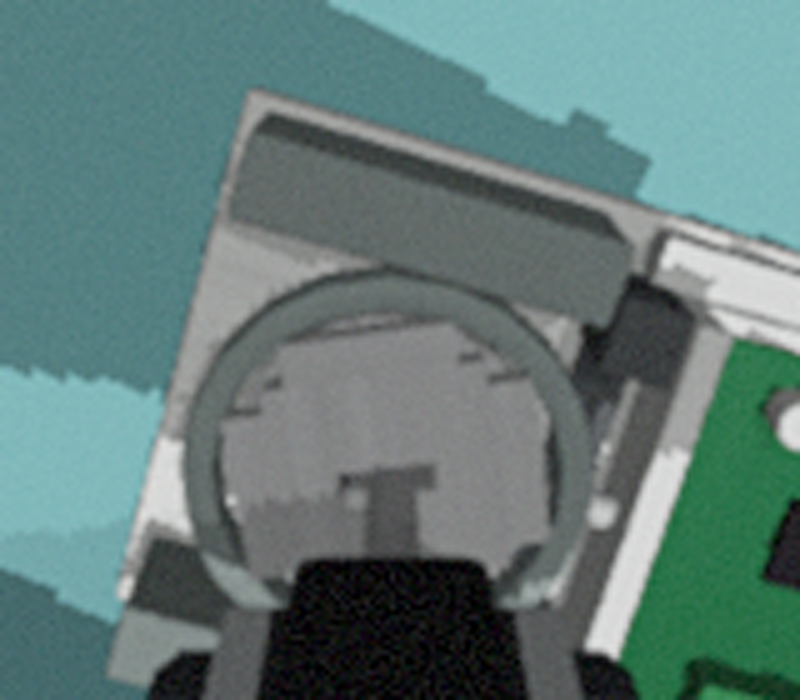

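Request:
{"method": "carry_out", "body": {
  "rows": [
    [[0, 0, -0.7, 0, -0.004, 0, 10], [0, 0, -0.7, 0, -0.003, 0, 10], [0, 0, 0, 0, 0, 0, 10]]
  ]
}}

```text
time: 18.1
tool_pos: [0.5411, 0.0363, 0.1821]
tool_rot: [0.575, -0.575, 0.411, -0.412]
contact_force: [-0.2, -1.5, 8.0]
gripper_width: 0.272
```

```bash
python3 f.py
```

```text
18.1 [0.5411  0.03633 0.18209] [-0.16 -1.54  8.02] [-0.333  0.006  0.157] yaw -71.2 [ 1.1e-03 -3.0e-04 -1.0e+00] Fxf -0.37 -1.5
```

Request:
{"method": "carry_out", "body": {
  "rows": [
    [[0, 0, -0.7, -0.001, -0.004, 0, 10], [0, 0, 0, 0, 0, 0, 10]]
  ]
}}

```text
time: 18.3
tool_pos: [0.5411, 0.0362, 0.1821]
tool_rot: [0.565, -0.565, 0.425, -0.426]
contact_force: [-0.5, -0.4, 7.5]
gripper_width: 0.273
```

```bash
python3 f.py;  python3 snap.py w25 wrist 240 400 120 260 5
```

```text
18.3 [0.54107 0.03625 0.1821 ] [-0.47 -0.37  7.46] [-0.221 -0.015  0.11 ] yaw -74.0 [ 1.1e-03 -1.0e-04 -1.0e+00] Fxf -0.51 -0.3
18.3 [0.5411 0.0362 0.1821] [-0.07  -0.037  1.914 -0.     1.263  1.221] [-0.5 -0.4  7.5] 0.27272704068537335
yaw -73.99782121976135 ydir [ 1.1e-03 -1.0e-04 -1.0e+00]
```

View pics/w25c.png

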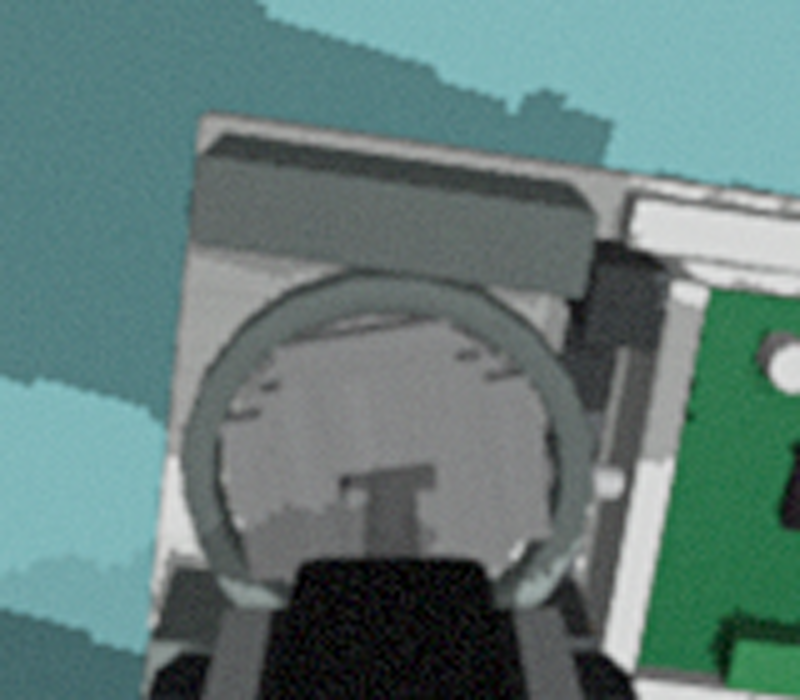

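Request:
{"method": "carry_out", "body": {
  "rows": [
    [[0, 0, -0.7, -0.001, -0.004, 0, 10], [0, 0, 0, 0, 0, 0, 10]]
  ]
}}

```text
time: 18.55
tool_pos: [0.541, 0.0361, 0.1821]
tool_rot: [0.554, -0.554, 0.439, -0.44]
contact_force: [0.0, -0.5, 8.4]
gripper_width: 0.273
```

```bash
python3 f.py
```

```text
18.55 [0.54104 0.03612 0.18208] [ 0.03 -0.55  8.36] [-0.194 -0.061  0.081] yaw -76.8 [ 0.0012 -0.     -1.    ] Fxf -0.05 -0.54
```

Request:
{"method": "carry_out", "body": {
  "rows": [
    [[0, 0, -0.7, -0.001, -0.004, 0, 10], [0, 0, 0, 0, 0, 0, 10]]
  ]
}}

```text
time: 18.75
tool_pos: [0.541, 0.036, 0.1821]
tool_rot: [0.544, -0.543, 0.452, -0.453]
contact_force: [0.5, -0.7, 7.1]
gripper_width: 0.272
```

```bash
python3 f.py;  python3 snap.py w26 wrist 240 400 120 260 5
```

```text
18.75 [0.54101 0.03603 0.1821 ] [ 0.55 -0.7   7.13] [-0.189 -0.029  0.133] yaw -79.6 [ 1.2e-03  1.0e-04 -1.0e+00] Fxf 0.45 -0.77
18.75 [0.541  0.036  0.1821] [-0.071 -0.037  1.914  0.     1.263  1.318] [ 0.5 -0.7  7.1] 0.27215573134904664
yaw -79.59604710641536 ydir [ 1.2e-03  1.0e-04 -1.0e+00]
```

View pics/w26c.png

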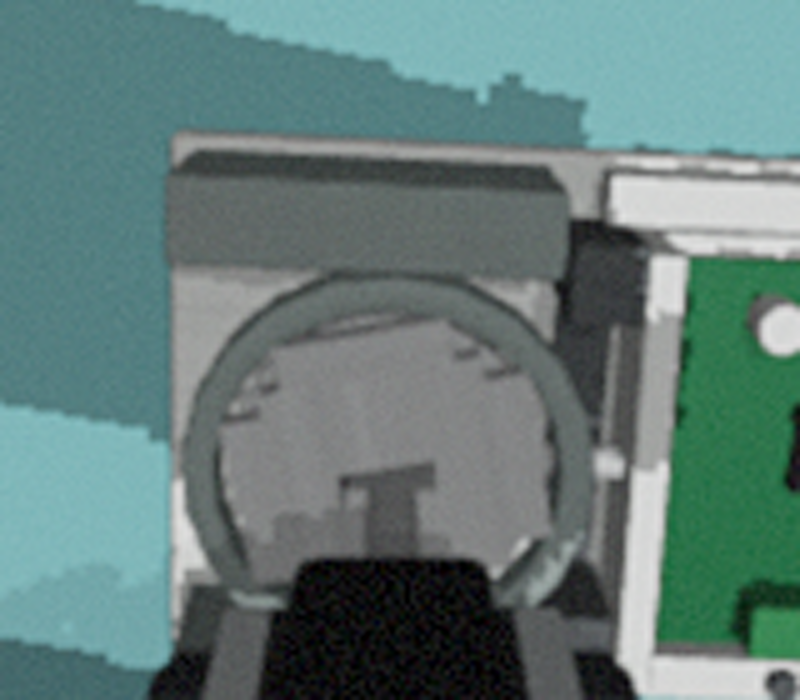

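```bash
python3 - <<'E'
from h import *
import pickle
b=lambda u,v:(240+u/5,120+v/5)
for n,p,p2,q in[("w24",(645,500),(658,450),(0,0)),("w25",(630,500),(640,440),(0,0)),("w26",(632,560),(641,430),(565,300))]:
    C=cam("wrist",pickle.load(open(n+".pkl","rb")))
    print(n,[fx(pix(C,b(*r),.04)).round(4) for r in(p,p2)])
E
```

```text
w24 [array([0.0078, 0.0339, 0.04  ]), array([0.0166, 0.0349, 0.04  ])]
w25 [array([0.0012, 0.0355, 0.04  ]), array([0.0116, 0.0359, 0.04  ])]
w26 [array([-0.0135,  0.034 ,  0.04  ]), array([0.0093, 0.0348, 0.04  ])]
```

Request:
{"method": "carry_out", "body": {
  "rows": [
    [[0, 0, -0.7, -0.002, -0.003, 0, 10], [0, 0, 0, 0, 0, 0, 10]]
  ]
}}

```text
time: 19.0
tool_pos: [0.541, 0.0359, 0.1821]
tool_rot: [0.532, -0.532, 0.465, -0.466]
contact_force: [1.1, -0.7, 7.3]
gripper_width: 0.271
```

```bash
python3 f.py
```

```text
19.0 [0.54097 0.03592 0.18212] [ 1.11 -0.67  7.34] [-0.245 -0.191  0.182] yaw -82.39 [ 1.4e-03  1.0e-04 -1.0e+00] Fxf 1.01 -0.81
```

Request:
{"method": "carry_out", "body": {
  "rows": [
    [[0, 0, -0.6, -0.002, -0.003, 0, 10], [0, 0, 0, 0, 0, 0, 10]]
  ]
}}

```text
time: 19.2
tool_pos: [0.541, 0.0358, 0.1821]
tool_rot: [0.523, -0.522, 0.476, -0.477]
contact_force: [0.6, -0.3, 6.4]
gripper_width: 0.271
```

```bash
python3 f.py
```

```text
19.2 [0.54096 0.0358  0.18211] [ 0.6  -0.28  6.38] [-0.198 -0.148  0.231] yaw -84.78 [ 1.6e-03  2.0e-04 -1.0e+00] Fxf 0.55 -0.36
```

Request:
{"method": "carry_out", "body": {
  "rows": [
    [[0, 0, -0.6, -0.002, -0.003, 0, 10], [0, 0, 0, 0, 0, 0, 10]]
  ]
}}

```text
time: 19.4
tool_pos: [0.5409, 0.0357, 0.1821]
tool_rot: [0.513, -0.512, 0.487, -0.488]
contact_force: [1.0, -1.0, 8.1]
gripper_width: 0.269
```

```bash
python3 f.py;  python3 snap.py w27 wrist 240 400 120 260 5
```

```text
19.4 [0.54087 0.03571 0.1821 ] [ 1.02 -1.01  8.13] [-0.189 -0.196  0.2  ] yaw -87.18 [ 1.6e-03  2.0e-04 -1.0e+00] Fxf 0.87 -1.14
19.4 [0.5409 0.0357 0.1821] [-0.072 -0.038  1.915  0.     1.263  1.45 ] [ 1.  -1.   8.1] 0.26924579973929236
yaw -87.17747960865223 ydir [ 1.6e-03  2.0e-04 -1.0e+00]
```

View pics/w27c.png

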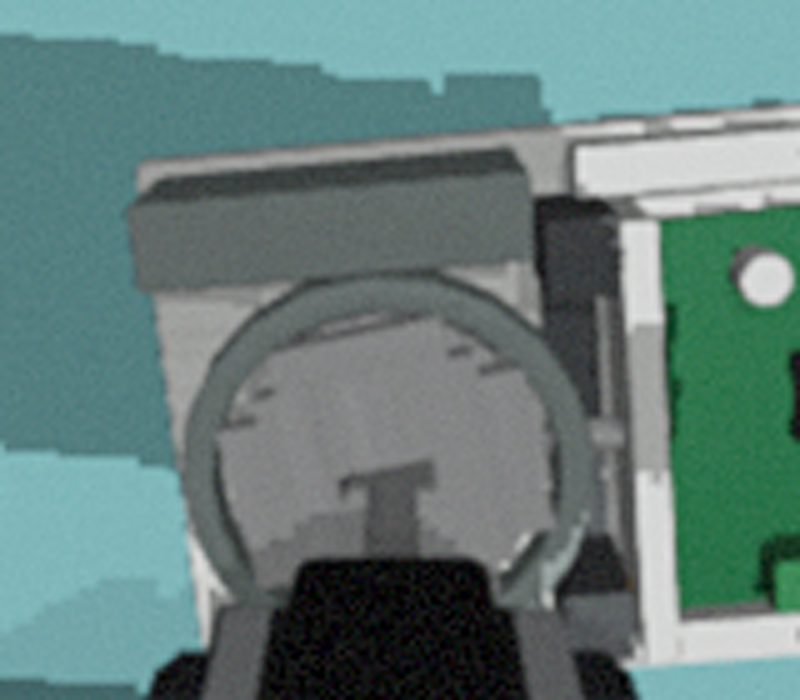

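Request:
{"method": "carry_out", "body": {
  "rows": [
    [[0, 0, 0, 0, 0, 0, 10]]
  ]
}}

```text
time: 19.55
tool_pos: [0.5409, 0.0357, 0.1821]
tool_rot: [0.513, -0.512, 0.487, -0.488]
contact_force: [0.3, -0.9, 7.0]
gripper_width: 0.275
```

```bash
python3 f.py
```

```text
19.55 [0.54087 0.03572 0.1821 ] [ 0.33 -0.85  7.  ] [-0.09  -0.115  0.28 ] yaw -87.14 [ 1.6e-03  2.0e-04 -1.0e+00] Fxf 0.21 -0.89
```

Request:
{"method": "carry_out", "body": {
  "rows": [
    [[0, 0, 0, 0, 0, 0, 10]]
  ]
}}

```text
time: 19.65
tool_pos: [0.5409, 0.0357, 0.1821]
tool_rot: [0.513, -0.512, 0.487, -0.488]
contact_force: [0.6, 0.1, 6.9]
gripper_width: 0.273
```

```bash
python3 f.py; python3 - <<'E'
import cv2
for n in("w26","w27"):
    a=cv2.imread(f'pics/{n}.png');cv2.imwrite(f'pics/{n}d.png',cv2.resize(a[150:260,330:390],None,fx=6,fy=6,interpolation=2))
a=[cv2.imread(f'pics/{n}d.png') for n in("w26","w27")]
cv2.imwrite('pics/cmp.png',cv2.hconcat(a)[:600])
E
```

```text
19.65 [0.54087 0.03572 0.18212] [0.65 0.08 6.86] [-0.132 -0.127  0.251] yaw -87.14 [ 1.6e-03  2.0e-04 -1.0e+00] Fxf 0.65 -0.0
```

View pics/cmp.png

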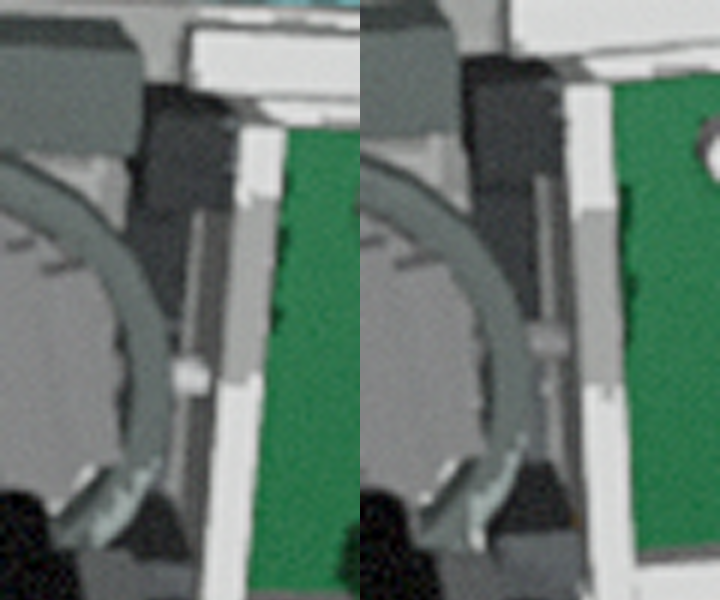

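```bash
python3 snap.py s28 side 280 350 190 240 10; python3 snap.py c28 scene 300 350 205 250 12; python3 - <<'E'
from h import *
import pickle
b=lambda u,v:(330+(u-360)/6,150+v/6)
C=cam("wrist",pickle.load(open("w27.pkl","rb")))
for r in[(567,100),(575,300),(585,500)]:print(fx(pix(C,b(*r),.04)).round(4))
E
```

```text
19.65 [0.5409 0.0357 0.1821] [-0.071 -0.038  1.915  0.     1.263  1.449] [0.6 0.1 6.9] 0.2726427754407587
yaw -87.1377150978524 ydir [ 1.6e-03  2.0e-04 -1.0e+00]
19.7 [0.5409 0.0357 0.1821] [-0.071 -0.038  1.915  0.     1.263  1.449] [ 0.3 -0.5  6.7] 0.2740846726817285
yaw -87.1428005938649 ydir [ 1.6e-03  2.0e-04 -1.0e+00]
[0.0362 0.0357 0.04  ]
[0.0091 0.0356 0.04  ]
[-0.0202  0.0352  0.04  ]
```

View pics/s28c.png

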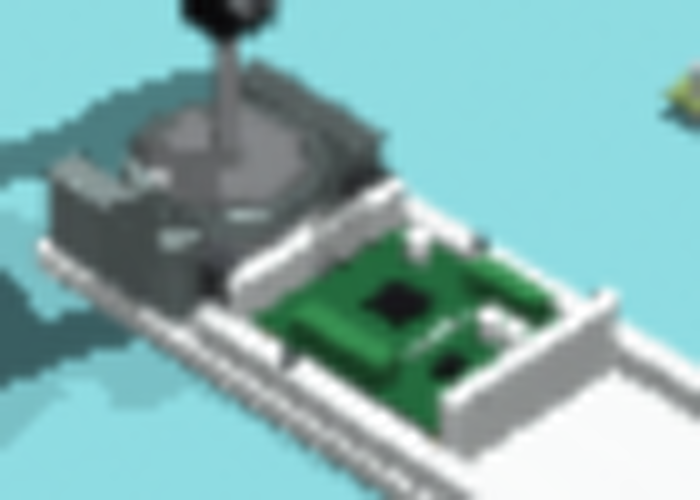

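View pics/c28c.png

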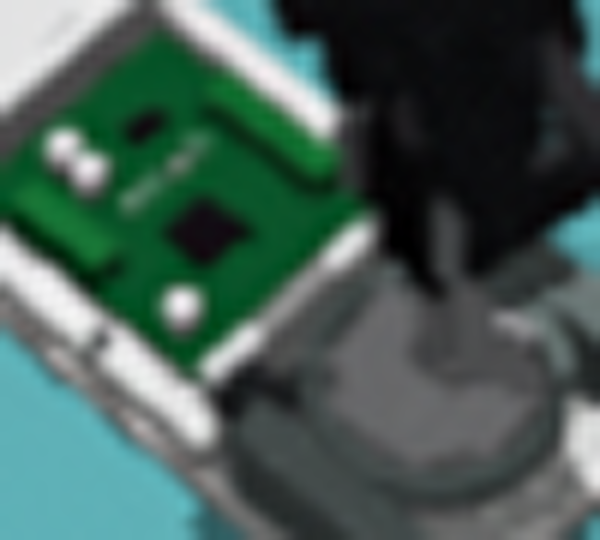

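Request:
{"method": "carry_out", "body": {
  "rows": [
    [[0, 0, 0, 0, 0, 0, 10]]
  ]
}}

```text
time: 19.85
tool_pos: [0.5409, 0.0357, 0.1821]
tool_rot: [0.513, -0.512, 0.487, -0.488]
contact_force: [-0.1, -0.2, 6.7]
gripper_width: 0.276
```

```bash
python3 f.py
```

```text
19.85 [0.54089 0.03572 0.18214] [-0.06 -0.24  6.69] [-0.093 -0.177  0.209] yaw -87.14 [ 1.7e-03  2.0e-04 -1.0e+00] Fxf -0.09 -0.23
```

Request:
{"method": "carry_out", "body": {
  "rows": [
    [[0, 0, 0, 0, 0, 0, 10]]
  ]
}}

```text
time: 19.95
tool_pos: [0.5409, 0.0357, 0.1821]
tool_rot: [0.513, -0.512, 0.487, -0.488]
contact_force: [0.8, -0.4, 6.8]
gripper_width: 0.274
```

```bash
python3 f.py
```

```text
19.95 [0.54088 0.03574 0.18211] [ 0.85 -0.36  6.8 ] [-0.112 -0.154  0.213] yaw -87.14 [ 1.6e-03  2.0e-04 -1.0e+00] Fxf 0.79 -0.47
```

Request:
{"method": "carry_out", "body": {
  "rows": [
    [[0, 0, 0.7, 0, 0, 0, 10], [0, 0, 0.7, 0, 0, 0, 10], [0, 0, 0, 0, 0, 0, 10]]
  ]
}}

```text
time: 20.25
tool_pos: [0.5409, 0.0358, 0.1821]
tool_rot: [0.536, -0.535, 0.461, -0.462]
contact_force: [1.1, -0.5, 6.7]
gripper_width: 0.279
```

```bash
python3 f.py;  python3 snap.py w29 wrist 240 400 120 260 5
```

```text
20.25 [0.54089 0.0358  0.18213] [ 1.15 -0.46  6.67] [-0.035 -0.151  0.051] yaw -81.53 [ 1.7e-03  6.0e-04 -1.0e+00] Fxf 1.07 -0.61
20.25 [0.5409 0.0358 0.1821] [-7.100e-02 -3.800e-02  1.915e+00  1.000e-03  1.263e+00  1.351e+00] [ 1.1 -0.5  6.7] 0.27874263480577677
yaw -81.52528955459744 ydir [ 1.7e-03  6.0e-04 -1.0e+00]
```

View pics/w29c.png

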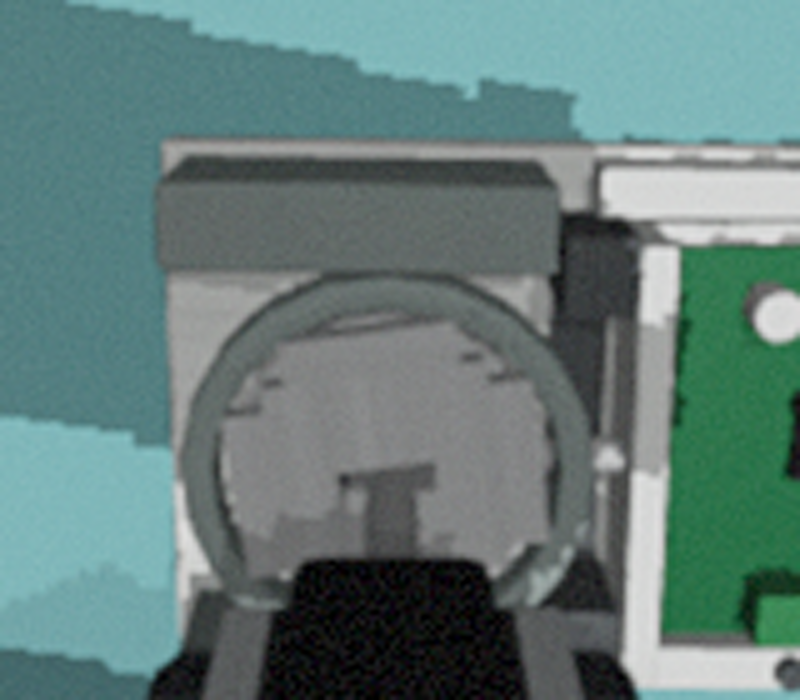

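```bash
python3 - <<'E'
from h import *
import pickle
b=lambda u,v:(240+u/5,120+v/5)
for n,pts,edge in[("w29",[(185,450),(592,450),(388,274),(245,335),(530,330)],[(640,270),(630,430),(622,640)]),("w26",[(187,450),(592,450),(388,274)],[(648,270),(640,430),(625,640)]),("w24",[(187,450),(590,450),(388,268)],[(690,335),(660,450),(645,500)])]:
    C=cam("wrist",pickle.load(open(n+".pkl","rb")))
    P=np.array([fx(pix(C,b(*r),.042))[:2] for r in pts])
    A=np.c_[2*P,np.ones(len(P))];s=np.linalg.lstsq(A,(P**2).sum(1),rcond=None)[0];c=s[:2];r=np.sqrt(s[2]+c@c)
    print(n,c.round(4),r.round(4),[ (fx(pix(C,b(*e),.04))[:2]-c).round(4) for e in edge])
E
```

```text
w29 [0.0003 0.075 ] 0.0329 [array([ 0.0338, -0.0386]), array([ 0.0076, -0.0388]), array([-0.03  , -0.0398])]
w26 [0.0009 0.0751] 0.0327 [array([ 0.0347, -0.0386]), array([ 0.0085, -0.04  ]), array([-0.0291, -0.0413])]
w24 [0.0022 0.0762] 0.0324 [array([ 0.0339, -0.0395]), array([ 0.0144, -0.0416]), array([ 0.0056, -0.0422])]
```

Request:
{"method": "carry_out", "body": {
  "rows": [
    [[0, 0, 0, 0, 0, 0.1, 10], [0, 0, 0, 0, 0, 0.3, 10], [0, 0, 0, 0, 0, 0.8, 10], [0, 0, 1, 0, 0, 0.9, 10], [0, 0, 1, 0, 0, 0.9, 10]]
  ]
}}

```text
time: 20.8
tool_pos: [0.5389, 0.0358, 0.3007]
tool_rot: [-0.566, 0.568, -0.424, 0.421]
contact_force: [2.0, 0.1, -1.0]
gripper_width: 0.272
```

```bash
python3 f.py;  python3 snap.py w30 wrist 240 400 120 260 5
```

```text
20.8 [0.53887 0.03583 0.30074] [ 2.04  0.06 -0.96] [-0.016 -0.014 -0.012] yaw -73.45 [-5.2e-03  6.0e-04 -1.0e+00] Fxf 2.03 -0.22
20.8 [0.5389 0.0358 0.3007] [-0.072 -0.147  1.811  0.     1.483  1.21 ] [ 2.   0.1 -1. ] 0.2722942389616583
yaw -73.45049474127416 ydir [-5.2e-03  6.0e-04 -1.0e+00]
```

View pics/w30c.png

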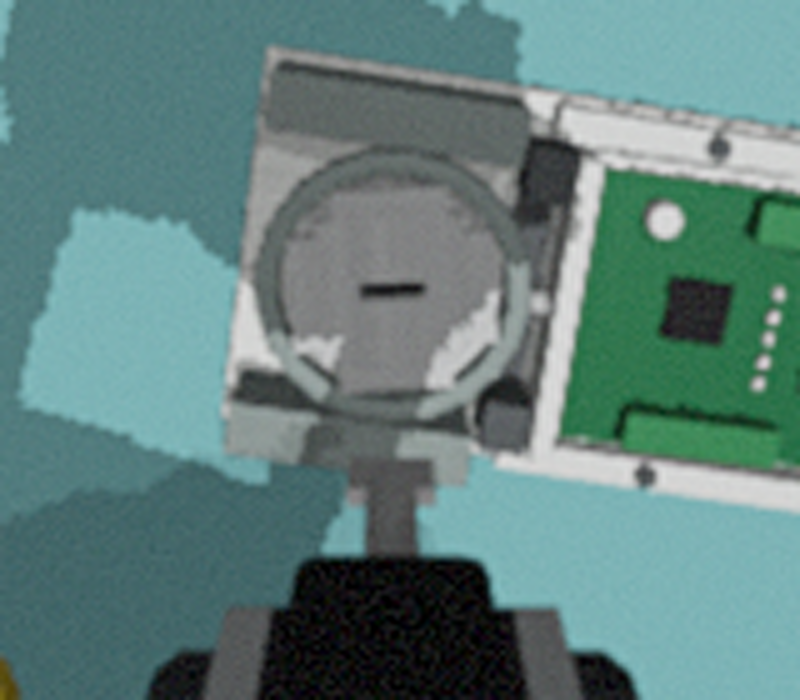

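Request:
{"method": "carry_out", "body": {
  "rows": [
    [[0, 0, 1, -0.033, 0.39, 0.1, 10], [0, 0, 1, -0.033, 0.39, 0.1, 10], [0, 0, 1, -0.033, 0.39, 0.1, 10], [0, 0, 1, -0.033, 0.39, 0, 10], [0, 0, 1, -0.033, 0.39, 0, 10]]
  ]
}}

```text
time: 21.35
tool_pos: [0.5326, 0.1142, 0.312]
tool_rot: [-0.631, 0.632, -0.319, 0.317]
contact_force: [1.7, 0.2, -1.3]
gripper_width: 0.273
```

Request:
{"method": "carry_out", "body": {
  "rows": [
    [[0, 0, 1, -0.033, 0.39, 0, 10], [0, 0, 1, -0.033, 0.39, 0, 10], [0, 0, 1, -0.033, 0.39, 0, 10], [0, 0, 1, -0.033, 0.39, 0, 10], [0, 0, 1, -0.033, 0.39, 0, 10]]
  ]
}}

```text
time: 21.85
tool_pos: [0.5259, 0.1921, 0.3117]
tool_rot: [-0.676, 0.678, -0.205, 0.202]
contact_force: [0.1, 0.7, -0.5]
gripper_width: 0.269
```

Request:
{"method": "carry_out", "body": {
  "rows": [
    [[0, 0, 1, -0.033, 0.39, 0, 10], [0, 0, 1, -0.033, 0.39, 0, 10], [0, 0, 1, -0.033, 0.39, 0, 10], [0, 0, 1, -0.033, 0.39, 0, 10], [0, 0, 1, -0.033, 0.39, 0, 10]]
  ]
}}

```text
time: 22.35
tool_pos: [0.5194, 0.27, 0.3117]
tool_rot: [-0.702, 0.703, -0.084, 0.082]
contact_force: [0.4, -0.1, -0.8]
gripper_width: 0.274
```

Request:
{"method": "carry_out", "body": {
  "rows": [
    [[0, 0, 1, -0.033, 0.39, 0, 10], [0, 0, 1, -0.033, 0.39, 0, 10], [0, 0, 1, -0.033, 0.39, 0, 10], [0, 0, 1, -0.033, 0.39, 0, 10], [0, 0, 1, -0.033, 0.39, 0, 10]]
  ]
}}

```text
time: 22.85
tool_pos: [0.5128, 0.3479, 0.3116]
tool_rot: [-0.705, 0.707, 0.039, -0.042]
contact_force: [0.2, -0.2, -0.9]
gripper_width: 0.274
```

Request:
{"method": "carry_out", "body": {
  "rows": [
    [[0, 0, 0.9, 0, 0, 0, 10], [0, 0, 0.9, 0, 0, 0, 10], [0, 0, 0.9, 0, 0, 0, 10], [0, 0, 0, 0, 0, 0, 10]]
  ]
}}

```text
time: 23.25
tool_pos: [0.513, 0.3473, 0.3117]
tool_rot: [-0.699, 0.7, 0.104, -0.107]
contact_force: [0.6, -0.1, -0.7]
gripper_width: 0.275
```

```bash
python3 snap.py w31 wrist 270 370 150 250 6
```

```text
23.25 [0.513  0.3473 0.3117] [0.475 0.037 1.616 0.    1.492 0.176] [ 0.6 -0.1 -0.7] 0.27511761900618686
yaw 17.151419398236442 ydir [-0.0035 -0.0016 -1.    ]
```

View pics/w31c.png

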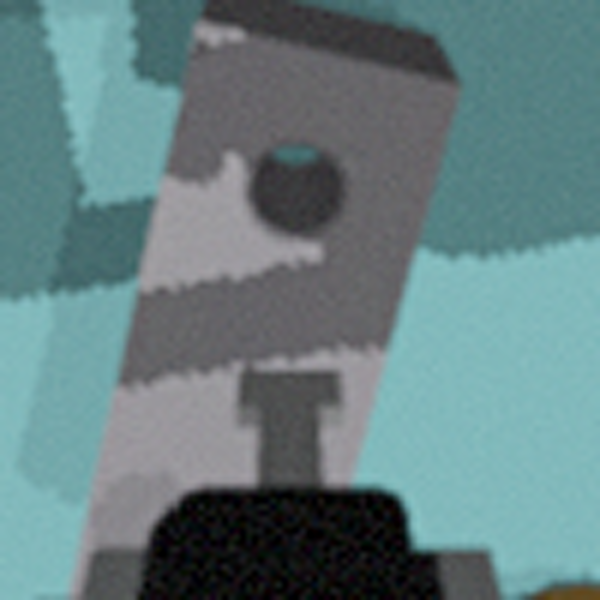

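```bash
python3 - <<'E'
from rel import *
b=lambda u,v:(270+u/6,150+v/6)
s=pickle.load(open("w31.pkl","rb"));C=cam("wrist",s);M=q2R(s["tool_rot"]).as_matrix()
h=pix(C,b(297,190),.065);t=M@(tipfrom(b(291,372),.146)-np.array([0,0,.0015]))+s["tool_pos"];print(h,t,h-t)
s=pickle.load(open("w13.pkl","rb"));C=cam("wrist",s);M=q2R(s["tool_rot"]).as_matrix()
b=lambda u,v:(270+u/6,150+v/6)
h=pix(C,b(250,280),.065);t=M@(tipfrom(b(291,375),.146)-np.array([0,0,.0015]))+s["tool_pos"];print(h,t,h-t)
E
```

```text
[0.51463427 0.34747182 0.065     ] [0.51444822 0.34508215 0.16568749] [ 0.00018605  0.00238967 -0.10068749]
[0.51420688 0.34818306 0.065     ] [0.52044095 0.34896625 0.1113988 ] [-0.00623407 -0.00078319 -0.0463988 ]
```

Request:
{"method": "carry_out", "body": {
  "rows": [
    [[0, 0, 0, 0.01, 0.06, -0.5, 10], [0, 0, 0, 0, 0, -0.7, 10], [0, 0, 0, 0, 0, -0.7, 10], [0, 0, 0, 0, 0, -0.1, 10], [0, 0, 0, 0, 0, 0, 10]]
  ]
}}

```text
time: 23.8
tool_pos: [0.5136, 0.3496, 0.2318]
tool_rot: [-0.699, 0.7, 0.104, -0.106]
contact_force: [0.3, 0.6, -1.2]
gripper_width: 0.273
```

Request:
{"method": "carry_out", "body": {
  "rows": [
    [[0, 0, 0, 0, 0, 0, 10]]
  ]
}}

```text
time: 23.9
tool_pos: [0.5149, 0.3503, 0.2348]
tool_rot: [0.699, -0.699, -0.106, 0.105]
contact_force: [0.9, 0.9, -0.5]
gripper_width: 0.273
```

```bash
python3 snap.py w32 wrist 270 370 150 250 6
```

```text
23.9 [0.5149 0.3503 0.2348] [0.478 0.097 1.684 0.    1.359 0.179] [ 0.9  0.9 -0.5] 0.2731816692156204
yaw 17.1077408230739 ydir [ 0.0018  0.001  -1.    ]
```

View pics/w32c.png

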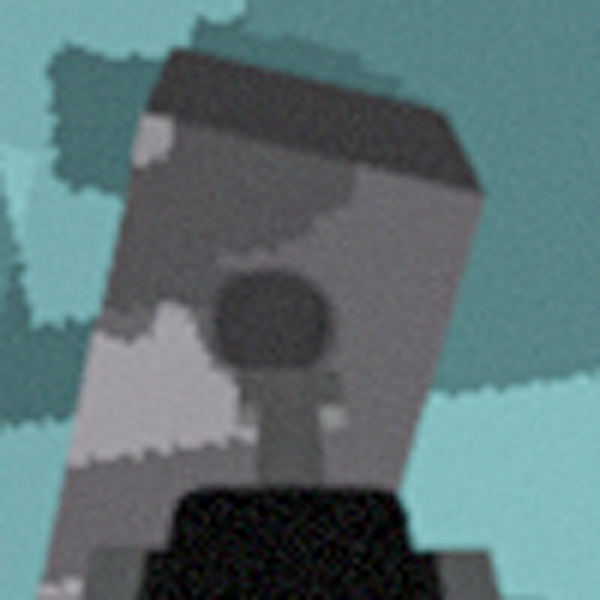

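```bash
python3 - <<'E'
from rel import *
b=lambda u,v:(270+u/6,150+v/6)
s=pickle.load(open("w32.pkl","rb"));C=cam("wrist",s);M=q2R(s["tool_rot"]).as_matrix()
h=pix(C,b(272,322),.065);t=M@(tipfrom(b(291,372),.146)-np.array([0,0,.0015]))+s["tool_pos"];print(h,t,h-t)
E
```

```text
[0.51414445 0.34837282 0.065     ] [0.5170693  0.34841033 0.08879508] [-2.92484612e-03 -3.75011042e-05 -2.37950774e-02]
```

Request:
{"method": "carry_out", "body": {
  "rows": [
    [[0, 0, 0, -0.06, -0.01, -0.2, 10], [0, 0, 0, 0, 0, -0.25, 10], [0, 0, 0, 0, 0, 0, 10], [0, 0, 0, 0, 0, 0, 10]]
  ]
}}

```text
time: 24.35
tool_pos: [0.5115, 0.3494, 0.2144]
tool_rot: [-0.699, 0.699, 0.105, -0.106]
contact_force: [-0.1, 0.0, -1.0]
gripper_width: 0.273
```

```bash
python3 snap.py w33 wrist 270 370 150 250 6
```

```text
24.35 [0.5115 0.3494 0.2144] [ 0.479  0.11   1.706 -0.     1.327  0.18 ] [-0.1  0.  -1. ] 0.2734488560355802
yaw 17.12766776456389 ydir [-1.2e-03 -6.0e-04 -1.0e+00]
```

View pics/w33c.png

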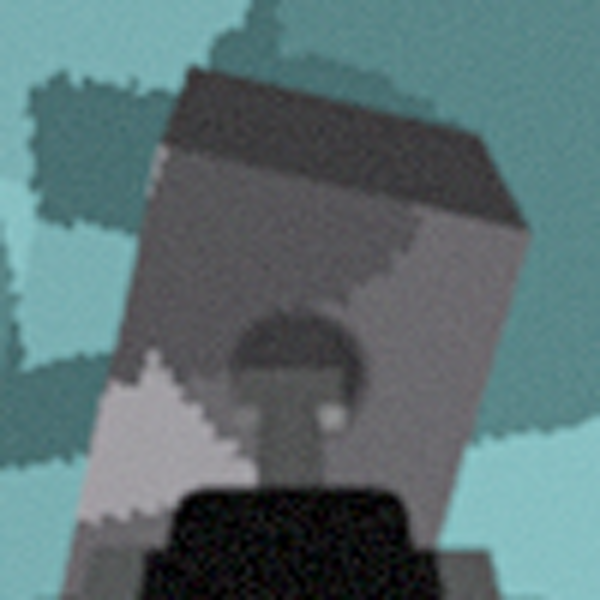

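Request:
{"method": "carry_out", "body": {
  "rows": [
    [[0, 0, 0, 0.015, 0.015, -0.15, 10], [0, 0, 0, 0, 0, -0.25, 10], [0, 0, 0, 0, 0, -0.25, 10], [0, 0, 0, 0, 0, -0.25, 10], [0, 0, 0, 0, 0, 0, 10]]
  ]
}}

```text
time: 24.9
tool_pos: [0.5114, 0.3496, 0.1762]
tool_rot: [-0.699, 0.7, 0.104, -0.107]
contact_force: [0.1, -0.3, -1.2]
gripper_width: 0.275
```

```bash
python3 f.py
```

```text
24.9 [0.5114  0.34959 0.17617] [ 0.12 -0.27 -1.24] [ 0.023 -0.053  0.016] yaw 17.12 [-0.0037 -0.002  -1.    ] Fxf 0.09 -0.28
```

Request:
{"method": "carry_out", "body": {
  "rows": [
    [[0, 0, 0, 0, 0, -0.25, 10], [0, 0, 0, 0, 0, -0.25, 10], [0, 0, 0, 0, 0, -0.05, 10], [0, 0, 0, 0, 0, 0, 10], [0, 0, 0, 0, 0, 0, 10]]
  ]
}}

```text
time: 25.4
tool_pos: [0.5126, 0.3503, 0.1573]
tool_rot: [0.699, -0.699, -0.105, 0.105]
contact_force: [-0.4, -0.1, -0.5]
gripper_width: 0.272
```

```bash
python3 f.py;python3 snap.py s34 side 210 310 110 210 6
```

```text
25.4 [0.51264 0.3503  0.15734] [-0.4  -0.06 -0.49] [-0.024 -0.02  -0.023] yaw 17.13 [ 4.e-04  2.e-04 -1.e+00] Fxf -0.4 -0.01
25.4 [0.5126 0.3503 0.1573] [0.48  0.173 1.738 0.    1.23  0.181] [-0.4 -0.1 -0.5] 0.2718551490827474
yaw 17.129790585091612 ydir [ 4.e-04  2.e-04 -1.e+00]
```

View pics/s34c.png

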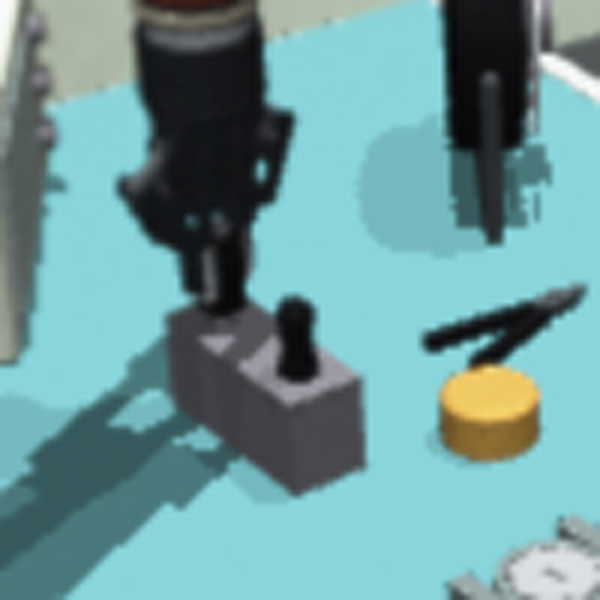

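Lower in 2 mm steps until the handle rests.

Request:
{"method": "carry_out", "body": {
  "rows": [
    [[0, 0, 0, 0, 0, -0.06, 10], [0, 0, 0, 0, 0, -0.04, 10], [0, 0, 0, 0, 0, 0, 10], [0, 0, 0, 0, 0, 0, 10]]
  ]
}}

```text
time: 25.85
tool_pos: [0.5124, 0.3502, 0.153]
tool_rot: [-0.699, 0.699, 0.105, -0.105]
contact_force: [0.6, -0.4, -0.7]
gripper_width: 0.276
```

Request:
{"method": "carry_out", "body": {
  "rows": [
    [[0, 0, 0, 0, 0, -0.04, 10], [0, 0, 0, 0, 0, 0, 10], [0, 0, 0, 0, 0, 0, 10]]
  ]
}}

```text
time: 26.15
tool_pos: [0.5125, 0.3502, 0.1514]
tool_rot: [-0.699, 0.699, 0.105, -0.105]
contact_force: [0.3, -0.0, -1.0]
gripper_width: 0.273
```

Request:
{"method": "carry_out", "body": {
  "rows": [
    [[0, 0, 0, 0, 0, -0.02, 10], [0, 0, 0, 0, 0, 0, 10], [0, 0, 0, 0, 0, 0, 10]]
  ]
}}

```text
time: 26.45
tool_pos: [0.5126, 0.3503, 0.1513]
tool_rot: [0.699, -0.699, -0.105, 0.105]
contact_force: [-2.3, -0.7, 4.7]
gripper_width: 0.277
```

Request:
{"method": "carry_out", "body": {
  "rows": [
    [[0, 0, 0, 0, 0, -0.02, 10], [0, 0, 0, 0, 0, 0, 10], [0, 0, 0, 0, 0, 0, 10]]
  ]
}}

```text
time: 26.75
tool_pos: [0.5126, 0.3503, 0.1513]
tool_rot: [-0.699, 0.699, 0.105, -0.105]
contact_force: [-4.4, -2.5, 7.3]
gripper_width: 0.274
```

Handle rests on the stand. Release to a modest opening and lift.

Request:
{"method": "carry_out", "body": {
  "rows": [
    [[0, 0, 0, 0, 0, 0.01, 30], [0, 0, 0, 0, 0, 0, 45], [0, 0, 0, 0, 0, 0, 50], [0, 0, 0, 0, 0, 0, 50], [0, 0, 0, 0, 0, 0, 50]]
  ]
}}

```text
time: 27.25
tool_pos: [0.5124, 0.3502, 0.15]
tool_rot: [-0.699, 0.699, 0.105, -0.105]
contact_force: [1.2, 0.4, 0.1]
gripper_width: 0.585
```

Request:
{"method": "carry_out", "body": {
  "rows": [
    [[0, 0, 0, 0, 0, 0.2, 50], [0, 0, 0, 0, 0, 0.5, 50], [0, 0, 0, 0, 0, 0.9, 50], [0, 0, 0, 0, 0, 0.9, 50], [0, 0, 0, 0, -0.3, 0.9, 50]]
  ]
}}

```text
time: 27.75
tool_pos: [0.5123, 0.3388, 0.2883]
tool_rot: [0.699, -0.699, -0.106, 0.106]
contact_force: [0.9, 0.6, 0.2]
gripper_width: 0.585
```

```bash
python3 snap.py w35; python3 snap.py s35 side 230 370 140 255 5; python3 snap.py c35 scene 270 450 185 335 4.2
```

```text
27.75 [0.5123 0.3388 0.2883] [0.463 0.037 1.655 0.    1.449 0.163] [0.9 0.6 0.2] 0.5845637462356773
yaw 17.203972502566014 ydir [ 5.e-04  7.e-04 -1.e+00]
27.8 [0.5148 0.3382 0.2965] [ 4.610e-01  3.000e-02  1.648e+00 -1.000e-03  1.451e+00  1.620e-01] [2.5 1.3 5.5] 0.5887496678685247
yaw 17.129119853333655 ydir [ 0.0111  0.0042 -0.9999]
27.85 [0.5149 0.3387 0.2947] [ 0.461  0.032  1.65  -0.     1.447  0.163] [1.  0.3 1. ] 0.5822051405719055
yaw 17.09453628987235 ydir [ 0.0116  0.0053 -0.9999]
```

View pics/w35.png

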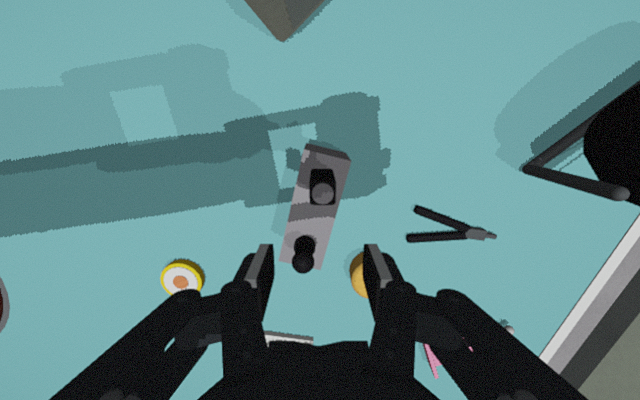

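View pics/s35c.png

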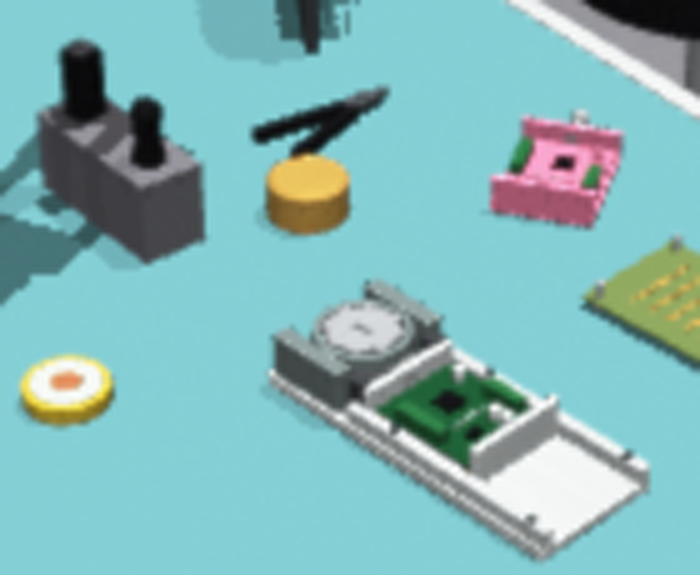

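View pics/c35c.png

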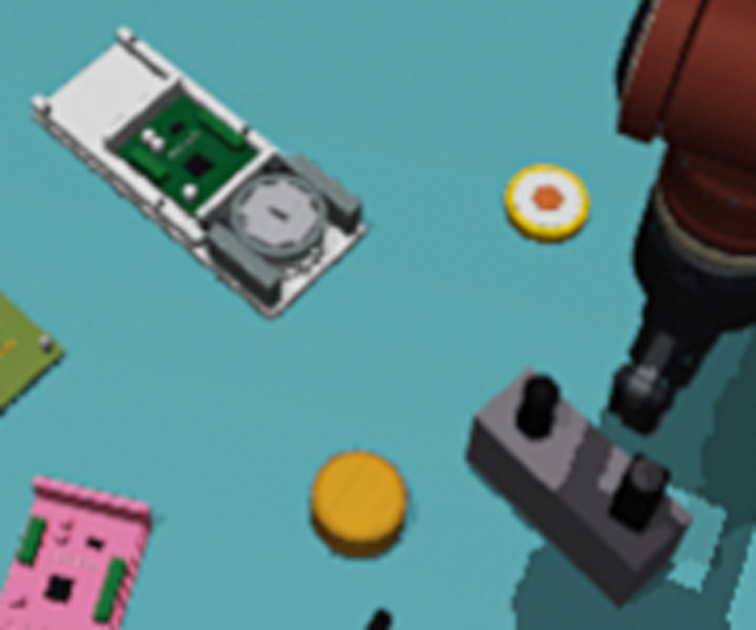

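Request:
{"method": "carry_out", "body": {
  "rows": [
    [[0, 0, -0.4, 0.1, -1, 0, 30], [0, 0, -0.4, 0.1, -1, 0, 10], [0, 0, -0.4, 0.1, -1, 0, 0], [0, 0, -0.4, 0.1, -1, 0, 0], [0, 0, -0.4, 0.1, -1, 0, 0]]
  ]
}}

```text
time: 28.4
tool_pos: [0.5318, 0.1368, 0.2847]
tool_rot: [0.705, -0.705, -0.055, 0.057]
contact_force: [0.8, -0.7, -0.1]
gripper_width: 0.0
```

Request:
{"method": "carry_out", "body": {
  "rows": [
    [[0, 0, -0.3, 0.1, -1, 0, 0], [0, 0, 0, 0.1, -1, 0, 0], [0, 0, 0, 0.1, -1, -0.3, 0], [0, 0, 0, 0.1, -1, -0.5, 0], [0, 0, 0, 0.1, -1, -0.5, 0]]
  ]
}}

```text
time: 28.9
tool_pos: [0.552, -0.0632, 0.2328]
tool_rot: [0.706, -0.705, -0.049, 0.049]
contact_force: [1.3, -0.2, -0.4]
gripper_width: -0.003
```

Request:
{"method": "carry_out", "body": {
  "rows": [
    [[0, 0, 0, 0.05, -0.5, -0.5, 0], [0, 0, 0, 0, 0, 0, 0], [0, 0, 0, 0, 0, 0, 0]]
  ]
}}

```text
time: 29.2
tool_pos: [0.5538, -0.0815, 0.213]
tool_rot: [0.706, -0.705, -0.048, 0.05]
contact_force: [-0.3, 1.0, 0.6]
gripper_width: -0.002
```

```bash
python3 snap.py w36 wrist 250 390 30 230 3.5;python3 -c "
from h import *
print(fx(state()['tool_pos']))"
```

```text
29.2 [ 0.5538 -0.0815  0.213 ] [-2.790e-01 -2.700e-02  1.849e+00  1.000e-03  1.322e+00 -4.170e-01] [-0.3  1.   0.6] -0.0017562482951185632
yaw 7.884964059735742 ydir [-0.0027  0.0014 -1.    ]
[-0.00239641 -0.04240402  0.21416447]
```

View pics/w36.png

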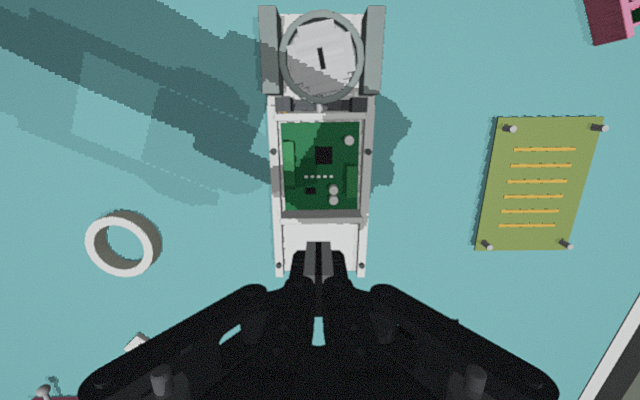

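```bash
python3 - <<'E'
import cv2
a=cv2.imread('pics/w36.png');cv2.imwrite('pics/w36d.png',cv2.resize(a[85:165,262:382],None,fx=6.5,fy=6.5,interpolation=2))
E
```

```text
(no output)
```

View pics/w36d.png

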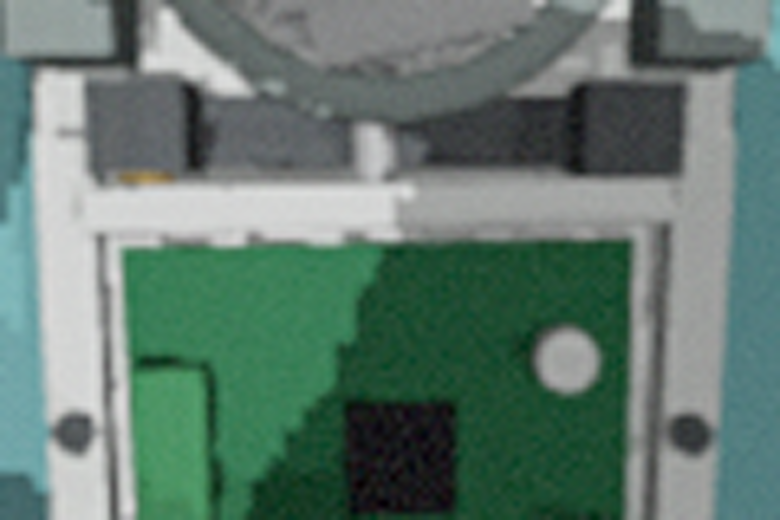

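```bash
python3 - <<'E'
from h import *
import pickle
C=cam("wrist",pickle.load(open("w36.pkl","rb")))
print(C[3],fx(C[3]))
b=lambda u,v:(262+u/6.5,85+v/6.5)
for n,p,z in[("frL",(150,184),.04),("frR",(600,184),.04),("frInL",(150,231),.04),("frInR",(600,228),.04),("scL",(74,432),.022),("scR",(690,434),.022),("stopL",(140,173),.042),("stopR",(635,172),.042)]:print(n,fx(pix(C,b(*p),z)).round(4))
C=cam("wrist",pickle.load(open("w36.pkl","rb")))
b=lambda u,v:(u,v)
for p in[(262,0)]:pass
# back wall outer/inner and rear screws
for n,p,z in[("rearL",(278.5,265),.022),("rearR",(361,267),.022),("backout",(322,221),.04)]:print(n,fx(pix(C,p,z)).round(4))
E
```

```text
[ 0.54432624 -0.00372572  0.28274179] [-0.00192193  0.03557212  0.28274179]
frL [-0.0302  0.0343  0.04  ]
frR [0.0275 0.0344 0.04  ]
frInL [-0.0304  0.0285  0.04  ]
frInR [0.0278 0.0289 0.04  ]
scL [-0.0443  0.0002  0.022 ]
scR [0.044  0.0001 0.022 ]
stopL [-0.0312  0.0356  0.042 ]
stopR [0.0317 0.0358 0.042 ]
rearL [-0.0446 -0.12    0.022 ]
rearR [ 0.0434 -0.1221  0.022 ]
backout [ 0.0012 -0.0622  0.04  ]
```

Request:
{"method": "carry_out", "body": {
  "rows": [
    [[0, 0, 0, 0.05, 0, -0.5, 0], [0, 0, 0, 0, 0, -0.7, 0], [0, 0, 0, 0, 0, -0.7, 0], [0, 0, 0, 0, 0, -0.1, 0], [0, 0, 0, 0, 0, 0, 0]]
  ]
}}

```text
time: 29.75
tool_pos: [0.5565, -0.0807, 0.1345]
tool_rot: [0.706, -0.705, -0.049, 0.05]
contact_force: [-0.4, -0.1, 0.2]
gripper_width: 0.001
```

Request:
{"method": "carry_out", "body": {
  "rows": [
    [[0, 0, 0, 0, 0, 0, 0], [0, 0, 0, 0, 0, 0, 0]]
  ]
}}

```text
time: 29.95
tool_pos: [0.5578, -0.0818, 0.1366]
tool_rot: [-0.705, 0.706, 0.05, -0.048]
contact_force: [-0.0, 0.2, -0.1]
gripper_width: 0.002
```

```bash
python3 snap.py w37 wrist 255 385 20 110 6; python3 - <<'E'
from h import *
import pickle
print(fx(state()['tool_pos']),fx(cam("wrist")[3]))
E
```

```text
29.95 [ 0.5578 -0.0818  0.1366] [-0.278  0.07   1.889  0.     1.178 -0.417] [-0.   0.2 -0.1] 0.002269501040397267
yaw 7.953560046777582 ydir [ 0.0037 -0.001  -1.    ]
[ 0.00068497 -0.04369367  0.13637236] [0.00133518 0.03483295 0.2059051 ]
```

View pics/w37c.png

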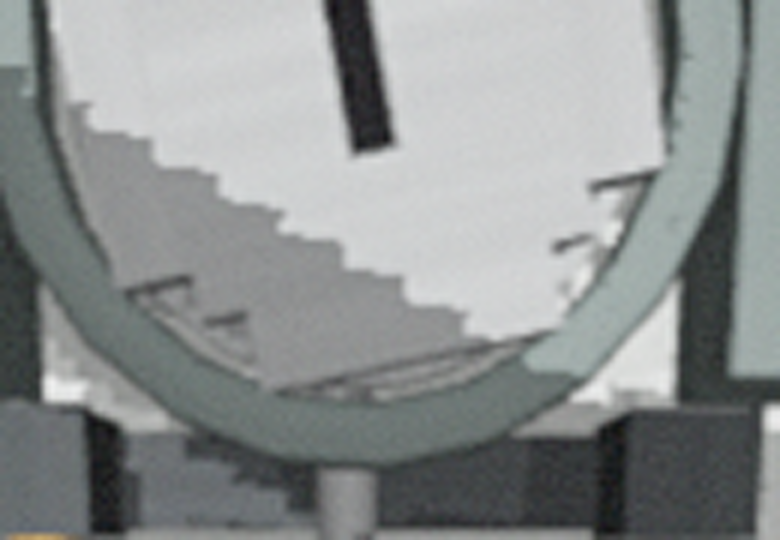

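```bash
python3 - <<'E'
import cv2
a=cv2.imread('pics/w37.png');cv2.imwrite('pics/w37d.png',cv2.resize(a[80:130,240:340],None,fx=8,fy=8,interpolation=2));cv2.imwrite('pics/w37e.png',cv2.resize(a[80:130,310:400],None,fx=8,fy=8,interpolation=2))
E
```

```text
(no output)
```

View pics/w37d.png

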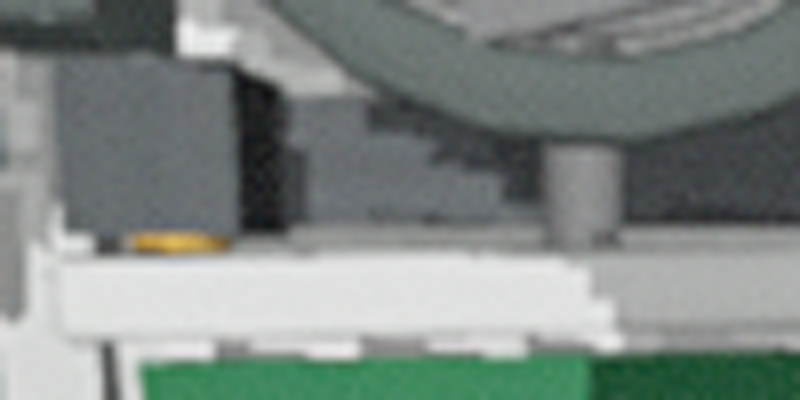

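View pics/w37e.png

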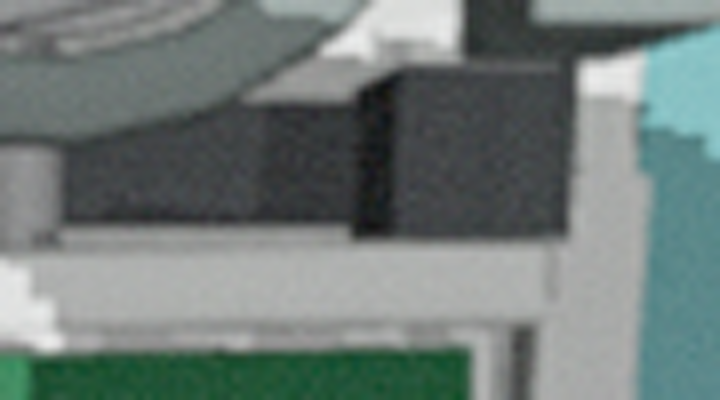

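```bash
python3 - <<'E'
import cv2,numpy as np
a=cv2.imread('pics/w37.png')
for u0,u1 in[(250,254),(257,266),(272,277),(280,300),(325,345),(362,378)]:
    print((u0,u1));print([tuple(int(x) for x in a[v,u0:u1].mean(0)) for v in range(105,117)])
E
```

```text
(250, 254)
[(111, 108, 103), (110, 108, 102), (109, 108, 102), (111, 108, 102), (128, 126, 123), (136, 137, 136), (135, 136, 134), (183, 185, 183), (222, 224, 223), (224, 226, 225), (224, 225, 223), (223, 224, 223)]
(257, 266)
[(113, 110, 105), (113, 110, 105), (113, 108, 102), (113, 109, 106), (104, 147, 172), (76, 162, 197), (95, 132, 153), (187, 186, 183), (227, 227, 224), (225, 226, 225), (224, 225, 223), (223, 224, 222)]
(272, 277)
[(46, 45, 43), (49, 46, 46), (43, 40, 37), (50, 51, 49), (100, 101, 98), (136, 138, 136), (162, 163, 161), (202, 204, 202), (226, 226, 225), (225, 225, 224), (224, 224, 223), (224, 225, 223)]
(280, 300)
[(117, 113, 108), (110, 107, 102), (105, 103, 99), (127, 128, 126), (146, 148, 146), (143, 146, 144), (177, 179, 177), (216, 217, 216), (225, 226, 225), (224, 225, 223), (224, 224, 223), (223, 224, 223)]
(325, 345)
[(69, 66, 64), (60, 58, 56), (58, 57, 55), (113, 114, 112), (150, 152, 150), (147, 148, 147), (157, 159, 157), (172, 174, 172), (175, 176, 175), (175, 177, 175), (175, 177, 175), (175, 177, 175)]
(362, 378)
[(72, 70, 68), (72, 69, 66), (69, 69, 65), (68, 67, 62), (80, 79, 76), (131, 134, 132), (171, 172, 171), (175, 177, 175), (174, 176, 173), (174, 176, 174), (175, 177, 175), (174, 176, 173)]
```

```bash
python3 - <<'E'
from h import *
import pickle
C=cam("wrist",pickle.load(open("w30.pkl","rb")))
b=lambda u,v:(240+u/5,120+v/5)
L=pix(C,b(361,292),.042);r=pix(C,b(424,289),.042);e=r-L;print("w30",L,r,np.degrees(np.arctan2(e[1],e[0])))
C=cam("wrist",pickle.load(open("w36.pkl","rb")))
a=cv2.imread("pics/w36.png");g=cv2.cvtColor(a,6)[40:80,310:335];m=(g<70).astype(np.uint8)
n,l,st,ce=cv2.connectedComponentsWithStats(m);print(st,ce)
i=1+np.argmax(st[1:,4]);ys,xs=np.where(l==i)
P=np.array([pix(C,(x+310,y+40),.042)[:2] for x,y in zip(xs,ys)]);c=P.mean(0);u,s,vt=np.linalg.svd(P-c);print(c,vt[0],np.degrees(np.arctan2(vt[0][1],vt[0][0])))
E
```

```text
w30 [0.53670023 0.04217886 0.042     ] [0.54176094 0.02778071 0.042     ] -70.63425258641874
[[  0   0  25  40 926]
 [  8   8   7  21  74]] [[12.07235421 19.60151188]
 [11.09459459 18.22972973]]
[0.54049476 0.03594315] [-0.33855239  0.94094754] 109.78870228786992
```

Request:
{"method": "carry_out", "body": {
  "rows": [
    [[0, 0, 0, 0, 0, 0.8, 0], [0, 0, 0, 0, 0, 1, 0], [0, 0, 0, -0.05, 0.5, 1, 0], [0, 0, 0, -0.1, 1, 0.8, 0], [0, 0, 0, -0.1, 1, 0.3, 0]]
  ]
}}

```text
time: 30.5
tool_pos: [0.5481, 0.0175, 0.2957]
tool_rot: [-0.705, 0.706, 0.051, -0.045]
contact_force: [-0.0, 0.4, 0.3]
gripper_width: -0.001
```

Request:
{"method": "carry_out", "body": {
  "rows": [
    [[0, 0, 0.4, -0.1, 1, 0, 0], [0, 0, 0.4, -0.1, 1, 0, 20], [0, 0, 0.4, -0.1, 1, 0, 50], [0, 0, 0.4, -0.1, 1, 0, 50], [0, 0, 0.4, -0.1, 1, 0, 50]]
  ]
}}

```text
time: 31.0
tool_pos: [0.5264, 0.2188, 0.2909]
tool_rot: [0.7, -0.7, -0.099, 0.098]
contact_force: [-0.1, -0.4, 0.3]
gripper_width: 0.587
```

Request:
{"method": "carry_out", "body": {
  "rows": [
    [[0, 0, 0.28, -0.15, 0.9, 0, 50], [0, 0, 0, -0.12, 0.9, 0, 50], [0, 0, 0, -0.1, 0.9, 0, 50], [0, 0, 0, -0.1, 0.5, 0, 50], [0, 0, 0, 0, 0, 0, 50]]
  ]
}}

```text
time: 31.5
tool_pos: [0.5072, 0.3474, 0.2905]
tool_rot: [0.699, -0.699, -0.106, 0.106]
contact_force: [0.1, -0.8, -0.4]
gripper_width: 0.583
```

Request:
{"method": "carry_out", "body": {
  "rows": [
    [[0, 0, 0, 0.135, 0.075, 0, 50], [0, 0, 0, 0, 0, -0.4, 50], [0, 0, 0, 0, 0, -0.7, 50], [0, 0, 0, 0, 0, -0.7, 50], [0, 0, 0, 0, 0, 0, 50]]
  ]
}}

```text
time: 32.0
tool_pos: [0.511, 0.3456, 0.2111]
tool_rot: [-0.698, 0.701, 0.101, -0.108]
contact_force: [-0.5, 0.3, -0.6]
gripper_width: 0.59
```

Request:
{"method": "carry_out", "body": {
  "rows": [
    [[0, 0, 0, 0, 0, 0, 50]]
  ]
}}

```text
time: 32.1
tool_pos: [0.5132, 0.3471, 0.2165]
tool_rot: [-0.699, 0.7, 0.104, -0.105]
contact_force: [1.4, 0.3, -0.8]
gripper_width: 0.584
```

Request:
{"method": "carry_out", "body": {
  "rows": [
    [[0, 0, 0, -0.01, 0.08, -0.3, 50], [0, 0, 0, 0, 0, -0.5, 50], [0, 0, 0, 0, 0, -0.5, 50], [0, 0, 0, 0, 0, -0.3, 50], [0, 0, 0, 0, 0, 0, 50]]
  ]
}}

```text
time: 32.6
tool_pos: [0.5121, 0.351, 0.1518]
tool_rot: [-0.699, 0.7, 0.104, -0.106]
contact_force: [0.7, 0.3, -0.3]
gripper_width: 0.586
```

Request:
{"method": "carry_out", "body": {
  "rows": [
    [[0, 0, 0, 0, 0, 0, 50]]
  ]
}}

```text
time: 32.7
tool_pos: [0.5133, 0.3516, 0.1543]
tool_rot: [0.699, -0.699, -0.105, 0.104]
contact_force: [1.1, -0.2, -0.8]
gripper_width: 0.588
```

```bash
python3 snap.py w38 wrist 220 420 200 340 3.5
```

```text
32.7 [0.5133 0.3516 0.1543] [0.481 0.179 1.737 0.    1.224 0.183] [ 1.1 -0.2 -0.8] 0.5880959708788216
yaw 17.04920486812272 ydir [ 1.1e-03  6.0e-04 -1.0e+00]
```

View pics/w38c.png

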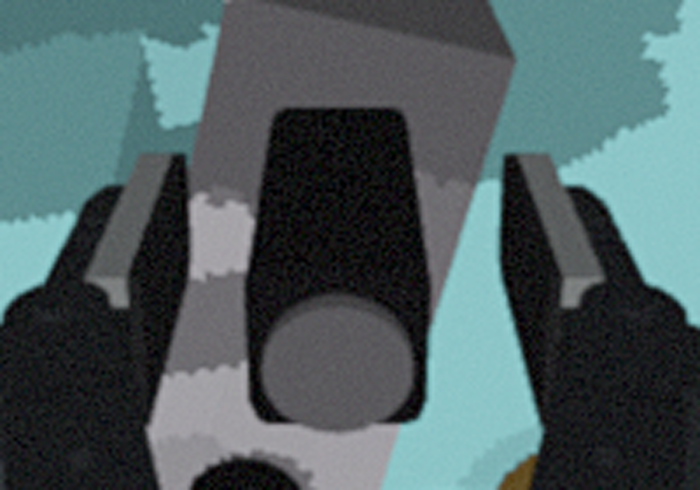

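Request:
{"method": "carry_out", "body": {
  "rows": [
    [[0, 0, 0, -0.015, -0.03, -0.075, 40], [0, 0, 0, 0, 0, 0, 25], [0, 0, 0, 0, 0, 0, 10], [0, 0, 0, 0, 0, 0, 10], [0, 0, 0, 0, 0, 0, 10]]
  ]
}}

```text
time: 33.25
tool_pos: [0.5125, 0.3503, 0.1511]
tool_rot: [0.699, -0.699, -0.105, 0.104]
contact_force: [0.1, -0.3, 2.7]
gripper_width: 0.272
```

Request:
{"method": "carry_out", "body": {
  "rows": [
    [[0, 0, 0, 0, 0, 0.1, 10], [0, 0, 0, 0, 0, 0.6, 10], [0, 0, 0, 0, 0, 1, 10], [0, 0, 0, 0, 0, 1, 10], [0, 0, -0.5, 0, 0, 1, 10]]
  ]
}}

```text
time: 33.75
tool_pos: [0.5117, 0.3499, 0.2993]
tool_rot: [-0.701, 0.701, 0.092, -0.093]
contact_force: [1.2, -0.0, -0.6]
gripper_width: 0.271
```

Request:
{"method": "carry_out", "body": {
  "rows": [
    [[0, 0, -1, 0.037, -0.39, 0.1, 10], [0, 0, -1, 0.037, -0.39, 0.1, 10], [0, 0, -1, 0.037, -0.39, 0.1, 10], [0, 0, -1, 0.037, -0.39, 0, 10], [0, 0, -1, 0.037, -0.39, 0, 10]]
  ]
}}

```text
time: 34.25
tool_pos: [0.5193, 0.2715, 0.3102]
tool_rot: [-0.706, 0.706, -0.032, 0.031]
contact_force: [0.7, -0.6, -0.8]
gripper_width: 0.27
```

Request:
{"method": "carry_out", "body": {
  "rows": [
    [[0, 0, -1, 0.037, -0.39, 0, 10], [0, 0, -1, 0.037, -0.39, 0, 10], [0, 0, -1, 0.037, -0.39, 0, 10], [0, 0, -1, 0.037, -0.39, 0, 10], [0, 0, -1, 0.037, -0.39, 0, 10]]
  ]
}}

```text
time: 34.75
tool_pos: [0.5267, 0.1935, 0.3099]
tool_rot: [-0.69, 0.69, -0.154, 0.153]
contact_force: [0.0, 0.5, -0.2]
gripper_width: 0.276
```

Request:
{"method": "carry_out", "body": {
  "rows": [
    [[0, 0, -1, 0.037, -0.39, 0, 10], [0, 0, -1, 0.037, -0.39, 0, 10], [0, 0, -1, 0.037, -0.39, 0, 10], [0, 0, -1, 0.037, -0.39, 0, 10], [0, 0, -1, 0.037, -0.39, -0.2, 10]]
  ]
}}

```text
time: 35.25
tool_pos: [0.5347, 0.1156, 0.3033]
tool_rot: [0.653, -0.653, 0.271, -0.272]
contact_force: [0.9, -0.2, 0.6]
gripper_width: 0.274
```

Request:
{"method": "carry_out", "body": {
  "rows": [
    [[0, 0, -1, 0.037, -0.39, -0.3, 10], [0, 0, -1, 0.037, -0.39, -0.4, 10], [0, 0, -1, 0.037, -0.39, -0.5, 10], [0, 0, -1, 0.037, -0.39, -0.5, 10], [0, 0, -1, 0.037, -0.39, -0.4, 10]]
  ]
}}

```text
time: 35.75
tool_pos: [0.5411, 0.0376, 0.2168]
tool_rot: [-0.596, 0.596, -0.381, 0.38]
contact_force: [-0.1, 0.1, -1.3]
gripper_width: 0.274
```

Request:
{"method": "carry_out", "body": {
  "rows": [
    [[0, 0, -1, 0, 0, -0.2, 10], [0, 0, -0.3, 0, 0, 0, 10], [0, 0, 0, 0, 0, 0, 10]]
  ]
}}

```text
time: 36.05
tool_pos: [0.5417, 0.0382, 0.2104]
tool_rot: [-0.579, 0.579, -0.406, 0.406]
contact_force: [0.5, 1.2, -0.5]
gripper_width: 0.277
```

```bash
python3 snap.py w39 wrist 280 360 170 240 8; python3 f.py
```

```text
36.05 [0.5417 0.0382 0.2104] [-0.067 -0.066  1.891  0.     1.317  1.157] [ 0.5  1.2 -0.5] 0.2769674321129986
yaw -70.10181032606009 ydir [-5.e-04  2.e-04 -1.e+00]
36.1 [0.542   0.03836 0.21103] [ 0.27 -0.14 -0.67] [ 0.004 -0.032 -0.001] yaw -70.07 [ 8.e-04  0.e+00 -1.e+00] Fxf 0.25 -0.17
```

View pics/w39c.png

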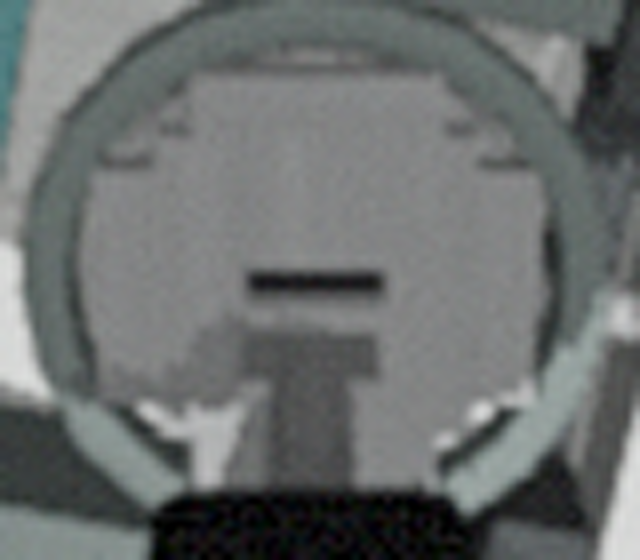

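```bash
python3 - <<'E'
from rel import *
b=lambda u,v:(280+u/8,170+v/8)
for d in(.144,.146):rel2("w39",b,(248,272),(384,272),(245,333),(379,334),d)
E
```

```text
slot [0.5403 0.0357 0.042 ] tip [0.542  0.0369 0.0664] ang [np.float64(-70.11), np.float64(-70.57)] move [-0.0018 -0.0012 -0.0244] along/across 0.0005 -0.0021
slot [0.5403 0.0357 0.042 ] tip [0.5414 0.0366 0.0644] ang [np.float64(-70.11), np.float64(-70.57)] move [-0.0011 -0.0009 -0.0224] along/across 0.0005 -0.0013
```

Request:
{"method": "carry_out", "body": {
  "rows": [
    [[0, 0, 0, -0.022, -0.035, -0.2, 10], [0, 0, 0, 0, 0, -0.25, 10], [0, 0, 0, 0, 0, 0, 10], [0, 0, 0, 0, 0, 0, 10]]
  ]
}}

```text
time: 36.5
tool_pos: [0.5405, 0.0369, 0.1917]
tool_rot: [-0.579, 0.579, -0.407, 0.406]
contact_force: [-0.6, 0.2, -0.6]
gripper_width: 0.274
```

```bash
python3 snap.py w40 wrist 290 350 185 235 12; python3 f.py
```

```text
36.5 [0.5405 0.0369 0.1917] [-0.069 -0.048  1.907  0.     1.284  1.155] [-0.6  0.2 -0.6] 0.27420569451993965
yaw -70.13175874971829 ydir [-1.3e-03  1.0e-04 -1.0e+00]
36.55 [0.54085 0.03682 0.19227] [-0.72  0.26 -0.36] [-0.055  0.04  -0.006] yaw -70.14 [-3.e-04  1.e-04 -1.e+00] Fxf -0.68 0.35
```

View pics/w40c.png

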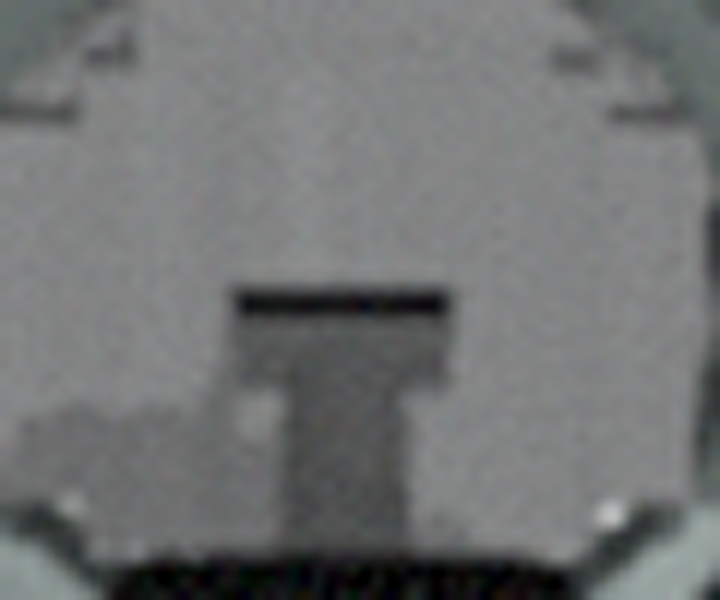

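Request:
{"method": "carry_out", "body": {
  "rows": [
    [[0, 0, 0, 0.012, 0, -0.06, 10], [0, 0, 0, 0, 0, -0.04, 10], [0, 0, 0, 0, 0, 0, 10]]
  ]
}}

```text
time: 36.85
tool_pos: [0.5413, 0.0367, 0.1882]
tool_rot: [-0.579, 0.579, -0.406, 0.406]
contact_force: [0.4, -0.0, 0.2]
gripper_width: 0.274
```

```bash
python3 snap.py w41 wrist 290 350 185 235 12; python3 f.py
```

```text
36.85 [0.5413 0.0367 0.1882] [-0.069 -0.043  1.908  0.     1.276  1.155] [ 0.4 -0.   0.2] 0.27405736394835345
yaw -70.15153980006124 ydir [-4.e-04  0.e+00 -1.e+00]
36.9 [0.54137 0.03672 0.18835] [ 0.24 -0.33 -1.32] [-0.017  0.011  0.038] yaw -70.15 [-1.e-04 -0.e+00 -1.e+00] Fxf 0.2 -0.36
```

View pics/w41c.png

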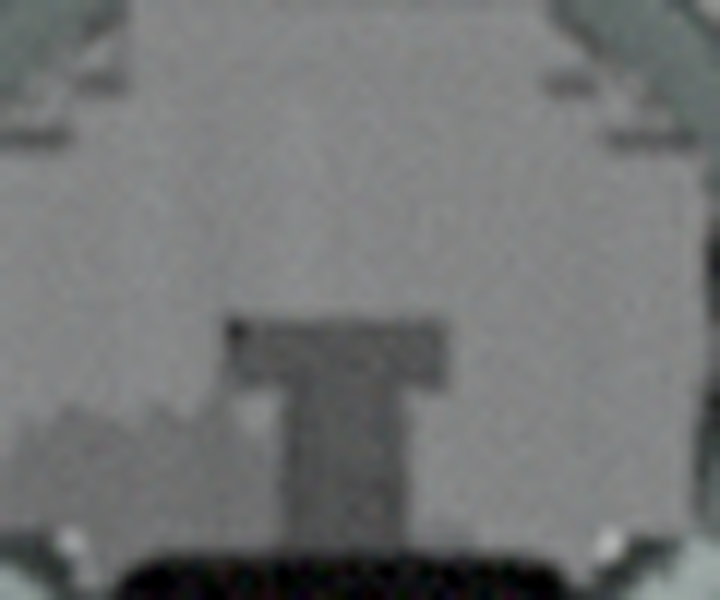

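Request:
{"method": "carry_out", "body": {
  "rows": [
    [[0, 0, 0, -0.005, -0.003, -0.03, 10], [0, 0, 0, 0, 0, -0.03, 10], [0, 0, 0, 0, 0, 0, 10]]
  ]
}}

```text
time: 37.2
tool_pos: [0.541, 0.0366, 0.1857]
tool_rot: [-0.579, 0.579, -0.406, 0.406]
contact_force: [0.2, -0.6, -0.7]
gripper_width: 0.273
```

```bash
python3 f.py
```

```text
37.2 [0.54105 0.03665 0.18575] [ 0.21 -0.6  -0.67] [ 0.003 -0.009 -0.011] yaw -70.15 [-4.e-04  1.e-04 -1.e+00] Fxf 0.13 -0.62
```

In the slot with no force; continue to near the floor.

Request:
{"method": "carry_out", "body": {
  "rows": [
    [[0, 0, 0, 0, 0, -0.04, 10], [0, 0, 0, 0, 0, -0.03, 10], [0, 0, 0, 0, 0, 0, 10]]
  ]
}}

```text
time: 37.5
tool_pos: [0.541, 0.0366, 0.1829]
tool_rot: [-0.579, 0.579, -0.406, 0.406]
contact_force: [-0.1, -0.2, -0.9]
gripper_width: 0.275
```

```bash
python3 f.py; python3 snap.py w42 wrist 290 350 185 235 12
```

```text
37.5 [0.54105 0.03663 0.1829 ] [-0.11 -0.15 -0.93] [ 0.014 -0.004 -0.008] yaw -70.15 [-5.e-04  0.e+00 -1.e+00] Fxf -0.13 -0.14
37.5 [0.541  0.0366 0.1829] [-0.07  -0.037  1.913  0.     1.267  1.155] [-0.1 -0.2 -0.9] 0.27546150333498404
yaw -70.15043123102652 ydir [-5.e-04  0.e+00 -1.e+00]
```

View pics/w42c.png

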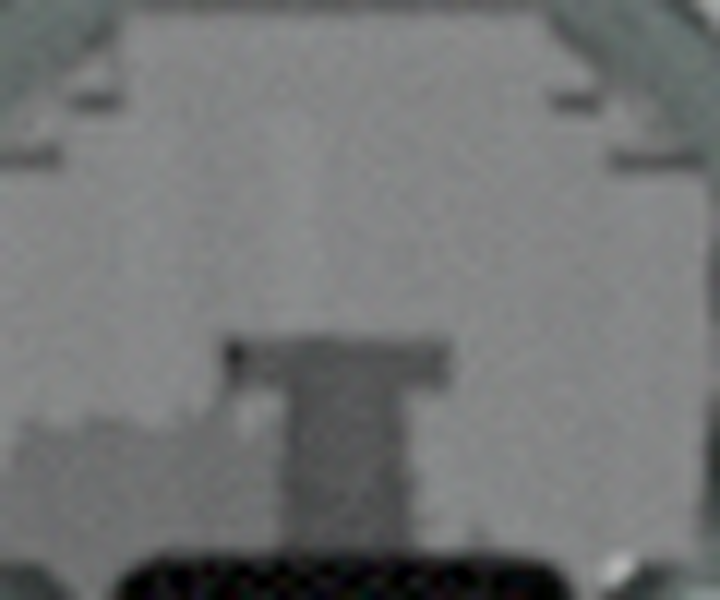

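Request:
{"method": "carry_out", "body": {
  "rows": [
    [[0, 0, -0.8, 0, -0.005, -0.005, 10], [0, 0, -0.8, 0, -0.005, 0, 10], [0, 0, -0.8, 0, -0.005, 0, 10], [0, 0, -0.8, 0, -0.005, 0, 10], [0, 0, 0, 0, 0, 0, 10]]
  ]
}}

```text
time: 38.05
tool_pos: [0.541, 0.036, 0.183]
tool_rot: [-0.53, 0.53, -0.468, 0.468]
contact_force: [-1.9, 0.6, -0.4]
gripper_width: 0.271
```

```bash
python3 f.py
```

```text
38.05 [0.54104 0.03601 0.18297] [-1.93  0.58 -0.44] [0.157 0.127 0.197] yaw -82.92 [-5.e-04  4.e-04 -1.e+00] Fxf -1.83 0.84
```

Request:
{"method": "carry_out", "body": {
  "rows": [
    [[0, 0, -0.8, 0, -0.003, 0, 10], [0, 0, 0, 0, 0, 0, 10]]
  ]
}}

```text
time: 38.25
tool_pos: [0.541, 0.0359, 0.183]
tool_rot: [0.517, -0.517, 0.483, -0.482]
contact_force: [-1.8, 1.8, -0.4]
gripper_width: 0.278
```

```bash
python3 f.py
```

```text
38.25 [0.54103 0.03594 0.18296] [-1.75  1.83 -0.43] [0.277 0.214 0.176] yaw -86.07 [-5.e-04  6.e-04 -1.e+00] Fxf -1.49 2.05
```

Request:
{"method": "carry_out", "body": {
  "rows": [
    [[0, 0, 0, 0, 0, 0, 10]]
  ]
}}

```text
time: 38.35
tool_pos: [0.541, 0.036, 0.1829]
tool_rot: [-0.517, 0.517, -0.483, 0.482]
contact_force: [-1.0, 1.4, -1.2]
gripper_width: 0.274
```

```bash
python3 f.py
```

```text
38.35 [0.54101 0.03595 0.18291] [-0.98  1.43 -1.16] [0.365 0.234 0.214] yaw -86.04 [-6.e-04  5.e-04 -1.e+00] Fxf -0.77 1.55
```

Request:
{"method": "carry_out", "body": {
  "rows": [
    [[0, 0, -0.4, -0.005, 0, 0, 10], [0, 0, 0, 0, 0, 0, 10]]
  ]
}}

```text
time: 38.55
tool_pos: [0.5409, 0.0359, 0.183]
tool_rot: [0.51, -0.51, 0.49, -0.49]
contact_force: [-0.4, 1.3, -1.5]
gripper_width: 0.271
```

```bash
python3 f.py
```

```text
38.55 [0.54095 0.03587 0.18298] [-0.38  1.3  -1.55] [0.513 0.157 0.173] yaw -87.76 [-0.e+00  4.e-04 -1.e+00] Fxf -0.2 1.34
```

Request:
{"method": "carry_out", "body": {
  "rows": [
    [[0, 0, 0, 0, 0, 0, 10]]
  ]
}}

```text
time: 38.65
tool_pos: [0.5409, 0.0358, 0.1829]
tool_rot: [0.51, -0.51, 0.49, -0.49]
contact_force: [-1.0, 2.0, -0.6]
gripper_width: 0.276
```

```bash
python3 f.py
```

```text
38.65 [0.54094 0.03585 0.18295] [-0.97  2.03 -0.6 ] [0.465 0.142 0.227] yaw -87.73 [-1.e-04  5.e-04 -1.e+00] Fxf -0.69 2.15
```

Request:
{"method": "carry_out", "body": {
  "rows": [
    [[0, 0, -0.4, -0.003, -0.002, 0, 10], [0, 0, 0, 0, 0, 0, 10]]
  ]
}}

```text
time: 38.85
tool_pos: [0.5409, 0.0358, 0.183]
tool_rot: [0.503, -0.502, 0.497, -0.497]
contact_force: [0.2, 2.8, -1.5]
gripper_width: 0.275
```

```bash
python3 f.py
```

```text
38.85 [0.54091 0.03576 0.183  ] [ 0.22  2.8  -1.46] [0.581 0.055 0.234] yaw -89.39 [ 2.e-04  4.e-04 -1.e+00] Fxf 0.6 2.75
```

Request:
{"method": "carry_out", "body": {
  "rows": [
    [[0, 0, 0, 0, 0, 0, 10]]
  ]
}}

```text
time: 38.95
tool_pos: [0.5409, 0.0358, 0.1829]
tool_rot: [0.503, -0.503, 0.497, -0.497]
contact_force: [0.1, 2.9, -1.9]
gripper_width: 0.273
```

```bash
python3 f.py; python3 snap.py w43 wrist 240 400 120 260 5
```

```text
38.95 [0.54087 0.03576 0.18295] [ 0.06  2.89 -1.87] [ 0.74  -0.002  0.252] yaw -89.35 [ 0.e+00  5.e-04 -1.e+00] Fxf 0.45 2.85
38.95 [0.5409 0.0358 0.1829] [-0.071 -0.038  1.913  0.     1.266  1.488] [ 0.1  2.9 -1.9] 0.27349925444552264
yaw -89.35188261281975 ydir [ 0.e+00  5.e-04 -1.e+00]
```

View pics/w43c.png

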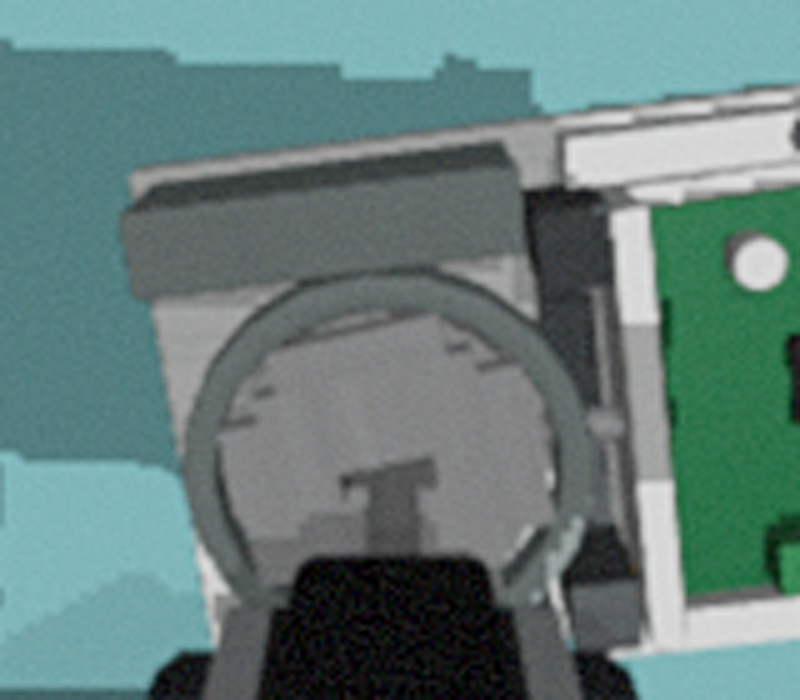

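Request:
{"method": "carry_out", "body": {
  "rows": [
    [[0, 0, -0.35, 0, 0.008, 0, 10], [0, 0, 0, 0, 0, 0, 10]]
  ]
}}

```text
time: 39.2
tool_pos: [0.5408, 0.0359, 0.1829]
tool_rot: [-0.496, 0.497, -0.503, 0.503]
contact_force: [-0.1, 1.4, -1.3]
gripper_width: 0.278
```

```bash
python3 f.py
```

```text
39.2 [0.54085 0.03588 0.18294] [-0.1   1.44 -1.34] [0.426 0.013 0.202] yaw -90.79 [-1.e-04 -3.e-04 -1.e+00] Fxf 0.09 1.44
```

Request:
{"method": "carry_out", "body": {
  "rows": [
    [[0, 0, 0, 0, 0, 0, 10]]
  ]
}}

```text
time: 39.3
tool_pos: [0.5409, 0.0359, 0.183]
tool_rot: [-0.497, 0.497, -0.503, 0.503]
contact_force: [-1.2, 1.8, -2.5]
gripper_width: 0.268
```

```bash
python3 f.py
```

```text
39.3 [0.54086 0.03586 0.18297] [-1.16  1.81 -2.48] [0.47  0.003 0.226] yaw -90.75 [-0.e+00 -2.e-04 -1.e+00] Fxf -0.91 1.95
```

Request:
{"method": "carry_out", "body": {
  "rows": [
    [[0, 0, 0, 0, 0, 0, 10]]
  ]
}}

```text
time: 39.4
tool_pos: [0.5409, 0.0359, 0.183]
tool_rot: [-0.497, 0.497, -0.503, 0.503]
contact_force: [0.0, 2.4, -2.8]
gripper_width: 0.272
```

```bash
python3 f.py
```

```text
39.4 [0.54087 0.03586 0.18299] [ 0.03  2.42 -2.77] [ 0.407 -0.006  0.209] yaw -90.75 [-0.e+00 -2.e-04 -1.e+00] Fxf 0.35 2.39
```

Request:
{"method": "carry_out", "body": {
  "rows": [
    [[0, 0, -0.4, 0, 0.002, 0, 10], [0, 0, 0, 0, 0, 0, 10]]
  ]
}}

```text
time: 39.6
tool_pos: [0.5408, 0.0359, 0.183]
tool_rot: [-0.489, 0.49, -0.51, 0.51]
contact_force: [-0.6, 1.9, -2.3]
gripper_width: 0.278
```

```bash
python3 f.py
```

```text
39.6 [0.54084 0.03589 0.18298] [-0.61  1.9  -2.34] [ 0.239 -0.046  0.213] yaw -92.4 [-1.e-04 -4.e-04 -1.e+00] Fxf -0.35 1.97
```

Request:
{"method": "carry_out", "body": {
  "rows": [
    [[0, 0, 0, 0, 0, 0, 10]]
  ]
}}

```text
time: 39.7
tool_pos: [0.5409, 0.0359, 0.183]
tool_rot: [-0.49, 0.49, -0.51, 0.51]
contact_force: [0.1, 1.0, -2.9]
gripper_width: 0.271
```

```bash
python3 f.py; python3 snap.py w44 wrist 240 400 120 260 5; python3 - <<'E'
from h import *
import pickle
def ang(n):
    a=cv2.cvtColor(cv2.imread(f"pics/{n}.png"),6)
    return a
import cv2
A=[cv2.resize(cv2.imread(f'pics/{n}.png')[190:240,295:345],None,fx=8,fy=8,interpolation=2) for n in("w27","w44")]
cv2.imwrite('pics/cmp2.png',cv2.hconcat(A))
E
```

```text
39.7 [0.54085 0.0359  0.18295] [ 0.14  0.98 -2.88] [ 0.271 -0.027  0.243] yaw -92.35 [-1.e-04 -4.e-04 -1.e+00] Fxf 0.27 0.96
39.7 [0.5409 0.0359 0.183 ] [-0.071 -0.038  1.913 -0.     1.266  1.541] [ 0.1  1.  -2.9] 0.2705159189611739
yaw -92.35115980877052 ydir [-1.e-04 -4.e-04 -1.e+00]
```

View pics/cmp2.png

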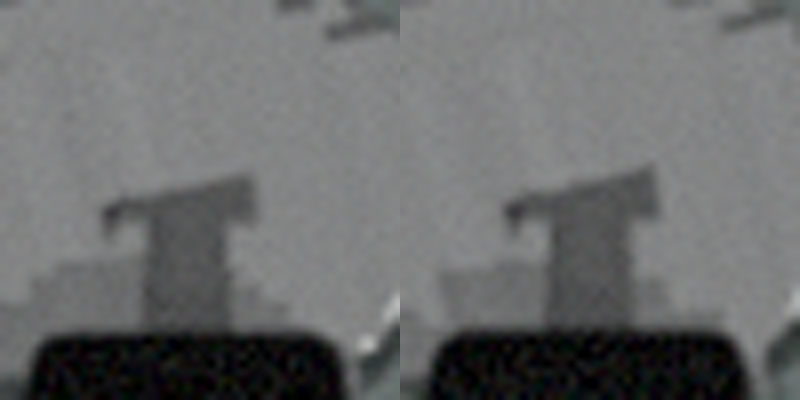

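View pics/w44c.png

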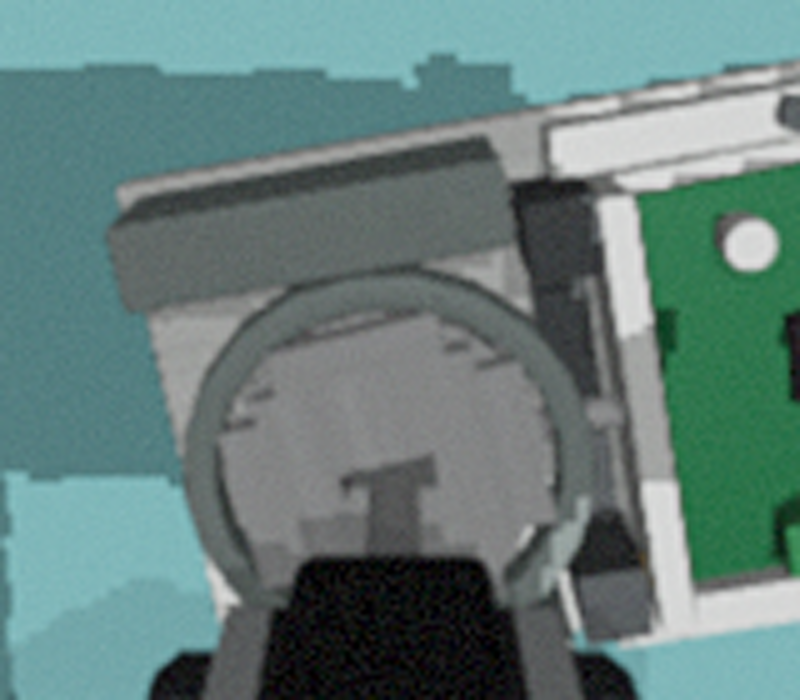

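```bash
python3 - <<'E'
import cv2
A=[cv2.resize(cv2.imread(f'pics/{n}.png')[145:255,330:385],None,fx=5.4,fy=5.4,interpolation=2) for n in("w27","w44")]
cv2.imwrite('pics/cmp3.png',cv2.hconcat(A))
E
```

```text
(no output)
```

View pics/cmp3.png

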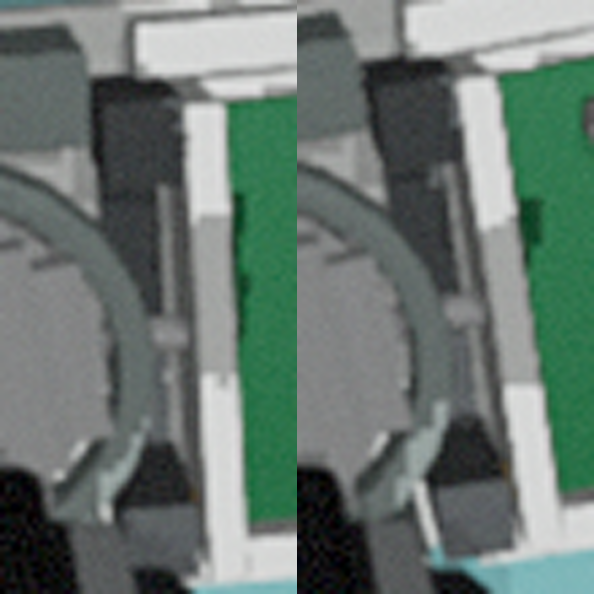

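```bash
python3 - <<'E'
from h import *
import pickle
b=lambda u,v:(330+(u-297)/5.4,145+v/5.4)
b5=lambda u,v:(240+u/5,120+v/5)
a=lambda u,v:(330+u/5.4,145+v/5.4)
for n,pts,edge,stop,f in[("w44",[(185,450),(590,450),(385,270),(240,340),(530,330)],[(459,90),(488,290),(519,520)],[(455,90),(512,520)],b),("w27",[(187,450),(590,445),(388,274),(245,335),(530,330)],[(186,110),(195,300),(206,540)],[(181,110),(201,540)],a)]:
    C=cam("wrist",pickle.load(open(n+".pkl","rb")))
    P=np.array([fx(pix(C,b5(*r),.042))[:2] for r in pts])
    A=np.c_[2*P,np.ones(len(P))];s=np.linalg.lstsq(A,(P**2).sum(1),rcond=None)[0];c=s[:2];r=np.sqrt(s[2]+c@c)
    print(n,c.round(4),r.round(4),[ (fx(pix(C,f(*e),.04))[:2]-c).round(4) for e in edge],"stop",[ (fx(pix(C,f(*e),.04))[:2]-c).round(4) for e in stop])
E
```

```text
w44 [0.0005 0.0752] 0.0327 [array([ 0.036 , -0.0395]), array([ 0.0056, -0.0399]), array([-0.0327, -0.04  ])] stop [array([ 0.0361, -0.039 ]), array([-0.0325, -0.0389])]
w27 [0.0007 0.075 ] 0.0325 [array([ 0.0365, -0.0392]), array([ 0.0079, -0.0395]), array([-0.0316, -0.0399])] stop [array([ 0.0366, -0.0385]), array([-0.0316, -0.0391])]
```

Request:
{"method": "carry_out", "body": {
  "rows": [
    [[0, 0, -0.4, 0, 0, 0, 10], [0, 0, 0, 0, 0, 0, 10]]
  ]
}}

```text
time: 39.95
tool_pos: [0.5409, 0.0359, 0.183]
tool_rot: [-0.482, 0.482, -0.517, 0.517]
contact_force: [0.2, 0.7, -2.9]
gripper_width: 0.272
```

```bash
python3 f.py
```

```text
39.95 [0.54088 0.03588 0.183  ] [ 0.2   0.73 -2.89] [ 0.092 -0.011  0.288] yaw -94.0 [-0.e+00 -4.e-04 -1.e+00] Fxf 0.3 0.69
```

Request:
{"method": "carry_out", "body": {
  "rows": [
    [[0, 0, 0, 0, 0, 0, 10]]
  ]
}}

```text
time: 40.05
tool_pos: [0.5409, 0.0359, 0.183]
tool_rot: [-0.482, 0.483, -0.517, 0.517]
contact_force: [-0.5, 0.1, -3.4]
gripper_width: 0.276
```

```bash
python3 f.py
```

```text
40.05 [0.54086 0.03587 0.18299] [-0.52  0.11 -3.41] [ 0.116 -0.005  0.24 ] yaw -93.95 [-1.e-04 -4.e-04 -1.e+00] Fxf -0.5 0.18
```

Request:
{"method": "carry_out", "body": {
  "rows": [
    [[0, 0, 0, 0, 0, 0, 10]]
  ]
}}

```text
time: 40.15
tool_pos: [0.5409, 0.0359, 0.183]
tool_rot: [-0.482, 0.483, -0.517, 0.517]
contact_force: [0.2, -0.3, -1.9]
gripper_width: 0.273
```

```bash
python3 f.py
```

```text
40.15 [0.54086 0.03588 0.183  ] [ 0.2  -0.3  -1.89] [0.061 0.013 0.23 ] yaw -93.95 [-0.e+00 -3.e-04 -1.e+00] Fxf 0.16 -0.32
```

Request:
{"method": "carry_out", "body": {
  "rows": [
    [[0, 0, 0.8, 0, 0, 0, 10], [0, 0, 0.8, 0, 0, 0, 10], [0, 0, 0.2, 0, 0, 0, 10], [0, 0, 0, 0, 0, 0, 10]]
  ]
}}

```text
time: 40.55
tool_pos: [0.5408, 0.036, 0.183]
tool_rot: [-0.514, 0.514, -0.486, 0.486]
contact_force: [-0.3, -0.7, -3.1]
gripper_width: 0.272
```

```bash
python3 f.py
```

```text
40.55 [0.54083 0.03599 0.183  ] [-0.31 -0.72 -3.15] [0.125 0.    0.062] yaw -86.81 [-2.e-04  0.e+00 -1.e+00] Fxf -0.41 -0.67
```

Request:
{"method": "carry_out", "body": {
  "rows": [
    [[0, 0, 0, 0, 0, 0.1, 10], [0, 0, 0, 0, 0, 0.3, 10], [0, 0, 0, 0, 0, 0.8, 10], [0, 0, 1, 0, 0, 0.9, 10], [0, 0, 1, 0, 0, 0.9, 10]]
  ]
}}

```text
time: 41.05
tool_pos: [0.5409, 0.0359, 0.306]
tool_rot: [0.547, -0.547, 0.448, -0.448]
contact_force: [0.5, 0.5, -0.8]
gripper_width: 0.275
```

```bash
python3 f.py; python3 snap.py w45 wrist 240 400 120 260 5
```

```text
41.05 [0.54085 0.03589 0.30597] [ 0.47  0.47 -0.78] [-0.008 -0.026  0.002] yaw -78.63 [ 1.3e-03 -4.0e-04 -1.0e+00] Fxf 0.53 0.4
41.05 [0.5409 0.0359 0.306 ] [-0.071 -0.148  1.804 -0.     1.485  1.301] [ 0.5  0.5 -0.8] 0.27531810428297165
yaw -78.62795995682501 ydir [ 1.3e-03 -4.0e-04 -1.0e+00]
```

View pics/w45c.png

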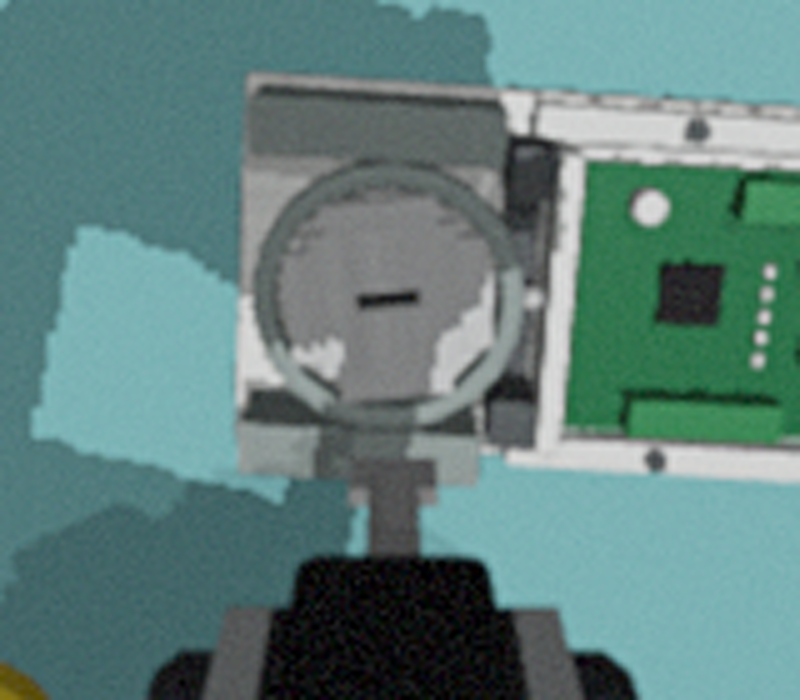

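Request:
{"method": "carry_out", "body": {
  "rows": [
    [[0, 0, 1, -0.035, 0.39, 0.1, 10], [0, 0, 1, -0.035, 0.39, 0, 10], [0, 0, 1, -0.035, 0.39, 0, 10], [0, 0, 1, -0.035, 0.39, 0, 10], [0, 0, 1, -0.035, 0.39, 0, 10]]
  ]
}}

```text
time: 41.6
tool_pos: [0.5341, 0.1145, 0.3088]
tool_rot: [0.617, -0.616, 0.346, -0.347]
contact_force: [0.1, -0.6, -0.5]
gripper_width: 0.276
```

Request:
{"method": "carry_out", "body": {
  "rows": [
    [[0, 0, 1, -0.035, 0.39, 0, 10], [0, 0, 1, -0.035, 0.39, 0, 10], [0, 0, 1, -0.035, 0.39, 0, 10], [0, 0, 1, -0.035, 0.39, 0, 10], [0, 0, 1, -0.035, 0.39, 0, 10]]
  ]
}}

```text
time: 42.1
tool_pos: [0.527, 0.1926, 0.3088]
tool_rot: [0.668, -0.667, 0.233, -0.235]
contact_force: [-0.9, -0.6, -1.5]
gripper_width: 0.27
```

Request:
{"method": "carry_out", "body": {
  "rows": [
    [[0, 0, 1, -0.035, 0.39, 0, 10], [0, 0, 1, -0.035, 0.39, 0, 10], [0, 0, 1, -0.035, 0.39, 0, 10], [0, 0, 1, -0.035, 0.39, 0, 10], [0, 0, 1, -0.035, 0.39, 0, 10]]
  ]
}}

```text
time: 42.6
tool_pos: [0.5201, 0.2706, 0.3088]
tool_rot: [0.698, -0.698, 0.114, -0.115]
contact_force: [-0.6, 0.4, -0.7]
gripper_width: 0.272
```

Request:
{"method": "carry_out", "body": {
  "rows": [
    [[0, 0, 1, -0.035, 0.39, 0, 10], [0, 0, 1, -0.035, 0.39, 0, 10], [0, 0, 1, -0.035, 0.39, 0, 10], [0, 0, 1, -0.035, 0.39, 0, 10], [0, 0, 1, -0.035, 0.39, 0, 10]]
  ]
}}

```text
time: 43.1
tool_pos: [0.5131, 0.3487, 0.3088]
tool_rot: [0.707, -0.707, -0.009, 0.008]
contact_force: [-0.1, 0.1, -0.2]
gripper_width: 0.274
```

Request:
{"method": "carry_out", "body": {
  "rows": [
    [[0, 0, 1, 0, 0, -0.2, 10], [0, 0, 1, 0, 0, -0.5, 10], [0, 0, 1, 0, 0.05, -0.6, 10], [0, 0, 0.9, 0, 0, -0.5, 10], [0, 0, 0, 0, 0, 0, 10]]
  ]
}}

```text
time: 43.6
tool_pos: [0.5117, 0.3493, 0.2325]
tool_rot: [-0.699, 0.7, 0.102, -0.105]
contact_force: [0.5, -0.5, -1.5]
gripper_width: 0.276
```

Request:
{"method": "carry_out", "body": {
  "rows": [
    [[0, 0, 0, 0, 0, 0, 10], [0, 0, 0, 0, 0, 0, 10]]
  ]
}}

```text
time: 43.8
tool_pos: [0.5138, 0.3504, 0.2375]
tool_rot: [0.7, -0.699, -0.104, 0.102]
contact_force: [0.1, 1.1, -0.9]
gripper_width: 0.275
```

```bash
python3 snap.py w46 wrist 270 370 150 250 6;python3 f.py
```

```text
43.8 [0.5138 0.3504 0.2375] [ 0.479  0.092  1.684 -0.     1.362  0.186] [ 0.1  1.1 -0.9] 0.27502825315493756
yaw 16.77868687405905 ydir [ 0.0031  0.0015 -1.    ]
43.85 [0.51377 0.35041 0.23752] [ 0.47 -0.6  -1.66] [ 0.022 -0.006  0.043] yaw 16.8 [ 0.0032  0.0016 -1.    ] Fxf 0.38 -0.66
```

View pics/w46c.png

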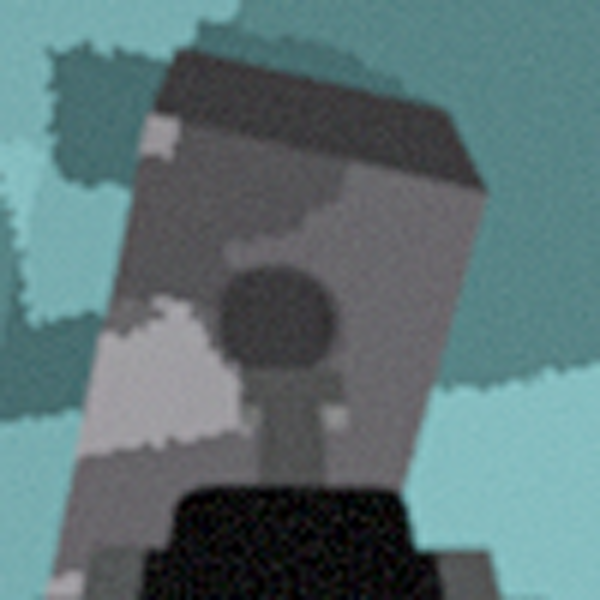

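Request:
{"method": "carry_out", "body": {
  "rows": [
    [[0, 0, 0, -0.042, 0, -0.25, 10], [0, 0, 0, 0, 0, -0.25, 10], [0, 0, 0, 0, 0, 0, 10], [0, 0, 0, 0, 0, 0, 10]]
  ]
}}

```text
time: 44.25
tool_pos: [0.5108, 0.3498, 0.2141]
tool_rot: [-0.699, 0.7, 0.103, -0.104]
contact_force: [0.2, -0.4, -0.8]
gripper_width: 0.276
```

```bash
python3 snap.py w47 wrist 270 370 150 250 6;python3 f.py
```

```text
44.25 [0.5108 0.3498 0.2141] [ 0.48   0.109  1.707 -0.     1.327  0.186] [ 0.2 -0.4 -0.8] 0.2763959082112264
yaw 16.843556599592848 ydir [-1.5e-03 -8.0e-04 -1.0e+00]
44.3 [0.51109 0.34995 0.21466] [ 0.45  0.66 -0.47] [ 0.048 -0.059 -0.025] yaw 16.85 [-6.e-04 -3.e-04 -1.e+00] Fxf 0.53 0.59
```

View pics/w47c.png

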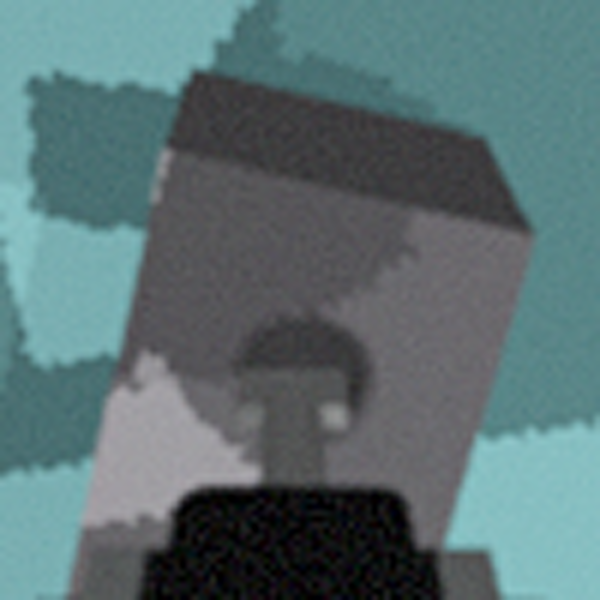

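Request:
{"method": "carry_out", "body": {
  "rows": [
    [[0, 0, 0, 0.033, 0.01, -0.15, 10], [0, 0, 0, 0, 0, -0.25, 10], [0, 0, 0, 0, 0, -0.35, 10], [0, 0, 0, 0, 0, -0.35, 10], [0, 0, 0, 0, 0, -0.25, 10]]
  ]
}}

```text
time: 44.8
tool_pos: [0.5117, 0.35, 0.1584]
tool_rot: [-0.699, 0.7, 0.103, -0.104]
contact_force: [0.3, -0.2, -0.9]
gripper_width: 0.273
```

Request:
{"method": "carry_out", "body": {
  "rows": [
    [[0, 0, 0, 0, 0, -0.05, 10], [0, 0, 0, 0, 0, 0, 10], [0, 0, 0, 0, 0, 0, 10]]
  ]
}}

```text
time: 45.1
tool_pos: [0.5129, 0.3506, 0.1596]
tool_rot: [0.7, -0.699, -0.104, 0.103]
contact_force: [0.6, 0.9, -1.2]
gripper_width: 0.272
```

Request:
{"method": "carry_out", "body": {
  "rows": [
    [[0, 0, 0, 0, 0, -0.1, 10], [0, 0, 0, 0, 0, -0.08, 10], [0, 0, 0, 0, 0, 0, 10], [0, 0, 0, 0, 0, 0, 10]]
  ]
}}

```text
time: 45.5
tool_pos: [0.5125, 0.3504, 0.1518]
tool_rot: [0.699, -0.699, -0.104, 0.104]
contact_force: [0.2, 0.5, -0.9]
gripper_width: 0.275
```

Request:
{"method": "carry_out", "body": {
  "rows": [
    [[0, 0, 0, 0, 0, -0.03, 10], [0, 0, 0, 0, 0, 0, 10], [0, 0, 0, 0, 0, 0, 10]]
  ]
}}

```text
time: 45.8
tool_pos: [0.5128, 0.3505, 0.1511]
tool_rot: [0.7, -0.699, -0.104, 0.103]
contact_force: [-0.1, 0.1, 0.7]
gripper_width: 0.27
```

Request:
{"method": "carry_out", "body": {
  "rows": [
    [[0, 0, 0, 0, 0, -0.02, 10], [0, 0, 0, 0, 0, 0, 10], [0, 0, 0, 0, 0, 0, 10]]
  ]
}}

```text
time: 46.1
tool_pos: [0.5128, 0.3506, 0.1511]
tool_rot: [0.7, -0.699, -0.104, 0.103]
contact_force: [-1.5, -1.0, 5.0]
gripper_width: 0.269
```

Request:
{"method": "carry_out", "body": {
  "rows": [
    [[0, 0, 0, 0, 0, 0, 30], [0, 0, 0, 0, 0, 0, 45], [0, 0, 0, 0, 0, 0, 50], [0, 0, 0, 0, 0, 0, 50], [0, 0, 0, 0, 0, 0, 50]]
  ]
}}

```text
time: 46.6
tool_pos: [0.5124, 0.3504, 0.1496]
tool_rot: [-0.699, 0.7, 0.103, -0.104]
contact_force: [-0.4, -0.1, -0.1]
gripper_width: 0.586
```

Request:
{"method": "carry_out", "body": {
  "rows": [
    [[0, 0, 0, 0, 0, 0.2, 50], [0, 0, 0, 0, 0, 0.5, 50], [0, 0, 0, 0, 0, 0.9, 50], [0, 0, 0, 0, 0, 0.9, 50], [0, 0, 0, 0, -0.3, 0.9, 50]]
  ]
}}

```text
time: 47.1
tool_pos: [0.5123, 0.339, 0.2879]
tool_rot: [0.7, -0.699, -0.104, 0.104]
contact_force: [1.2, -0.5, -0.3]
gripper_width: 0.583
```

Request:
{"method": "carry_out", "body": {
  "rows": [
    [[0, 0, -0.4, 0.1, -1, 0, 30], [0, 0, -0.4, 0.1, -1, 0, 10], [0, 0, -0.4, 0.1, -1, 0, 0], [0, 0, -0.4, 0.1, -1, 0, 0], [0, 0, -0.4, 0.1, -1, 0, 0]]
  ]
}}

```text
time: 47.6
tool_pos: [0.5325, 0.1369, 0.2867]
tool_rot: [0.705, -0.705, -0.055, 0.054]
contact_force: [0.5, -0.7, -0.9]
gripper_width: -0.0
```

Request:
{"method": "carry_out", "body": {
  "rows": [
    [[0, 0, -0.3, 0.1, -1, 0, 0], [0, 0, 0, 0.1, -1, 0, 0], [0, 0, 0, 0.1, -1, -0.3, 0], [0, 0, 0, 0.15, -1, -0.5, 0], [0, 0, 0, 0.15, -1, -0.5, 0]]
  ]
}}

```text
time: 48.1
tool_pos: [0.5569, -0.0633, 0.2347]
tool_rot: [-0.705, 0.706, 0.048, -0.046]
contact_force: [0.5, -0.5, -1.1]
gripper_width: -0.001
```

Request:
{"method": "carry_out", "body": {
  "rows": [
    [[0, 0, 0, 0.05, -0.5, -0.5, 0], [0, 0, 0, 0, 0, -0.7, 0], [0, 0, 0, 0, 0, -0.7, 0], [0, 0, 0, 0, 0, -0.4, 0], [0, 0, 0, 0, 0, 0, 0]]
  ]
}}

```text
time: 48.6
tool_pos: [0.557, -0.0811, 0.1394]
tool_rot: [0.706, -0.705, -0.045, 0.049]
contact_force: [-0.8, 0.5, 0.3]
gripper_width: 0.001
```

Request:
{"method": "carry_out", "body": {
  "rows": [
    [[0, 0, 0, 0, 0, 0, 0], [0, 0, 0, 0, 0, 0, 0]]
  ]
}}

```text
time: 48.8
tool_pos: [0.5597, -0.0817, 0.144]
tool_rot: [-0.705, 0.706, 0.048, -0.046]
contact_force: [-0.3, 0.7, 0.4]
gripper_width: 0.0
```

```bash
python3 snap.py w48 wrist 240 390 70 140 5; python3 snap.py s48 side 230 370 140 255 5; python3 - <<'E'
from h import *
print(fx(cam("wrist")[3]))
a=cv2.imread('pics/w48.png')
cv2.imwrite('pics/w48d.png',cv2.resize(a[80:130,240:340],None,fx=8,fy=8,interpolation=2))
E
```

```text
48.8 [ 0.5597 -0.0817  0.144 ] [-0.276  0.065  1.881 -0.     1.192 -0.41 ] [-0.3  0.7  0.4] 9.673102957824181e-07
yaw 7.6754245384907 ydir [ 0.0033 -0.001  -1.    ]
48.85 [ 0.5597 -0.0817  0.144 ] [-0.276  0.065  1.881 -0.     1.192 -0.41 ] [ 0.3 -0.6  0.3] -0.004732888840674326
yaw 7.6708446380085915 ydir [ 0.0034 -0.001  -1.    ]
[0.00369502 0.03479091 0.21332919]
```

View pics/w48c.png

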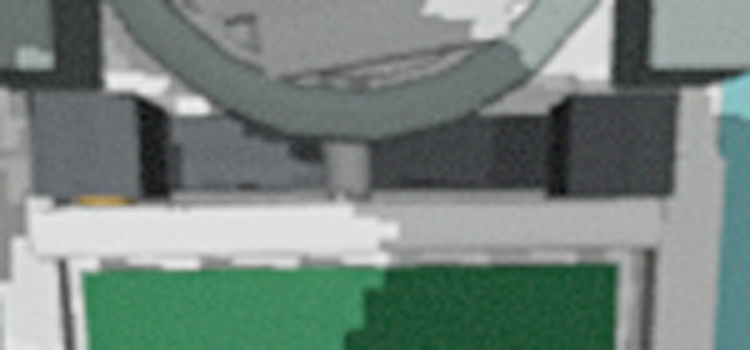

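View pics/s48c.png

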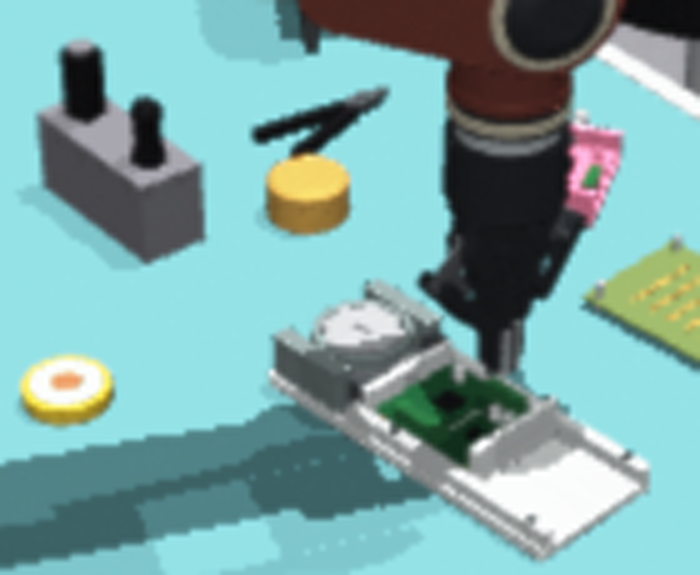

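```bash
python3 - <<'E'
import cv2,numpy as np
a=cv2.imread('pics/w48.png')
for u0,u1 in[(257,265),(275,295),(325,345),(357,372)]:
    print((u0,u1),[tuple(int(x) for x in a[v,u0:u1].mean(0))[1:] for v in range(105,115)])
E
```

```text
(257, 265) [(111, 104), (110, 104), (108, 102), (108, 105), (132, 150), (144, 170), (178, 182), (220, 218), (224, 223), (223, 222)]
(275, 295) [(109, 104), (101, 96), (88, 85), (119, 116), (147, 145), (147, 145), (190, 188), (224, 222), (225, 223), (223, 222)]
(325, 345) [(64, 62), (56, 56), (69, 66), (119, 117), (142, 140), (148, 146), (170, 168), (176, 174), (175, 173), (176, 174)]
(357, 372) [(69, 66), (68, 64), (68, 65), (66, 63), (107, 104), (156, 154), (174, 172), (176, 173), (175, 173), (176, 174)]
```

Request:
{"method": "carry_out", "body": {
  "rows": [
    [[0, 0, 0, 0, 0, 0.6, 0], [0, 0, 0, 0, 0, 1, 0], [0, 0, 0, 0, 0, 0.6, 0], [0, 0, 0, 0, 0, 0, 0], [0, 0, 0, 0, 0, 0, 0]]
  ]
}}

```text
time: 49.4
tool_pos: [0.5589, -0.0816, 0.2312]
tool_rot: [-0.705, 0.706, 0.048, -0.046]
contact_force: [0.2, -0.0, -0.7]
gripper_width: 0.002
```

```bash
python3 - <<'E'
from plant import *
print(state()["time"],state()["contact_force"]);print(job_done())
E
```

```text
49.4 [ 0.15158336 -0.04072032 -0.73525571]
the job is handed in; nothing more can be done
None
```

I handed the job in at 49.4 s. The module looks home only within about 0.6 mm at its centre, not flush on both sides of the stop, and no verdict was reported.

- **Push:** I pushed the module up to the plungers until the push force rose to about 4.4 N.
- **Turning the cam:** I took the screwdriver (square handle, at pixel (334, 183)), seated it about 6 mm deep in the slot, and turned the disc clockwise until the torque averaged about 0.23 N m. I then put the screwdriver back.
- **Second turn:** A close look showed the module slightly askew, with a gap still open on the left side of the stop. I fetched the screwdriver again, turned the disc further until the torque averaged about 0.25 N m, and returned it to the same hole.
- **Last checks:**
  - The slot had turned about 1.37 rad after the first turn; I did not measure it precisely after the second.
  - The screwdriver stands upright with its handle resting on the stand. The nut driver and the bystanders I could see had not moved.
  - The gripper was touching nothing.
- **What disagreed:** The final close-up still shows the module slightly askew. The right side touches the stop and the left gap is about 1.2 mm, down from about 1.5 mm. The wrist camera resolves only about 0.3 mm at that distance, so the 0.6 mm is probably inside the 1 mm limit but not by much.

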